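# Load the cartridge carrier and hang the batch clipboards

## Task

Make up the next analyser batch: put every L-shaped test cartridge lying on the bench into the blue carrier tray, fin up and flat on the tray's floor; each compartment holds two, which only fit nested head to tail. When all are in, take the batch's two clipboards from the bench stand, one after the other, and hang them by their slots on the hook in front of the clipboard already there, which must stay on the hook throughout. Do not knock over the specimen pot; one of the cartridges may get bumped while you work, so check that all are still in place.

Things in the scene. Friction and masses are not known exactly. Their poses are not given: they have to be found in the camera images.
- tray_floor (a point): blue carrier tray, fixed. Point: centre of its floor's upper face, 4 mm above the bench. Outside 108 mm (its x) by 172 mm (its y); walls 4 mm thick, rising 18 mm above the floor; one 4 mm wall at y = 0 along x parts it into two compartments
- tray_minus (a point): centre of the floor of the tray's compartment on its -y side, axes as the tray's; inside 100 mm (x) by 80 mm (y). It holds two cartridges, all gaps 1.5 to 3 mm: one with its axes along the tray's and its fin at x -14, y -18 mm from this point, the other turned half round about z with its fin at x +14, y +18 mm; each one's foot lies beyond the end of the other's body
- tray_plus (a point): centre of the floor of the tray's compartment on its +y side, axes as the tray's; inside 100 mm (x) by 80 mm (y). It holds two cartridges, all gaps 1.5 to 3 mm: one with its axes along the tray's and its fin at x -14, y -18 mm from this point, the other turned half round about z with its fin at x +14, y +18 mm; each one's foot lies beyond the end of the other's body
- cart0_fin (a point): grey L-shaped test cartridge, 70 g (None if absent). Point: centre of its upright grip fin, 40 mm above its underside; fin 14 (its x) x 30 (its y) mm, from 25 to 55 mm above the underside. L-shaped base 25 mm high, in its x, y from this point: body x -34.5 to 42.5, y -20.5 to 16.5 mm; foot sticking out to +y at the -x end, x -34.5 to -17.5, y 16.5 to 56.5 mm. z up
- cart1_fin (a point): another cartridge, the same in every size as cart0 (None if absent). Point: centre of its upright grip fin, 40 mm above its underside; axes as for cart0
- cart2_fin (a point): another cartridge, the same in every size as cart0 (None if absent). Point: centre of its upright grip fin, 40 mm above its underside; axes as for cart0
- cart3_fin (a point): another cartridge, the same in every size as cart0 (None if absent). Point: centre of its upright grip fin, 40 mm above its underside; axes as for cart0
- board0_slot (a point): brown clipboard to be hung; at first it stands in the bench stand's slot nearer the robot, lower edge 8 mm above the bench, leaning at most 0.1 rad. Flat rigid plate 100 mm wide (its x), 6 thick (its y), 160 high (its z), 120 g. Point: centre of the hanging slot cut through its head, 34 mm wide, 28 high; the plate's top edge is 50 mm above the point (a solid 36 mm strip above the slot), its lower edge 110 mm below
- board1_slot (a point): the second clipboard to be hung, the same in every size as board0; at first in the bench stand's slot farther from the robot. Point and axes as for board0
- hung_slot (a point): the like clipboard that already hangs on the hook, 21 to 30 mm out from the post. Point, sizes and axes as for board0
- stand: bench stand of the two clipboards, fixed: foot 110 x 130 x 8 mm, with two upright slots along its y, at x -26 and +26 mm, each 9 mm wide and 104 mm long, clear walls rising to 50 mm above the bench. Origin: centre of the underside, on the bench
- hook_root (a point): hook, fixed: level steel prong, 8 mm thick, on a 24 mm post (top 238 mm above the bench). Point: prong's axis at the post's face, 215 mm above the bench; the prong runs 135 mm along this frame's -x, then turns up, its tip's centre 145 mm out and 10 mm higher. A board hangs with its plate square to the prong, the slot's upper edge on it (slot centre 10 mm below the prong's axis)
- pot_mid (a point): bystander: clear specimen pot with a white lid, 48 mm across, 52 mm high, loose. Point: half-way up
- tape_mid (a point): bystander: roll of paper tape lying flat, 64 mm across, 18 mm high, loose. Point: half-way up
Mind the look-alikes: they are no part of the job. Leave any yellow look-alike of the part that bears cart0_fin alone.

How it is judged (in metres and radians):
On the way, in this order (a step that is already met when the one before it is completed fails the run):
1. every cartridge present lies flat in the tray, fin up (x of cart0_fin in the frame of tray_floor between -0.05 and 0.05 m and y of cart0_fin in the frame of tray_floor between -0.082 and 0.082 m and z of cart0_fin in the frame of tray_floor between 0.036 and 0.044 m and angle between each of cart0_fin, cart1_fin, cart2_fin, cart3_fin's own z axis and vertical below 0.08 rad and x of cart1_fin in the frame of tray_floor between -0.05 and 0.05 m and y of cart1_fin in the frame of tray_floor between -0.082 and 0.082 m and z of cart1_fin in the frame of tray_floor between 0.036 and 0.044 m and x of cart2_fin in the frame of tray_floor between -0.05 and 0.05 m and y of cart2_fin in the frame of tray_floor between -0.082 and 0.082 m and z of cart2_fin in the frame of tray_floor between 0.036 and 0.044 m and x of cart3_fin in the frame of tray_floor between -0.05 and 0.05 m and y of cart3_fin in the frame of tray_floor between -0.082 and 0.082 m and z of cart3_fin in the frame of tray_floor between 0.036 and 0.044 m), for 0.3 s.
2. both clipboards from the stand hang on the hook by their slots, beside the first (x of board0_slot in the frame of hook_root between -0.139 and -0.005 m and y of board0_slot in the frame of hook_root between -0.017 and 0.017 m and z of board0_slot in the frame of hook_root between -0.02 and 0 m and angle between each of board0_slot, board1_slot, hung_slot's own z axis and vertical below 0.3 rad and x of board1_slot in the frame of hook_root between -0.139 and -0.005 m and y of board1_slot in the frame of hook_root between -0.017 and 0.017 m and z of board1_slot in the frame of hook_root between -0.02 and 0 m and x of hung_slot in the frame of hook_root between -0.139 and -0.005 m and y of hung_slot in the frame of hook_root between -0.017 and 0.017 m and z of hung_slot in the frame of hook_root between -0.02 and 0 m), for 0.3 s.
At the end, for the whole second after the job is handed in: every cartridge present lies flat on the tray's floor, fin up (fin centre inside the tray, within 4 mm of its seated height, tilt under 0.08 rad); all three clipboards hang at rest by their slots on the level part of the hook, upright within 0.3 rad (all of step 1 and all of step 2 and linear speed of each of board0, board1, hung below 0.05 m/s); the robot touches nothing.
It fails at once if the clipboard that hangs on the hook at the start comes off it (z of hung_slot in the frame of hook_root below -0.04 m).
It fails at once if the specimen pot is knocked over (angle between pot_mid's own z axis and vertical above 0.6 rad).
Of cart0, cart1, cart2, cart3 only 3 to 4 are there at a start; the rules pass over those that are not, and their reading is None.
At some moment in a run one of cart0, cart1, cart2, cart3 may be knocked a few centimetres aside while the robot is not near it.
It also fails if it takes over 210 s, if anything falls off the work surface, if the arm or the gripper's body presses on something with over 40 N, if the wrist force passes 120 N, or if a joint passes its speed limit or range.

## Robot

A 7-joint arm with a two-finger parallel gripper is mounted at the origin on the work surface. World frame = base frame: x ahead of the robot, y to its left, z up, the work surface at z = 0. Lengths are in mm, angles in rad, forces in N, time in s.
With the tool pointing down it reaches from about 425 to 925 mm from the base axis. Payload 6.8 kg.
Tool frame: the origin (TCP) lies at the very end of the fingers, on their centre line; the grasp point (between the pads) lies 19 mm behind it; x points along the fingers, y is the direction in which the jaws open and shut, and the axes are right-handed (so a half turn about x gives the same grasp; the last joint's range is limited). The gripper opens to 88 mm and grips with 3 to 60 N. Pads are 20 mm wide; open, the fingers measure 115 mm over their backs; the gripper's body (75 mm by 178 mm) begins 61 mm behind the grasp point.
Start: joints at [1.209, 0.477, 0.022, 1.555, -0.011, 1.109, -0.083], TCP at [169.49, -653.392, 222.664] pointing down, gripper open.
Joint ranges: [-2.96, 2.96], [-0.34, 2.1], [-1.41, 1.46], [0.24, 2.44], [-1.37, 4.51], [0.17, 1.92], [-2.96, 2.96]. Speed limits (rad/s): [2.39, 2.39, 3.14, 3.14, 3.14, 3.14, 3.14].

## Interface

Orientations are given as a unit quaternion [w, x, y, z].
In Python, from plant import readout, viewer, ticket, regions_of, mark_of gives the robot as it stands. The module is installed in compiled form; this text tells all that it offers.
- The arm moves only by the tool servo_tool, never from a script. Its argument "increments" is a list of rows, each an object of numbers: "jaw": the opening, from 0 (shut) to 1 (fully open); "dx", "dy", "dz": the shift along the tool's x, y, z in mm; "rx", "ry", "rz": the turn, a rotation vector about the tool's x, y, z in rad. In form: [{"jaw": .., "dx": .., "dy": .., "dz": .., "rx": .., "ry": .., "rz": ..}, ...]. A call has 1 to 20 rows; each row is the pose to reach, as a shift and turn from the pose commanded when the call began, along the tool's axes at that moment; what a row does not reach only later rows make up. A row lasts 1/12 s, in which the tool goes at most 41.7 mm and 7.16 degrees, less where a joint would pass 70% of its speed; a pose out of reach is approached as far as the arm can. A call with a gripper value outside its range is refused whole. The fingers move at their own pace and stop on an object; "squeeze" is the grip in N (left out, the last holds). Time passes only in rows, so rows that repeat a pose let the fingers close. It gives the time, the measured TCP pose, the force and the opening at its end, in the units of the state.
- readout.read_state(): the state, without advancing time (a new reading comes with each control period).
- viewer.read_camera(name): name is "scene" or "top" or "wrist"; returns the picture (384x512x3 uint8, red, green, blue); there is no depth.
- viewer.calibration(name): a dict with "mtx" (3x3 intrinsics, pixels), "pose" (4x4, takes a point from camera to world coordinates). Camera axes: x right, y down, z forward; pixel columns grow to the right and rows downward; lengths in mm; the calibration is good to about 2 mm. A picture is of the moment at which its call begins: read the wrist's pose just before it. calibration takes no time and is no camera call; for the wrist camera it gives the pose at the moment of the call.
- ticket.hand_in(): hands the job in, once; it reports no verdict.
Trained networks look in the newest picture that a camera, given by its name, has taken for a name from the list of things; names that differ only in an ending like _2 or _b are one class to them, and where a whole thing is asked for, a point or a joint stands for the part that bears it (a point fixed in the world has none). Each returns a list of dicts, best first, with "confidence" (0 to 1); they miss things now and then, are a little off and sometimes report something else, mostly with a low value. They report only what shows in the picture. A call takes as long as a camera call. They do not tell look-alikes from the thing itself.
- regions_of(camera, label): "mask" (384x512 bool, what is visible of it) and "bbox" ([left, top, right, bottom] in pixels, round what is visible of it).
- mark_of(camera, label): "point" ([column, row] in pixels: a listed point, or the origin of a listed thing).
The state is a dict: "clock": time; "joint_pos": joint angles; "dq": joint speeds; "effort": joint torques, N m; "tool_pos": TCP position; "orientation": TCP orientation; "ft_force": force on the tool from outside, world axes, zero at the start; "torque": the same for the moment, N m; "grip_width": finger opening in mm.
Only numpy, scipy, OpenCV 4.12 (cv2) and the standard library are available. Lean on these libraries where they do the work, as an engineer would, in place of code of your own. Each camera call takes 0.05 s, during which the arm holds its last target.

## Working session

There is one attempt and no reset: what is moved stays moved. The work goes in short steps, Python scripts to look and compute and a tool call to move; the robot and the scene stay as the last step left them, time stands still between calls to the robot, and variables do not carry over. Pictures are saved under pics/ and viewed, and the job is handed in when it is done.

Besides the shell and the picture viewer there is one more tool, called after "Call:" by a JSON object that holds its "method" and its "body", one argument or row to a line. servo_tool: Moves the arm, as the interface text tells. Its arguments: {"type":"object","properties":{"increments":{"type":"array"},"squeeze":{"type":"number"}},"required":["increments"]}

```bash
mkdir -p pics; cat > h.py <<'E'
from plant import readout, viewer, ticket, regions_of, mark_of
import numpy as np, cv2
def cap(n,f):
    im=viewer.read_camera(n); cv2.imwrite('pics/'+f,im[:,:,::-1]); return im
def ray(n,px,cal=None):
    c=cal or viewer.calibration(n); K=np.array(c['mtx']);T=np.array(c['pose'])
    d=T[:3,:3]@np.linalg.inv(K)@np.array([px[0],px[1],1.]); return T[:3,3],d
def atz(n,px,z,cal=None):
    o,d=ray(n,px,cal); return o+d*(z-o[2])/d[2]
def proj(n,P,cal=None):
    c=cal or viewer.calibration(n); K=np.array(c['mtx']);T=np.linalg.inv(np.array(c['pose']))
    q=T[:3,:3]@np.asarray(P,float)+T[:3,3]; u=K@q; return u[:2]/u[2]
E
python3 - <<'E'
from h import *
np.set_printoptions(precision=3,suppress=True)
print(readout.read_state())
for n in ['scene','top','wrist']:
    cap(n,n+'0.png'); c=viewer.calibration(n); print(n,c['mtx'],c['pose'])
E
```

```text
{'clock': 0.0, 'joint_pos': array([ 1.209,  0.478,  0.022,  1.556, -0.012,  1.109, -0.083]), 'dq': array([-0.   , -0.001,  0.001, -0.001,  0.001, -0.001, -0.001]), 'effort': array([ -0.   , -58.285,   1.534, -27.26 ,  -0.055,   0.017,   0.   ]), 'tool_pos': array([ 169.355, -652.788,  221.69 ]), 'orientation': array([-0.089, -0.701, -0.09 ,  0.702]), 'ft_force': array([-0.294,  0.461,  0.014]), 'torque': array([-0.006, -0.014, -0.011]), 'grip_width': 87.90668282492354}
scene [[375.976   0.    251.888]
 [  0.    375.976 192.515]
 [  0.      0.      1.   ]] [[  -0.348    0.676   -0.649 1246.283]
 [   0.938    0.249   -0.243  257.3  ]
 [  -0.002   -0.693   -0.721  987.742]
 [   0.       0.       0.       1.   ]]
top [[391.448   0.    257.98 ]
 [  0.    391.448 197.643]
 [  0.      0.      1.   ]] [[  -0.      -0.989    0.149  331.707]
 [  -1.      -0.001   -0.006  -22.406]
 [   0.006   -0.149   -0.989 1397.522]
 [   0.       0.       0.       1.   ]]
wrist [[320.389   0.    258.789]
 [  0.    320.389 188.965]
 [  0.      0.      1.   ]] [[   0.25    -0.922   -0.294  249.798]
 [  -0.968   -0.239   -0.075 -631.808]
 [  -0.001    0.304   -0.953  385.052]
 [   0.       0.       0.       1.   ]]
```

View pics/scene0.png

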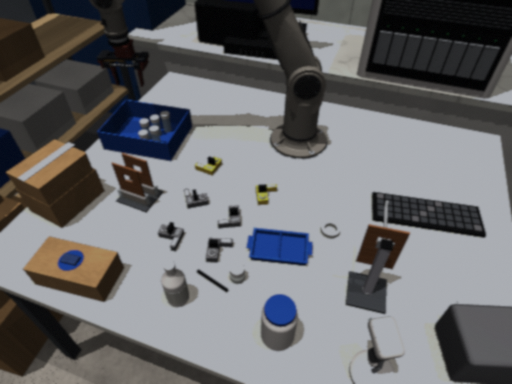

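View pics/top0.png

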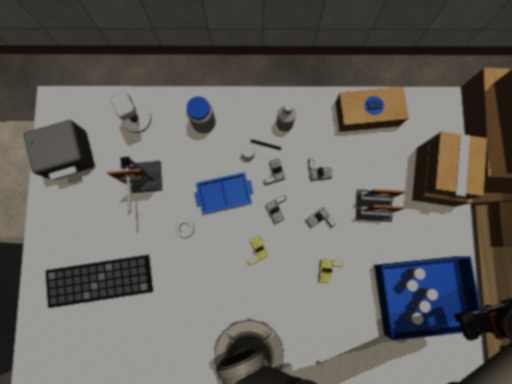

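View pics/wrist0.png

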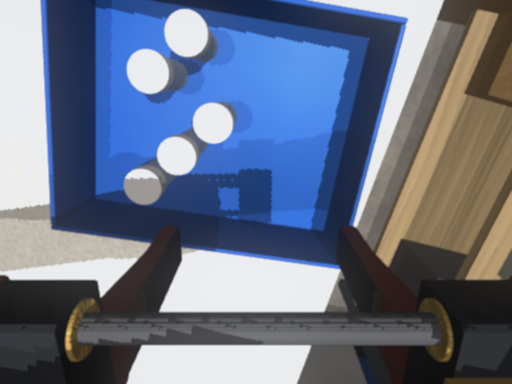

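```bash
python3 - <<'E'
from h import *
np.set_printoptions(precision=1,suppress=True)
Z=dict(cart0_fin=40,tray_floor=4,tray_minus=4,tray_plus=4,board0_slot=118,board1_slot=118,hung_slot=205,hook_root=215,stand=0,pot_mid=26,tape_mid=9)
for l,z in Z.items():
    for n in ['top','scene']:
        for m in mark_of(n,l):
            print(l,n,round(m['confidence'],2),np.array(m['point']),atz(n,m['point'],z))
print(readout.read_state()['clock'])
E
```

```text
cart0_fin top 0.62 [325.1 268.6] [ 290.8 -260.    40. ]
cart0_fin top 0.57 [261.3 250.4] [352.4 -42.   40. ]
cart0_fin top 0.51 [276.6 209.2] [495.1 -95.6  40. ]
cart0_fin top 0.49 [278.2 167.5] [ 644.1 -102.4   40. ]
cart0_fin scene 0.84 [210.5 161.9] [ 295.9 -265.    40. ]
cart0_fin scene 0.81 [263.4 187.9] [357.4 -31.2  40. ]
cart0_fin scene 0.73 [237.4 210.1] [486.  -78.7  40. ]
tray_floor top 0.95 [225.9 192.5] [559.9  84.8   4. ]
tray_floor scene 0.67 [277.6 245.6] [552.5  85.2   4. ]
tray_minus top 0.89 [232.5 190.2] [568.3  61.1   4. ]
tray_minus scene 0.81 [266.2 245.9] [566.2  51.4   4. ]
tray_minus scene 0.48 [211.  240.5] [ 607.9 -122.9    4. ]
tray_plus top 0.81 [215.1 194.2] [553.7 123.6   4. ]
tray_plus scene 0.64 [290.2 250.4] [556.4 128.2   4. ]
board0_slot top 0.79 [384.  205.6] [ 497.9 -446.3  118. ]
board0_slot scene 0.72 [139.4 164.5] [ 471.4 -447.3  118. ]
board1_slot top 0.81 [384.6 193. ] [ 540.  -450.3  118. ]
board1_slot scene 0.83 [127.5 177.9] [ 543.  -448.4  118. ]
hung_slot top 0.84 [130.3 173. ] [588.  366.7 205. ]
hung_slot top 0.22 [250.8 154.1] [648.9  -7.1 205. ]
hung_slot scene 0.56 [383.5 242.2] [590.3 371.4 205. ]
hook_root top 0.9 [125.6 167.1] [604.5 378.8 215. ]
hook_root top 0.61 [274.2 209.1] [474.3 -78.9 215. ]
hook_root top 0.33 [212.5 195. ] [517.6 109.4 215. ]
hook_root scene 0.93 [382.4 245.2] [609.1 368.5 215. ]
stand top 0.94 [374.5 205.7] [ 512.8 -451.     0. ]
stand scene 0.81 [139.2 199. ] [ 526.7 -443.2    0. ]
pot_mid top 0.63 [249.5 151.9] [704.7  -0.1  26. ]
pot_mid scene 0.77 [238.8 275.1] [708.1  14.5  26. ]
tape_mid top 0.67 [184.5 225.5] [440.4 229.7   9. ]
tape_mid scene 0.61 [331.  230.4] [437.  232.4   9. ]
1.25
```

```bash
python3 - <<'E'
import cv2
im=cv2.imread('pics/top0.png')[140:285,180:350]; cv2.imwrite('pics/top0c.png',cv2.resize(im,None,fx=4,fy=4,interpolation=cv2.INTER_CUBIC))
im=cv2.imread('pics/scene0.png')[140:290,90:320]; cv2.imwrite('pics/sc0c.png',cv2.resize(im,None,fx=3.4,fy=3.4,interpolation=cv2.INTER_CUBIC))
E
```

```text
(no output)
```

View pics/top0c.png

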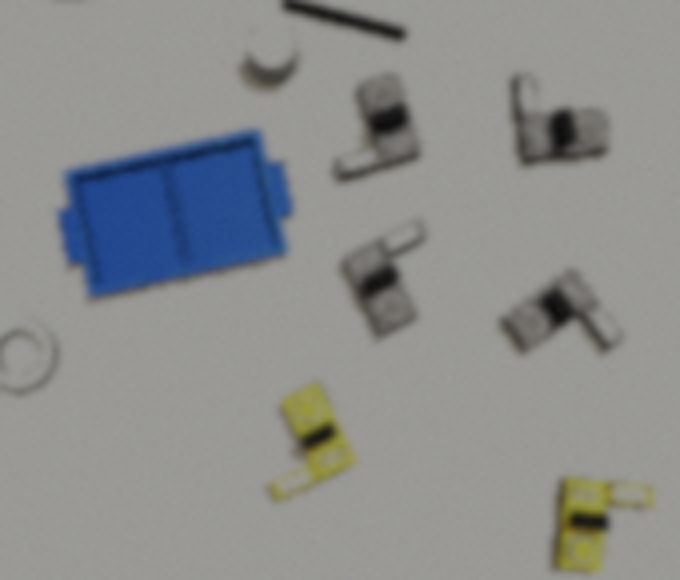

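View pics/sc0c.png

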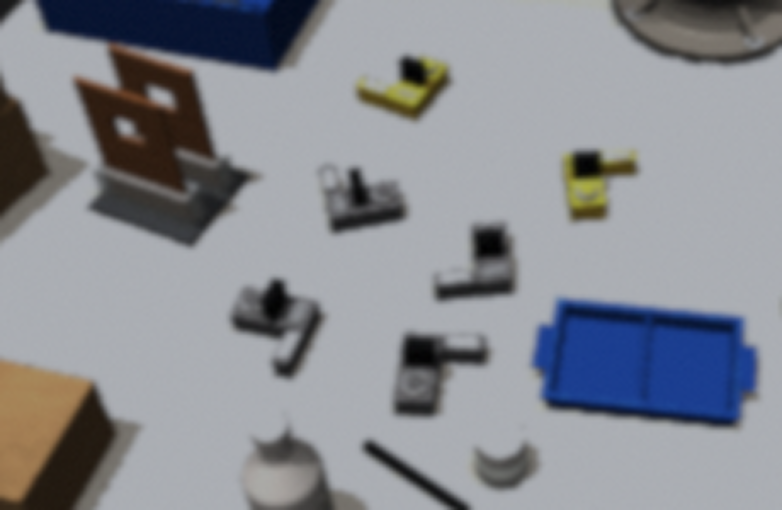

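```bash
cat >> h.py <<'E'
from scipy.spatial.transform import Rotation as Ro
def Rq(q): return Ro.from_quat([q[1],q[2],q[3],q[0]])
def Rdown(a): # a deg: world angle of tool y
    a=np.radians(a);c,s=np.cos(a),np.sin(a)
    return Ro.from_matrix(np.array([[0,c,s],[0,s,-c],[-1,0,0]]))
def mv(pos,a=None,R=None,st=None):
    st=st or readout.read_state(); R0=Rq(st['orientation'])
    Rt=R if R is not None else (R0 if a is None else Rdown(a))
    d=R0.inv().apply(np.asarray(pos,float)-st['tool_pos']); rv=(R0.inv()*Rt).as_rotvec()
    n=max(np.linalg.norm(d)/41.7,np.linalg.norm(rv)/.125)
    print('d %.1f %.1f %.1f  r %.4f %.4f %.4f  rows %.1f'%(*d,*rv,n))
def info():
    st=readout.read_state();R=Rq(st['orientation']).as_matrix()
    print('t %.2f'%st['clock'],'tcp',st['tool_pos'].round(1),'jaw ang %.2f'%np.degrees(np.arctan2(R[1,1],R[0,1])),'x',R[:,0].round(3),'q',np.round(st['joint_pos'],2),'F',np.round(st['ft_force'],1),'w %.1f'%st['grip_width'])
    return st
E
python3 - <<'E'
from h import *
np.set_printoptions(precision=4,suppress=True)
st=info()
R=Rq(st['orientation']).as_matrix(); c=viewer.calibration('wrist')['pose']
print(R.T@(c[:3,3]-st['tool_pos'])); print(R.T@c[:3,:3])
mv([540,-140,300],0); mv([540,-140,300],180);mv([540,-140,300],90);mv([540,-140,300],-90)
E
```

```text
t 1.25 tcp [ 169.5 -653.4  222.7] jaw ang -75.46 x [ 0.  0. -1.] q [ 1.21  0.48  0.02  1.56 -0.01  1.11 -0.08] F [ 0.2 -0.2 -1.5] w 87.8
[-163.133    -0.4873  -83.1478]
[[-0.0008 -0.3034  0.9529]
 [ 1.     -0.0009  0.0006]
 [ 0.0007  0.9529  0.3034]]
d -77.3 -403.9 -487.5  r -1.3170 -0.0000 -0.0000  rows 15.3
d -77.3 -403.9 -487.5  r 1.8246 -0.0000 0.0000  rows 15.3
d -77.3 -403.9 -487.5  r -2.8878 -0.0000 -0.0000  rows 23.1
d -77.3 -403.9 -487.5  r 0.2538 -0.0000 0.0000  rows 15.3
```

Call:
{"method": "servo_tool", "body": {
  "increments": [
    {"dx": -77,"dy": -404,"dz": -488,"rx": 0.2538},
    {"dx": -77,"dy": -404,"dz": -488,"rx": 0.2538},
    {"dx": -77,"dy": -404,"dz": -488,"rx": 0.2538},
    {"dx": -77,"dy": -404,"dz": -488,"rx": 0.2538},
    {"dx": -77,"dy": -404,"dz": -488,"rx": 0.2538},
    {"dx": -77,"dy": -404,"dz": -488,"rx": 0.2538},
    {"dx": -77,"dy": -404,"dz": -488,"rx": 0.2538},
    {"dx": -77,"dy": -404,"dz": -488,"rx": 0.2538},
    {"dx": -77,"dy": -404,"dz": -488,"rx": 0.2538},
    {"dx": -77,"dy": -404,"dz": -488,"rx": 0.2538},
    {"dx": -77,"dy": -404,"dz": -488,"rx": 0.2538},
    {"dx": -77,"dy": -404,"dz": -488,"rx": 0.2538},
    {"dx": -77,"dy": -404,"dz": -488,"rx": 0.2538},
    {"dx": -77,"dy": -404,"dz": -488,"rx": 0.2538},
    {"dx": -77,"dy": -404,"dz": -488,"rx": 0.2538},
    {"dx": -77,"dy": -404,"dz": -488,"rx": 0.2538},
    {"dx": -77,"dy": -404,"dz": -488,"rx": 0.2538},
    {"dx": -77,"dy": -404,"dz": -488,"rx": 0.2538}
  ]
}}

```text
schema error: expected keys jaw, dx, dy, dz, rx, ry, rz
```

```bash
python3 - <<'E'
from h import *
np.set_printoptions(precision=1,suppress=True)
info();c=viewer.calibration('wrist');np.save('cal1.npy',c['pose']);cap('wrist','w1.png')
for m in mark_of('wrist','cart0_fin'): print(round(m['confidence'],2),np.array(m['point']),atz('wrist',m['point'],40,c))
mv([620,-60,200],-90)
E
```

```text
t 1.25 tcp [ 169.5 -653.4  222.7] jaw ang -75.46 x [ 0.  0. -1.] q [ 1.2  0.5  0.   1.6 -0.   1.1 -0.1] F [ 0.2 -0.2 -1.5] w 87.8
d 22.7 -461.3 -585.1  r 0.2538 -0.0000 -0.0000  rows 17.9
```

View pics/w1.png

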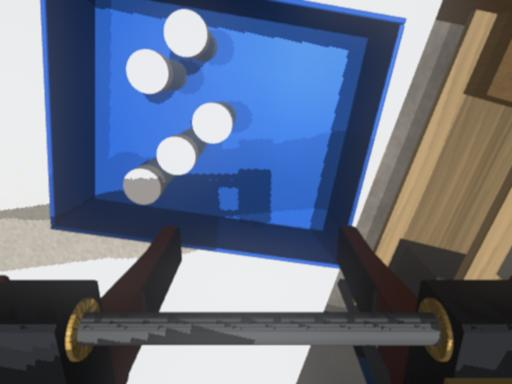

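Call:
{"method": "servo_tool", "body": {
  "increments": [
    {"jaw": 1,"dx": 3,"dy": -428,"dz": -514,"rx": 0.2538,"ry": 0,"rz": 0},
    {"jaw": 1,"dx": 3,"dy": -428,"dz": -514,"rx": 0.2538,"ry": 0,"rz": 0},
    {"jaw": 1,"dx": 3,"dy": -428,"dz": -514,"rx": 0.2538,"ry": 0,"rz": 0},
    {"jaw": 1,"dx": 3,"dy": -428,"dz": -514,"rx": 0.2538,"ry": 0,"rz": 0},
    {"jaw": 1,"dx": 3,"dy": -428,"dz": -514,"rx": 0.2538,"ry": 0,"rz": 0},
    {"jaw": 1,"dx": 3,"dy": -428,"dz": -514,"rx": 0.2538,"ry": 0,"rz": 0},
    {"jaw": 1,"dx": 3,"dy": -428,"dz": -514,"rx": 0.2538,"ry": 0,"rz": 0},
    {"jaw": 1,"dx": 3,"dy": -428,"dz": -514,"rx": 0.2538,"ry": 0,"rz": 0},
    {"jaw": 1,"dx": 3,"dy": -428,"dz": -514,"rx": 0.2538,"ry": 0,"rz": 0},
    {"jaw": 1,"dx": 3,"dy": -428,"dz": -514,"rx": 0.2538,"ry": 0,"rz": 0},
    {"jaw": 1,"dx": 3,"dy": -428,"dz": -514,"rx": 0.2538,"ry": 0,"rz": 0},
    {"jaw": 1,"dx": 3,"dy": -428,"dz": -514,"rx": 0.2538,"ry": 0,"rz": 0},
    {"jaw": 1,"dx": 3,"dy": -428,"dz": -514,"rx": 0.2538,"ry": 0,"rz": 0},
    {"jaw": 1,"dx": 3,"dy": -428,"dz": -514,"rx": 0.2538,"ry": 0,"rz": 0},
    {"jaw": 1,"dx": 3,"dy": -428,"dz": -514,"rx": 0.2538,"ry": 0,"rz": 0},
    {"jaw": 1,"dx": 3,"dy": -428,"dz": -514,"rx": 0.2538,"ry": 0,"rz": 0},
    {"jaw": 1,"dx": 3,"dy": -428,"dz": -514,"rx": 0.2538,"ry": 0,"rz": 0},
    {"jaw": 1,"dx": 3,"dy": -428,"dz": -514,"rx": 0.2538,"ry": 0,"rz": 0},
    {"jaw": 1,"dx": 3,"dy": -428,"dz": -514,"rx": 0.2538,"ry": 0,"rz": 0},
    {"jaw": 1,"dx": 3,"dy": -428,"dz": -514,"rx": 0.2538,"ry": 0,"rz": 0}
  ]
}}

```text
clock: 3.02
tool_pos: [558.7, -111.9, 219.6]
orientation: [0.001, -0.707, 0.001, 0.707]
ft_force: [0.2, 0.1, -0.1]
grip_width: 87.4
```

```bash
python3 - <<'E'
from h import *
np.set_printoptions(precision=1,suppress=True)
info();c=viewer.calibration('wrist');np.save('cal1.npy',c['pose']);cap('wrist','w1.png')
for m in mark_of('wrist','cart0_fin'): print(round(m['confidence'],2),np.array(m['point']),atz('wrist',m['point'],40,c))
E
```

```text
t 3.02 tcp [ 558.7 -111.9  219.6] jaw ang -90.14 x [-0. -0. -1.] q [ 0.3  0.3 -0.2  1.8  0.1  1.  -1.6] F [ 0.2  0.1 -0.1] w 87.4
0.91 [375.2 363.3] [ 283.3 -269.3   40. ]
0.85 [201.4 316.2] [361.3 -37.6  40. ]
0.76 [238.9 220.3] [494.6 -88.7  40. ]
```

View pics/w1.png

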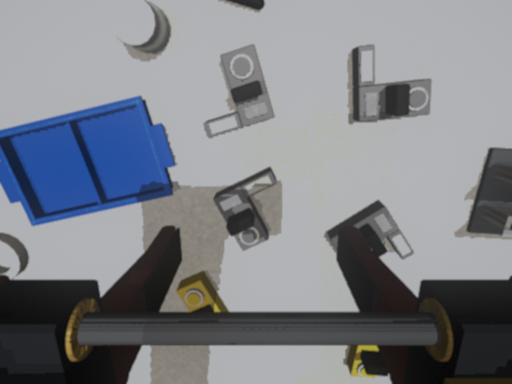

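```bash
cat >> h.py <<'E'
from scipy.optimize import minimize
BODY=np.array([[-34.5,-20.5],[42.5,-20.5],[42.5,16.5],[-17.5,16.5],[-17.5,56.5],[-34.5,56.5]])
FIN=np.array([[-7,-15],[7,-15],[7,15],[-7,15]])
def pts(cal,P):
    K=np.array(cal['mtx']);T=np.linalg.inv(np.array(cal['pose']));q=P@T[:3,:3].T+T[:3,3];u=q@K.T;return u[:,:2]/u[:,2:]
S=4
def fill(m,p): cv2.fillPoly(m,[np.round(p*S*16).astype(np.int32)],1,shift=4)
def prism(m,cal,poly,z0,z1):
    lo=pts(cal,np.c_[poly,np.full(len(poly),z0)]);hi=pts(cal,np.c_[poly,np.full(len(poly),z1)])
    fill(m,lo);fill(m,hi)
    n=len(poly)
    for i in range(n):
        j=(i+1)%n; fill(m,np.array([lo[i],lo[j],hi[j],hi[i]]))
def cartpoly(p):
    a=p[2];c,s=np.cos(a),np.sin(a);R=np.array([[c,-s],[s,c]]);return BODY@R.T+p[:2],FIN@R.T+p[:2]
def sil(cal,p,z0=0,box=None):
    m=np.zeros((384*S,512*S),np.uint8);b,f=cartpoly(p)
    prism(m,cal,b,z0,z0+25);prism(m,cal,f,z0+25,z0+55);return m
def overlay(im,cal,p,z0=0):
    o=cv2.resize(im[:,:,::-1].copy(),None,fx=4,fy=4,interpolation=cv2.INTER_CUBIC)
    b,f=cartpoly(p)
    for poly,z,col in ((b,z0,(255,0,255)),(b,z0+25,(0,255,0)),(f,z0+25,(0,255,255)),(f,z0+55,(0,0,255))):
        q=pts(cal,np.c_[poly,np.full(len(poly),z)]); cv2.polylines(o,[np.round((q+.5)*4-.5).astype(int)],True,col,1)
    return o
E
python3 - <<'E'
from h import *
np.set_printoptions(precision=1,suppress=True)
im=cv2.imread('pics/w1.png')[:,:,::-1]; cal=viewer.calibration('wrist')
G={'B':(644,-102,15),'A':(495,-90,-155),'C':(640,-235,-86),'D':(480,-235,130)}
o=None
for k,g in G.items():
    p=[g[0],g[1],np.radians(g[2])]
    oo=overlay(im,cal,p)
    o=oo if o is None else np.where(np.abs(oo.astype(int)-cv2.resize(im[:,:,::-1],None,fx=4,fy=4,interpolation=cv2.INTER_CUBIC))>0,oo,o)
cv2.imwrite('pics/ov1.png',o[100:1100,760:1800][::1,::1][:1000,:1040][::2,::2]); 
c=o[130:700,780:1260];cv2.imwrite('pics/ovB.png',c)
E
```

```text
(no output)
```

View pics/ov1.png

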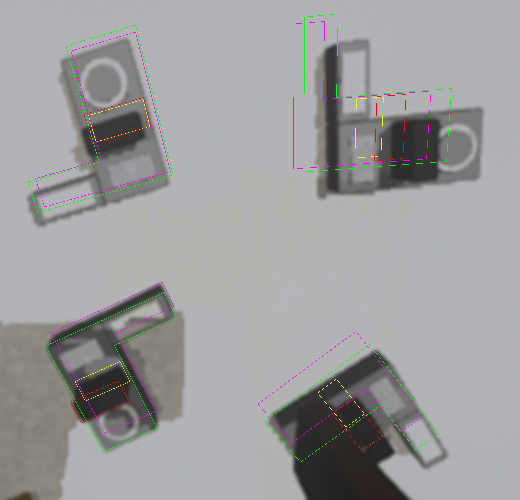

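View pics/ovB.png

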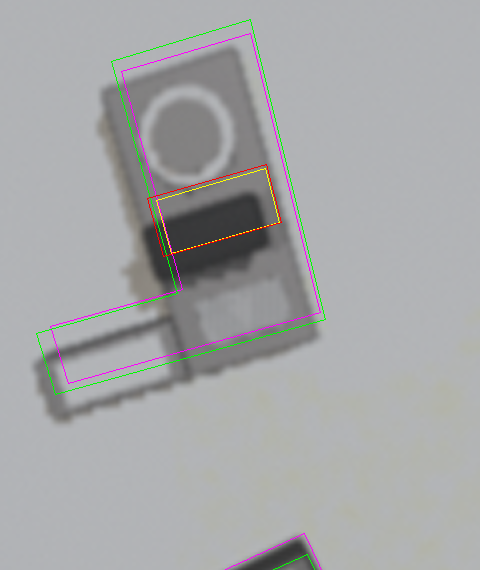

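```bash
cat >> h.py <<'E'
from scipy.ndimage import map_coordinates
def samp(poly,z,n=24):
    P=[];N=[]
    for i in range(len(poly)):
        a,b=poly[i],poly[(i+1)%len(poly)];t=(np.arange(n)+.5)/n
        P.append(a+(b-a)*t[:,None]); 
    P=np.concatenate(P);return np.c_[P,np.full(len(P),z)]
def gradf(im,sig):
    g=cv2.GaussianBlur(cv2.cvtColor(np.ascontiguousarray(im),cv2.COLOR_RGB2GRAY).astype(np.float32),(0,0),sig)
    return cv2.Sobel(g,cv2.CV_32F,1,0)/8,cv2.Sobel(g,cv2.CV_32F,0,1)/8
def escore(p,cal,G,z0=0,dz=0):
    b,f=cartpoly(p);s=0
    for poly,z,w in ((b,z0+25,1.),(f,z0+55,.4),(b,z0,.25)):
        P=samp(poly,z);q=pts(cal,P);n=24
        d=q.reshape(-1,n,2);t=d[:,-1]-d[:,0];t/=np.linalg.norm(t,axis=1)[:,None]
        nr=np.repeat(np.c_[-t[:,1],t[:,0]],n,0)
        gx=map_coordinates(G[0],[q[:,1],q[:,0]],order=1,mode='nearest');gy=map_coordinates(G[1],[q[:,1],q[:,0]],order=1,mode='nearest')
        v=np.abs(gx*nr[:,0]+gy*nr[:,1]); s+=w*np.minimum(v,12).mean()
    return s
def fit(im,cal,p0,z0=0,spread=20,n=40,seed=0,angs=.15):
    rng=np.random.default_rng(seed);best=None
    G3=gradf(im,2.5);G1=gradf(im,1.0)
    c=[]
    for i in range(n*8):
        p=np.array(p0)+(0 if i==0 else 1)*np.array([*rng.normal(0,spread,2),rng.normal(0,angs)])
        c.append((-escore(p,cal,G3,z0),p))
    c.sort(key=lambda x:x[0]);res=[]
    for s,p in c[:10]:
        for G,st in ((G3,(4,.06)),(G1,(1.5,.02))):
            sx=np.array([p,p+[st[0],0,0],p+[0,st[0],0],p+[0,0,st[1]]])
            r=minimize(lambda x:-escore(x,cal,G,z0),p,method='Nelder-Mead',options=dict(initial_simplex=sx,xatol=.02,fatol=1e-4));p=r.x
        res.append((r.fun,p))
    res.sort(key=lambda x:x[0]);return res[0][1],-res[0][0],[np.round(x[1],2) for x in res[:3]]
E
python3 - <<'E'
from h import *
np.set_printoptions(precision=2,suppress=True)
im=cv2.imread('pics/w1.png')[:,:,::-1]; cal=viewer.calibration('wrist')
G={'B':(640,-97,15),'A':(495,-90,-155),'C':(633,-265,-88),'D':(475,-235,125)}
base=cv2.resize(im[:,:,::-1],None,fx=4,fy=4,interpolation=cv2.INTER_CUBIC);o=base.copy()
for k,g in G.items():
    p,s,l=fit(im,cal,[g[0],g[1],np.radians(g[2])])
    print(k,p[:2],np.degrees(p[2]),s,l)
    oo=overlay(im,cal,p);o=np.where(oo!=base,oo,o)
c=o[100:1100,760:1800];cv2.imwrite('pics/ov2.png',cv2.resize(c,None,fx=.75,fy=.75,interpolation=cv2.INTER_AREA)[:600]); cv2.imwrite('pics/ov2b.png',c[450:])
E
```

```text
B [637.93 -99.19] 16.51963764874287 17.09738424082031 [array([637.93, -99.19,   0.29]), array([637.93, -99.19,   0.29]), array([637.94, -99.19,   0.29])]
A [494.08 -90.14] -154.40506433157415 14.497689837048357 [array([494.08, -90.14,  -2.69]), array([494.12, -90.12,  -2.69]), array([495.81, -92.16,  -2.6 ])]
C [ 629.13 -254.53] -84.32822052152832 16.683764722540936 [array([ 629.13, -254.53,   -1.47]), array([ 629.13, -254.54,   -1.47]), array([ 629.13, -254.53,   -1.47])]
D [ 469.59 -244.14] 124.3762644280291 12.108476519283776 [array([ 469.59, -244.14,    2.17]), array([ 469.59, -244.15,    2.17]), array([ 469.59, -244.14,    2.17])]
```

View pics/ov2.png

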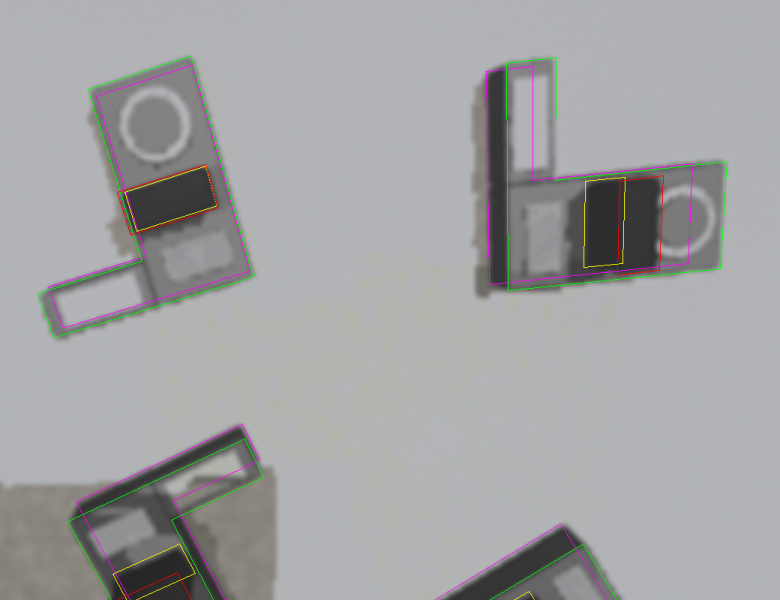

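```bash
cat >> h.py <<'E'
def rect(hx,hy,cx=0,cy=0): return np.array([[cx-hx,cy-hy],[cx+hx,cy-hy],[cx+hx,cy+hy],[cx-hx,cy+hy]])
def traylines(p):
    a=p[2];c,s=np.cos(a),np.sin(a);R=np.array([[c,-s],[s,c]])
    L=[(rect(54,86),22,1.),(rect(50,40,0,42),22,.7),(rect(50,40,0,-42),22,.7),(rect(50,40,0,42),4,.3),(rect(50,40,0,-42),4,.3),(rect(54,86),0,.2)]
    return [(q@R.T+p[:2],z,w) for q,z,w in L]
def gscore(lines,cal,G,n=24):
    s=0
    for poly,z,w in lines:
        q=pts(cal,samp(poly,z));d=q.reshape(-1,n,2);t=d[:,-1]-d[:,0];t/=np.linalg.norm(t,axis=1)[:,None]
        nr=np.repeat(np.c_[-t[:,1],t[:,0]],n,0)
        ok=(q[:,0]>1)&(q[:,0]<510)&(q[:,1]>1)&(q[:,1]<382)
        gx=map_coordinates(G[0],[q[:,1],q[:,0]],order=1,mode='nearest');gy=map_coordinates(G[1],[q[:,1],q[:,0]],order=1,mode='nearest')
        v=np.abs(gx*nr[:,0]+gy*nr[:,1])*ok; s+=w*np.minimum(v,12).sum()/max(ok.sum(),1)
    return s
def fitlines(im,cal,fn,p0,spread=10,angs=.06,n=200,chan=None):
    rng=np.random.default_rng(0)
    if chan is not None: im=np.repeat(im[:,:,chan:chan+1],3,2)
    G3=gradf(im,2.5);G1=gradf(im,1.0);c=[]
    for i in range(n):
        p=np.array(p0)+(i>0)*np.array([*rng.normal(0,spread,2),rng.normal(0,angs)]);c.append((-gscore(fn(p),cal,G3),p))
    c.sort(key=lambda x:x[0]);res=[]
    for s,p in c[:8]:
        for G,st in ((G3,(4,.04)),(G1,(1.5,.02))):
            sx=np.array([p,p+[st[0],0,0],p+[0,st[0],0],p+[0,0,st[1]]])
            r=minimize(lambda x:-gscore(fn(x),cal,G),p,method='Nelder-Mead',options=dict(initial_simplex=sx,xatol=.02,fatol=1e-4));p=r.x
        res.append((r.fun,p))
    res.sort(key=lambda x:x[0]);return res[0][1],-res[0][0],[np.round(x[1],3) for x in res[:3]]
def drawlines(im,cal,lines):
    o=cv2.resize(im[:,:,::-1].copy(),None,fx=4,fy=4,interpolation=cv2.INTER_CUBIC);cols=[(0,255,0),(0,255,255),(0,0,255),(255,0,255),(255,255,0),(255,255,255)]
    for i,(poly,z,w) in enumerate(lines):
        q=pts(cal,np.c_[poly,np.full(len(poly),z)]);cv2.polylines(o,[np.round((q+.5)*4-.5).astype(int)],True,cols[i%6],1)
    return o
E
python3 - <<'E'
from h import *
np.set_printoptions(precision=2,suppress=True)
im=cv2.imread('pics/w1.png')[:,:,::-1]; cal=viewer.calibration('wrist')
p,s,l=fitlines(im,cal,traylines,[560,86,np.radians(12)])
print(p[:2],np.degrees(p[2]),s,l)
cv2.imwrite('pics/tr1.png',drawlines(im,cal,traylines(p))[350:930,:760])
mv([590,-10,240],16)
E
```

```text
[554.8   88.91] 12.621037207479137 19.565036483268525 [array([554.8 ,  88.92,   0.22]), array([554.81,  88.79,   0.22]), array([562.17,  90.15,   0.25])]
d -20.4 -102.0 -30.9  r -1.8530 0.0009 -0.0002  rows 14.8
```

View pics/tr1.png

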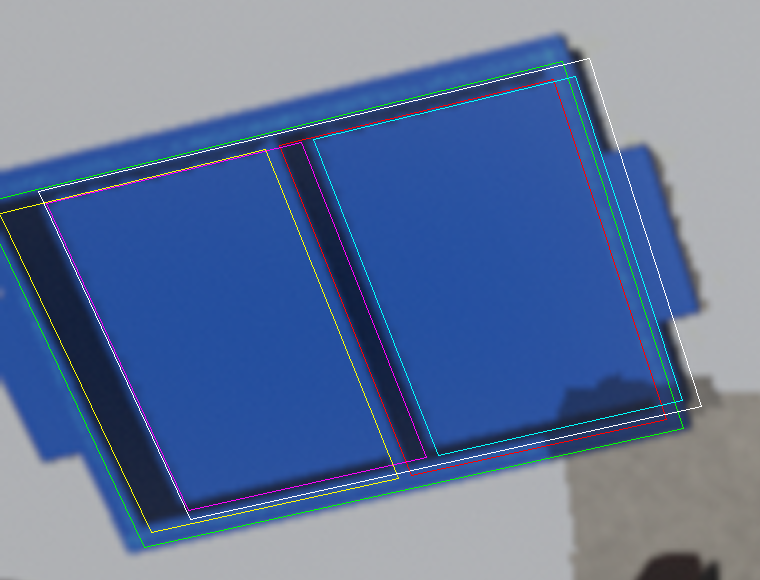

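Call:
{"method": "servo_tool", "body": {
  "increments": [
    {"jaw": 1,"dx": -20,"dy": -102,"dz": -31,"rx": -1.853,"ry": 0,"rz": 0},
    {"jaw": 1,"dx": -20,"dy": -102,"dz": -31,"rx": -1.853,"ry": 0,"rz": 0},
    {"jaw": 1,"dx": -20,"dy": -102,"dz": -31,"rx": -1.853,"ry": 0,"rz": 0},
    {"jaw": 1,"dx": -20,"dy": -102,"dz": -31,"rx": -1.853,"ry": 0,"rz": 0},
    {"jaw": 1,"dx": -20,"dy": -102,"dz": -31,"rx": -1.853,"ry": 0,"rz": 0},
    {"jaw": 1,"dx": -20,"dy": -102,"dz": -31,"rx": -1.853,"ry": 0,"rz": 0},
    {"jaw": 1,"dx": -20,"dy": -102,"dz": -31,"rx": -1.853,"ry": 0,"rz": 0},
    {"jaw": 1,"dx": -20,"dy": -102,"dz": -31,"rx": -1.853,"ry": 0,"rz": 0},
    {"jaw": 1,"dx": -20,"dy": -102,"dz": -31,"rx": -1.853,"ry": 0,"rz": 0},
    {"jaw": 1,"dx": -20,"dy": -102,"dz": -31,"rx": -1.853,"ry": 0,"rz": 0},
    {"jaw": 1,"dx": -20,"dy": -102,"dz": -31,"rx": -1.853,"ry": 0,"rz": 0},
    {"jaw": 1,"dx": -20,"dy": -102,"dz": -31,"rx": -1.853,"ry": 0,"rz": 0},
    {"jaw": 1,"dx": -20,"dy": -102,"dz": -31,"rx": -1.853,"ry": 0,"rz": 0},
    {"jaw": 1,"dx": -20,"dy": -102,"dz": -31,"rx": -1.853,"ry": 0,"rz": 0},
    {"jaw": 1,"dx": -20,"dy": -102,"dz": -31,"rx": -1.853,"ry": 0,"rz": 0},
    {"jaw": 1,"dx": -20,"dy": -102,"dz": -31,"rx": -1.853,"ry": 0,"rz": 0},
    {"jaw": 1,"dx": -20,"dy": -102,"dz": -31,"rx": -1.853,"ry": 0,"rz": 0}
  ]
}}

```text
clock: 4.53
tool_pos: [590.4, -9.4, 239.6]
orientation: [0.564, 0.426, 0.564, -0.426]
ft_force: [0.1, -0.3, -0.9]
grip_width: 88.1
```

```bash
sed -i 's/np.minimum(v,12).sum()/np.minimum(v,25).sum()/' h.py; python3 - <<'E'
from h import *
np.set_printoptions(precision=2,suppress=True)
info()
cal1=viewer.calibration('wrist').copy();cal1['pose']=np.load('cal1.npy')
im1=cv2.imread('pics/w1.png')[:,:,::-1]
cal=viewer.calibration('wrist');np.save('cal2.npy',cal['pose']);im=cap('wrist','w2.png')
for i,c,nm in ((im1,cal1,1),(im,cal,2)):
    p,s,l=fitlines(i,c,traylines,[562,90,np.radians(13)],spread=6); print(p[:2],np.degrees(p[2]),s,l)
    cv2.imwrite('pics/tr%d_.png'%nm,cv2.resize(drawlines(i,c,traylines(p)),None,fx=.39,fy=.39,interpolation=cv2.INTER_AREA))
    for z,g in (('B',(638,-99,16.5)),('A',(494,-90,-154.4))):
        p,s,l=fit(i,c,[g[0],g[1],np.radians(g[2])],spread=6,angs=.04);print(z,p[:2],np.degrees(p[2]),s,l)
E
```

```text
t 4.53 tcp [590.4  -9.4 239.6] jaw ang 15.88 x [-0. -0. -1.] q [ 0.39  0.39 -0.62  1.71  0.25  1.12 -0.03] F [ 0.1 -0.3 -0.9] w 88.1
[565.92  89.35] 12.642528475917665 23.271910023006267 [array([565.92,  89.35,   0.22]), array([565.92,  89.35,   0.22]), array([565.92,  89.35,   0.22])]
B [637.86 -99.09] 16.595901585745192 17.107069822575315 [array([637.86, -99.09,   0.29]), array([637.86, -99.08,   0.29]), array([637.87, -99.09,   0.29])]
A [494.06 -90.09] -154.34449082875835 14.50025634743845 [array([494.06, -90.09,  -2.69]), array([495.72, -92.14,  -2.6 ]), array([495.74, -92.13,  -2.6 ])]
[553.94  86.8 ] 12.794739696518906 25.401252484824923 [array([553.94,  86.8 ,   0.22]), array([553.54,  88.66,   0.23]), array([553.54,  88.66,   0.23])]
B [ 636.93 -100.64] 18.926823557258906 15.950133896988634 [array([ 636.93, -100.64,    0.33]), array([ 636.94, -100.64,    0.33]), array([ 636.93, -100.64,    0.33])]
A [493.65 -90.76] -154.18804572449142 15.572971445460517 [array([493.65, -90.76,  -2.69]), array([493.65, -90.77,  -2.69]), array([493.65, -90.78,  -2.69])]
```

View pics/tr2_.png

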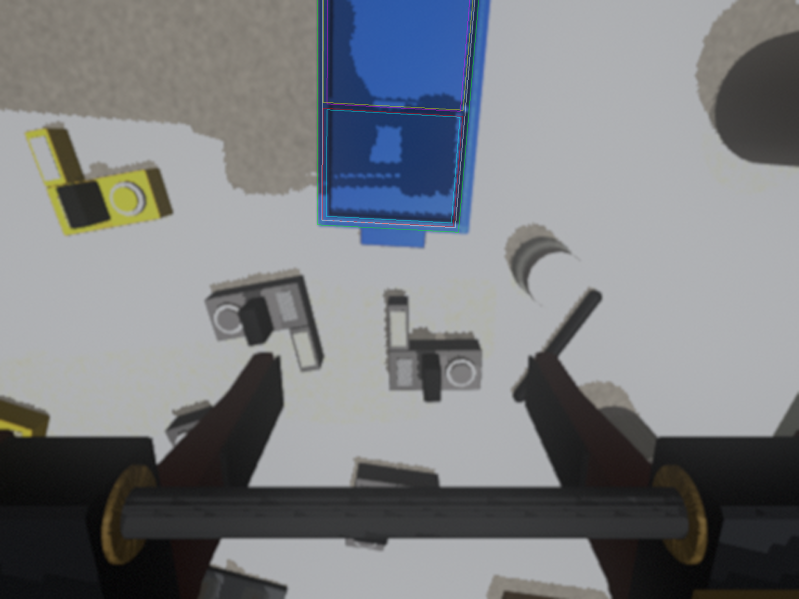

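View pics/tr1_.png

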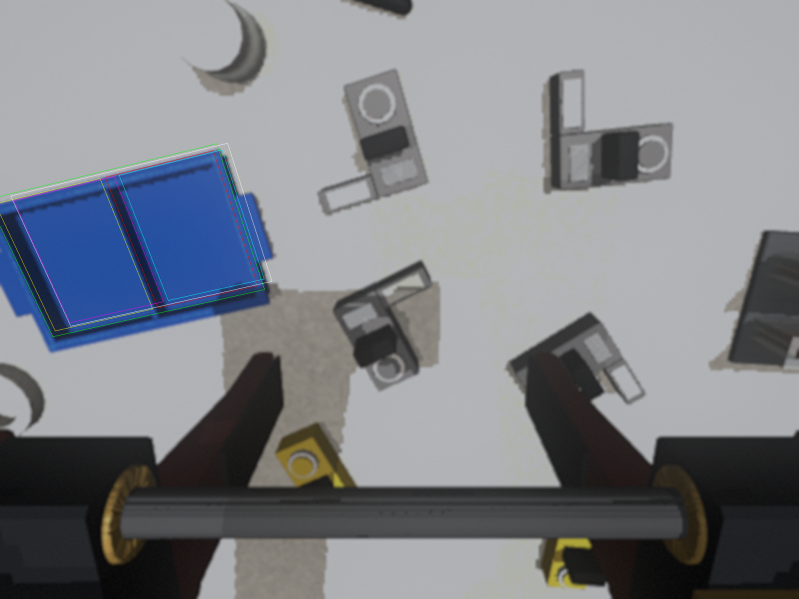

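```bash
python3 - <<'E'
from h import *
im=cv2.imread('pics/w2.png');cv2.imwrite('pics/w2t.png',cv2.resize(im[0:170,190:330],None,fx=5,fy=5,interpolation=cv2.INTER_CUBIC)[:600])
im=cv2.imread('pics/w1.png');cv2.imwrite('pics/w1t.png',cv2.resize(im[85:235,0:190],None,fx=4,fy=4,interpolation=cv2.INTER_CUBIC))
E
```

```text
(no output)
```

View pics/w2t.png

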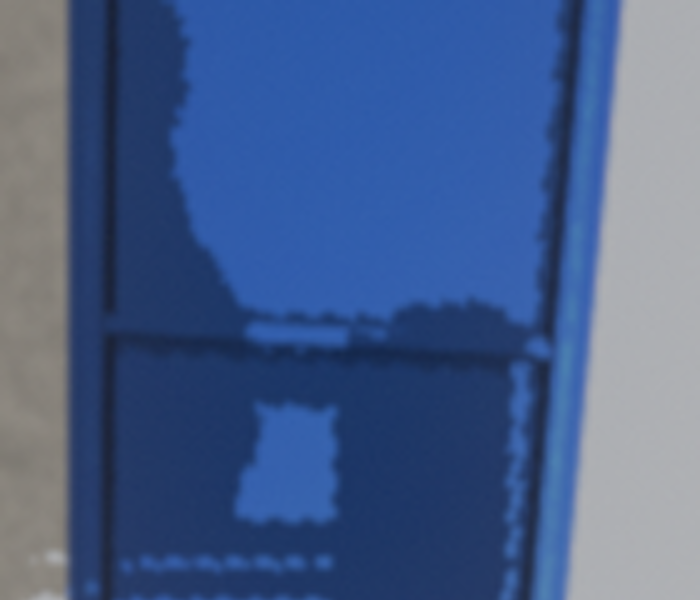

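View pics/w1t.png

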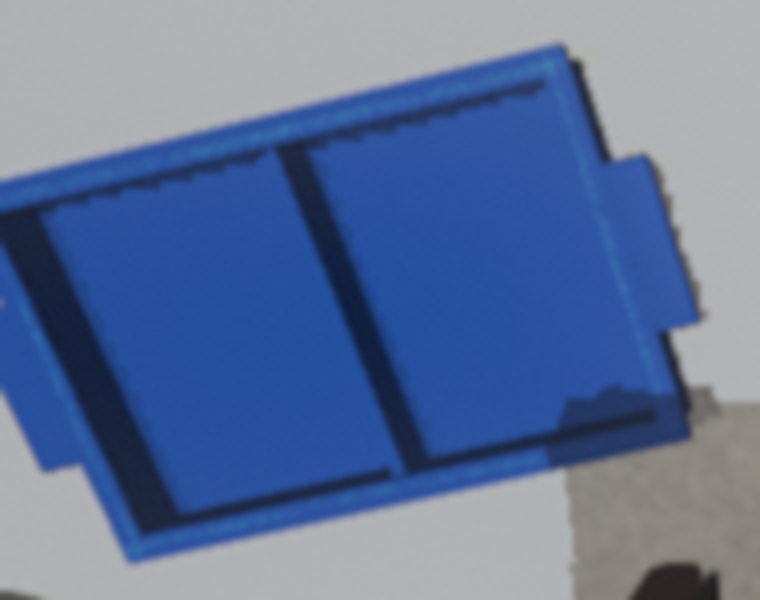

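```bash
python3 - <<'E'
from h import *
mv([585,18,250],12.7)
E
```

```text
d -10.3 2.2 -27.5  r 0.0556 0.0003 0.0001  rows 0.7
```

Call:
{"method": "servo_tool", "body": {
  "increments": [
    {"jaw": 1,"dx": -10,"dy": 2,"dz": -27.5,"rx": 0.0556,"ry": 0,"rz": 0},
    {"jaw": 1,"dx": -10,"dy": 2,"dz": -27.5,"rx": 0.0556,"ry": 0,"rz": 0},
    {"jaw": 1,"dx": -10,"dy": 2,"dz": -27.5,"rx": 0.0556,"ry": 0,"rz": 0},
    {"jaw": 1,"dx": -10,"dy": 2,"dz": -27.5,"rx": 0.0556,"ry": 0,"rz": 0}
  ]
}}

```text
clock: 4.92
tool_pos: [584.9, 18.5, 249.7]
orientation: [0.553, 0.44, 0.553, -0.441]
ft_force: [0.4, 0.9, -0.2]
grip_width: 88.2
```

```bash
python3 - <<'E'
from h import *
np.set_printoptions(precision=2,suppress=True)
info()
cal=viewer.calibration('wrist');np.save('cal3.npy',cal['pose']);im=cap('wrist','w3.png')
for l,z in (('tray_floor',4),('tray_minus',4),('tray_plus',4)):
  for m in mark_of('wrist',l): print(l,round(m['confidence'],2),np.array(m['point']),atz('wrist',m['point'],z,cal))
cv2.imwrite('pics/w3t.png',cv2.resize(im[0:200,180:340,::-1],None,fx=3.5,fy=3.5,interpolation=cv2.INTER_CUBIC)[:600])
cv2.imwrite('pics/w3b.png',cv2.resize(im[150:270,120:350,::-1],None,fx=3.4,fy=3.4,interpolation=cv2.INTER_CUBIC)[:600])
E
```

```text
t 4.92 tcp [584.9  18.5 249.7] jaw ang 12.95 x [ 0. -0. -1.] q [ 0.35  0.37 -0.62  1.71  0.24  1.13 -0.12] F [ 0.4  0.9 -0.2] w 88.2
tray_floor 0.87 [249.8  91.3] [555.89  92.64   4.  ]
tray_minus 0.64 [248.8 345. ] [ 637.15 -283.93    4.  ]
tray_plus 0.71 [248.5  53.6] [545.24 133.86   4.  ]
tray_plus 0.6 [168.9 226.1] [ 484.75 -107.71    4.  ]
```

View pics/w3t.png

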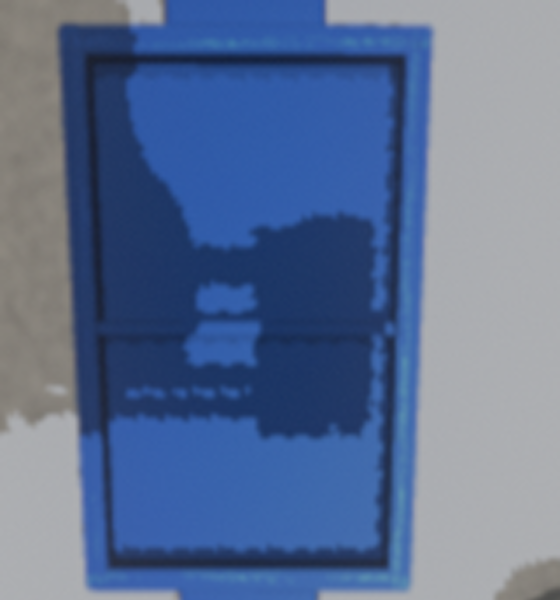

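View pics/w3b.png

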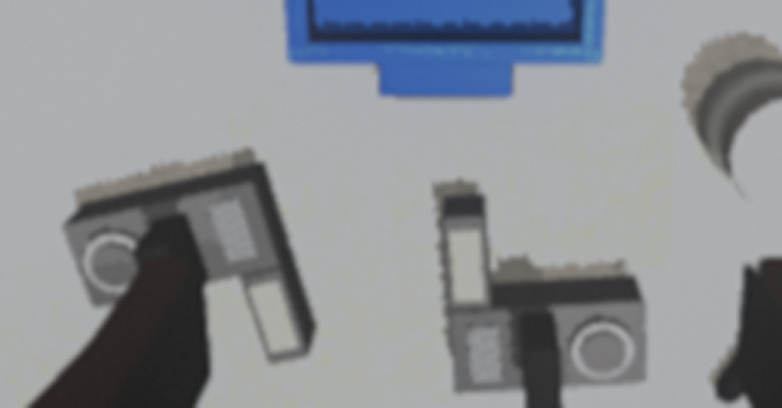

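```bash
python3 - <<'E'
from h import *
np.set_printoptions(precision=2,suppress=True)
cal=viewer.calibration('wrist')
for nm,C in (('inner',[(205.1,16.3),(295.7,16.3),(291.4,161.7),(210.9,161.7)]),('outer',[(197.1,8),(303.4,8),(297.1,168),(205.1,168)]),('div',[(180+95/3.5,327/3.5),(180+395/3.5,327/3.5)])):
  for z in (22,4):
    W=np.array([atz('wrist',c,z,cal)[:2] for c in C]);
    print(nm,z,W.tolist(),W.mean(0)); 
    if len(W)==4: print('w',[np.linalg.norm(W[i]-W[(i+1)%4]) for i in range(4)],'ang', np.degrees(np.arctan2(*(W[1]-W[0])[::-1])),np.degrees(np.arctan2(*(W[2]-W[3])[::-1])),np.degrees(np.arctan2(*(W[0]-W[3])[::-1]))-90,np.degrees(np.arctan2(*(W[1]-W[2])[::-1]))-90)
E
```

```text
inner 22 [[491.78806896791383, 158.19514641697322], [588.1869197453651, 180.1884231966274], [624.5978382290571, 22.161771540966527], [526.854506289158, -0.15984720478409997]] [557.86  90.1 ]
w [np.float64(98.87589521576933), np.float64(162.1671286615313), np.float64(100.25973071050973), np.float64(162.19111884240627)] ang 12.8519838820537 12.864018625785228 12.486197763286341 12.975072730780482
inner 4 [[488.3960498820125, 160.8749205124216], [589.2393174417297, 183.88218540114752], [627.3289415931916, 18.569800596186624], [525.0792062955269, -4.780944287073524]] [557.51  89.64]
w [np.float64(103.43451478970017), np.float64(169.6437562597077), np.float64(104.88215127010702), np.float64(169.668852494873)] ang 12.851983882053714 12.864018625785237 12.486197763286327 12.97507273078044
outer 22 [[481.94267185874344, 164.21177595642757], [594.253372388982, 189.83408857249526], [633.5995096916176, 15.941743195184273], [521.2053662646442, -9.726913274974152]] [557.75  90.07]
w [np.float64(115.19633829852594), np.float64(178.28815524722853), np.float64(115.28800198488166), np.float64(178.3149651138381)] ang 12.851386123802715 12.864617377123748 12.720035473505334 12.74947240197956
outer 4 [[478.09673607376146, 167.16894349673726], [595.585460597429, 193.97255895275492], [636.7456302410609, 12.063001213787075], [519.1696157311173, -14.789094754603155]] [557.4  89.6]
w [np.float64(120.50740305770557), np.float64(186.5080340411089), np.float64(120.60329284865358), np.float64(186.53607996209178)] ang 12.851386123802742 12.86461737712376 12.720035473505334 12.74947240197956
div 22 [[508.0552590286083, 79.14928963392305], [605.6605791160193, 101.42855097264496]] [556.86  90.29]
div 4 [[505.41322992622827, 78.18469733265762], [607.5185904097266, 101.49113194358897]] [556.47  89.84]
```

```bash
python3 - <<'E'
from h import *
np.set_printoptions(precision=2,suppress=True)
cal=viewer.calibration('wrist').copy()
for n in (2,3):
    cal['pose']=np.load('cal%d.npy'%n)
    im=cv2.imread('pics/w%d.png'%n)[:,:,::-1]
    p,s,l=fit(im,cal,[637.5,-99.5,np.radians(17)],spread=5,angs=.04);print(n,p[:2],np.degrees(p[2]),s,l)
    o=overlay(im,cal,p); y0=700
    cv2.imwrite('pics/ovB%d.png'%n,o[680:1150,940:1300])
E
```

```text
2 [ 636.93 -100.64] 18.918106214954566 15.950141069555952 [array([ 636.93, -100.64,    0.33]), array([ 636.92, -100.64,    0.33]), array([ 636.93, -100.63,    0.33])]
3 [ 637.11 -100.7 ] 18.43131386602634 15.889395795419425 [array([ 637.11, -100.7 ,    0.32]), array([ 637.11, -100.69,    0.32]), array([ 637.11, -100.67,    0.32])]
```

View pics/ovB2.png

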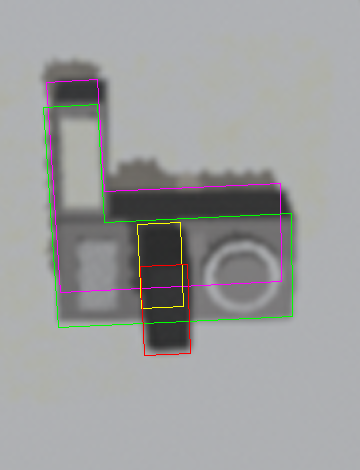

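View pics/ovB3.png

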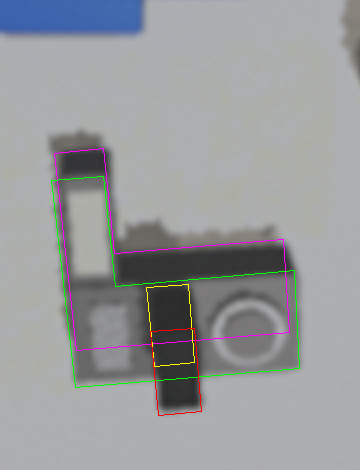

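```bash
sed -i 's/np.minimum(v,12).mean()/np.minimum(v,30).mean()/' h.py; python3 - <<'E'
from h import *
np.set_printoptions(precision=2,suppress=True)
cal=viewer.calibration('wrist').copy()
for n in (1,2,3):
    cal['pose']=np.load('cal%d.npy'%n)
    im=cv2.imread('pics/w%d.png'%n)[:,:,::-1]
    for k,g in {'B':(638,-99,16.6),'A':(494,-90,-154.4),'C':(629,-254.5,-84.3),'D':(469.6,-244.1,124.4)}.items():
        if n>1 and k!='B': continue
        p,s,l=fit(im,cal,[g[0],g[1],np.radians(g[2])],spread=4,angs=.03);print(n,k,p[:2],np.degrees(p[2]),s,l[1])
    G=gradf(im,1.)
    r=minimize(lambda x:-escore([x[0],x[1],np.radians(16.6)],cal,G),[637.5,-100],method='Nelder-Mead',options=dict(initial_simplex=[[637,-100],[638.5,-100],[637,-98.5]]));print('B fixed yaw',r.x,r.fun)
mv([639,-100,120],16.6)
E
```

```text
1 B [637.8  -99.47] 16.098873574493982 21.637305558757905 [637.8  -99.47   0.28]
1 A [499.86 -88.07] -155.57226001097783 17.513570106279456 [499.87 -88.07  -2.72]
1 C [ 629.28 -253.96] -84.30173062952149 23.44285831626657 [ 629.28 -253.96   -1.47]
1 D [ 469.5 -244.5] 124.1991461038596 16.26033708061593 [ 469.5  -244.5     2.17]
B fixed yaw [637.91 -99.41] -21.46062347732257
2 B [636.99 -99.91] 18.37969654891729 22.08099236970736 [637.   -99.91   0.32]
B fixed yaw [ 637.24 -100.29] -22.1228886168199
3 B [ 637.09 -100.15] 18.44068286068854 22.446953061194716 [ 637.09 -100.15    0.32]
B fixed yaw [ 637.41 -100.07] -22.473704106008128
d 129.3 26.6 127.1  r -0.0646 0.0002 0.0006  rows 4.4
```

```bash
python3 - <<'E'
from h import *
mv([637.6,-99.8,70],16.6)
mv([637.6,-99.8,29],16.6)
E
```

```text
d 179.3 25.3 126.6  r -0.0646 0.0002 0.0006  rows 5.3
d 220.3 25.3 126.5  r -0.0646 0.0002 0.0006  rows 6.1
```

Call:
{"method": "servo_tool", "body": {
  "increments": [
    {"jaw": 0.6,"dx": 60,"dy": 12,"dz": 63,"rx": -0.0646,"ry": 0,"rz": 0.0006},
    {"jaw": 0.6,"dx": 130,"dy": 25,"dz": 126,"rx": -0.0646,"ry": 0,"rz": 0.0006},
    {"jaw": 0.6,"dx": 179,"dy": 25.3,"dz": 126.6,"rx": -0.0646,"ry": 0,"rz": 0.0006},
    {"jaw": 0.6,"dx": 179,"dy": 25.3,"dz": 126.6,"rx": -0.0646,"ry": 0,"rz": 0.0006},
    {"jaw": 0.6,"dx": 179,"dy": 25.3,"dz": 126.6,"rx": -0.0646,"ry": 0,"rz": 0.0006},
    {"jaw": 0.6,"dx": 179,"dy": 25.3,"dz": 126.6,"rx": -0.0646,"ry": 0,"rz": 0.0006},
    {"jaw": 0.6,"dx": 200,"dy": 25.3,"dz": 126.6,"rx": -0.0646,"ry": 0,"rz": 0.0006},
    {"jaw": 0.6,"dx": 220,"dy": 25.3,"dz": 126.6,"rx": -0.0646,"ry": 0,"rz": 0.0006},
    {"jaw": 0.6,"dx": 220,"dy": 25.3,"dz": 126.6,"rx": -0.0646,"ry": 0,"rz": 0.0006}
  ]
}}

```text
clock: 5.87
tool_pos: [636.1, -98.5, 26.9]
orientation: [0.566, 0.422, 0.568, -0.423]
ft_force: [-0.0, 0.9, -0.3]
grip_width: 52.6
```

```bash
python3 - <<'E'
from h import *
info();cap('wrist','w4.png');mv([637.6,-99.8,29],16.6)
E
```

```text
t 5.87 tcp [636.1 -98.5  26.9] jaw ang 16.66 x [-0.004  0.001 -1.   ] q [ 0.41  0.71 -0.49  1.74  0.43  0.81  0.  ] F [-0.   0.9 -0.3] w 52.6
d -0.1 0.1 1.6  r 0.0016 -0.0014 0.0017  rows 0.0
```

View pics/w4.png

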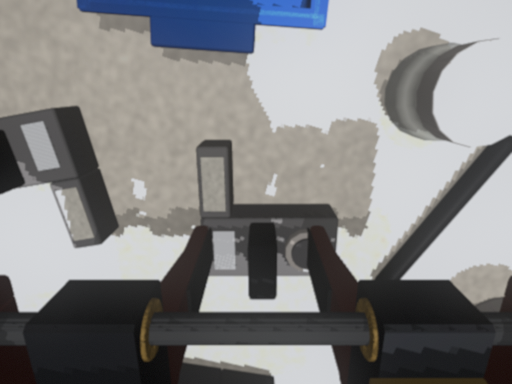

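Call:
{"method": "servo_tool", "body": {
  "increments": [
    {"jaw": 0.6,"dx": 0,"dy": 0,"dz": 1.6,"rx": 0,"ry": 0,"rz": 0},
    {"jaw": 0,"dx": 0,"dy": 0,"dz": 1.6,"rx": 0,"ry": 0,"rz": 0},
    {"jaw": 0,"dx": 0,"dy": 0,"dz": 1.6,"rx": 0,"ry": 0,"rz": 0},
    {"jaw": 0,"dx": 0,"dy": 0,"dz": 1.6,"rx": 0,"ry": 0,"rz": 0},
    {"jaw": 0,"dx": 0,"dy": 0,"dz": 1.6,"rx": 0,"ry": 0,"rz": 0},
    {"jaw": 0,"dx": 0,"dy": 0,"dz": 1.6,"rx": 0,"ry": 0,"rz": 0}
  ],
  "squeeze": 25
}}

```text
clock: 6.42
tool_pos: [638.6, -100.3, 30.2]
orientation: [0.568, 0.422, 0.567, -0.422]
ft_force: [0.1, 0.2, -0.1]
grip_width: 23.0
```

```bash
python3 - <<'E'
from h import *
info();info();cal=viewer.calibration('wrist');im=cap('wrist','w5.png');info()
p,s,l=fit(im,cal,[637.3,-99.8,np.radians(16.6)],spread=4,angs=.03);print(p[:2],np.degrees(p[2]),s,l[1])
cv2.imwrite('pics/ov5.png',overlay(im,cal,p)[500:1250,700:1450])
E
```

```text
t 6.42 tcp [ 638.6 -100.3   30.2] jaw ang 16.69 x [ 0.001 -0.    -1.   ] q [ 0.41  0.7  -0.49  1.73  0.43  0.81  0.  ] F [ 0.1  0.2 -0.1] w 23.0
t 6.42 tcp [ 638.6 -100.3   30.2] jaw ang 16.69 x [ 0.001 -0.    -1.   ] q [ 0.41  0.7  -0.49  1.73  0.43  0.81  0.  ] F [ 0.1  0.2 -0.1] w 23.0
t 6.47 tcp [ 638.5 -100.3   30.1] jaw ang 16.68 x [ 0.001  0.    -1.   ] q [ 0.41  0.7  -0.49  1.74  0.43  0.81  0.  ] F [-0.9 -0.3 -0.5] w 19.2
[637.41361869 -99.74468737] 17.13271485870984 23.325996413466587 [ 6.3741e+02 -9.9740e+01  3.0000e-01]
```

View pics/ov5.png

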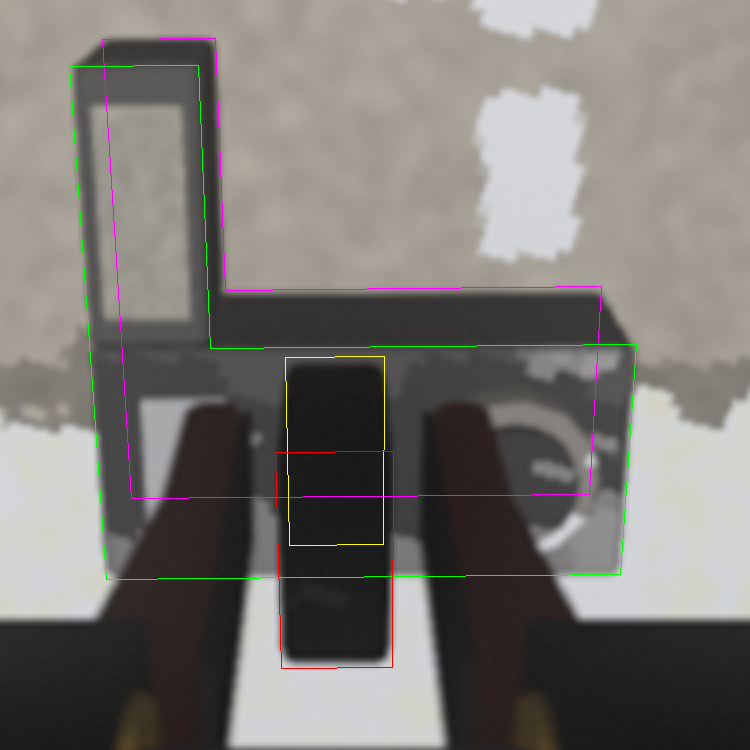

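Call:
{"method": "servo_tool", "body": {
  "increments": [
    {"jaw": 0,"dx": 0,"dy": 0,"dz": 0,"rx": 0,"ry": 0,"rz": 0},
    {"jaw": 0,"dx": 0,"dy": 0,"dz": 0,"rx": 0,"ry": 0,"rz": 0},
    {"jaw": 0,"dx": 0,"dy": 0,"dz": 0,"rx": 0,"ry": 0,"rz": 0},
    {"jaw": 0,"dx": 0,"dy": 0,"dz": 0,"rx": 0,"ry": 0,"rz": 0}
  ]
}}

```text
clock: 6.8
tool_pos: [638.5, -100.3, 29.9]
orientation: [0.567, 0.422, 0.567, -0.422]
ft_force: [-2.0, -0.7, 2.9]
grip_width: 14.0
```

```bash
cat >> h.py <<'E'
def intool(p,st):
    R=Rq(st['orientation']);d=R.inv().apply(np.array([p[0],p[1],0])-np.array([*st['tool_pos'][:2],0]));m=R.as_matrix()
    a=np.degrees(np.arctan2(m[1,1],m[0,1]));print('cart in tool: dy %.2f dz %.2f yaw-a %.2f'%(d[1],d[2],(np.degrees(p[2])-a+180)%360-180))
E
python3 - <<'E'
from h import *
info();cal=viewer.calibration('wrist');im=cap('wrist','w6.png');st=info()
p,s,l=fit(im,cal,[637.3,-99.8,np.radians(16.6)],spread=3,angs=.03);print(p[:2],np.degrees(p[2]),s,l[1])
intool(p,st)
E
```

```text
t 6.80 tcp [ 638.5 -100.3   29.9] jaw ang 16.69 x [ 0.001  0.    -1.   ] q [ 0.41  0.7  -0.49  1.73  0.43  0.81  0.  ] F [-2.  -0.7  2.9] w 14.0
t 6.85 tcp [ 638.4 -100.3   29.8] jaw ang 16.68 x [ 0.001  0.    -1.   ] q [ 0.41  0.7  -0.49  1.73  0.43  0.81  0.  ] F [-1.1  0.1  3.1] w 14.0
[637.37971143 -99.70244947] 16.92841609296414 19.25680785599733 [ 6.3738e+02 -9.9710e+01  3.0000e-01]
cart in tool: dy -0.83 dz -0.87 yaw-a 0.25
```

```bash
cat >> h.py <<'E'
TR=(557.8,90.1,12.8)
SL={'m1':(-14,-60,0),'m2':(14,-24,180),'p1':(-14,24,0),'p2':(14,60,180)}
def slot(k):
    a=np.radians(TR[2]);x,y,w=SL[k];c,s=np.cos(a),np.sin(a);return np.array([TR[0]+c*x-s*y,TR[1]+s*x+c*y])
def place(k,dy,dz,dyaw,zs):
    # dyaw: cart yaw - a (as seen), returns tcp moves
    a=TR[2]+SL[k][2]-dyaw; a=(a+180)%360-180; s=slot(k);m=Rdown(a).as_matrix();t=s-(dy*m[:2,1]+dz*m[:2,2])
    print(k,'tcp',t.round(1),'a',round(a,2))
    for z in zs: mv([t[0],t[1],z],a)
E
python3 - <<'E'
from h import *
place('m1',-.83,-.87,.25,[30,80,40,34])
E
```

```text
m1 tcp [558.4  27.8] a 12.55
d -0.2 -39.8 -145.7  r 0.0721 0.0001 -0.0006  rows 3.6
d -50.2 -39.8 -145.7  r 0.0721 0.0001 -0.0006  rows 3.8
d -10.2 -39.8 -145.7  r 0.0721 0.0001 -0.0006  rows 3.6
d -4.2 -39.8 -145.7  r 0.0721 0.0001 -0.0006  rows 3.6
```

Call:
{"method": "servo_tool", "body": {
  "increments": [
    {"jaw": 0,"dx": -35,"dy": 0,"dz": 0,"rx": 0,"ry": 0,"rz": 0},
    {"jaw": 0,"dx": -50,"dy": -10,"dz": -30,"rx": 0.02,"ry": 0,"rz": 0},
    {"jaw": 0,"dx": -50,"dy": -20,"dz": -65,"rx": 0.05,"ry": 0,"rz": 0},
    {"jaw": 0,"dx": -50,"dy": -30,"dz": -100,"rx": 0.0721,"ry": 0,"rz": 0},
    {"jaw": 0,"dx": -50,"dy": -38,"dz": -130,"rx": 0.0721,"ry": 0,"rz": 0},
    {"jaw": 0,"dx": -50,"dy": -39.8,"dz": -145.7,"rx": 0.0721,"ry": 0,"rz": 0},
    {"jaw": 0,"dx": -40,"dy": -39.8,"dz": -145.7,"rx": 0.0721,"ry": 0,"rz": 0},
    {"jaw": 0,"dx": -32,"dy": -39.8,"dz": -145.7,"rx": 0.0721,"ry": 0,"rz": 0},
    {"jaw": 0,"dx": -32,"dy": -39.8,"dz": -145.7,"rx": 0.0721,"ry": 0,"rz": 0},
    {"jaw": 0,"dx": -32,"dy": -39.8,"dz": -145.7,"rx": 0.0721,"ry": 0,"rz": 0}
  ]
}}

```text
clock: 7.68
tool_pos: [558.3, 26.1, 60.5]
orientation: [0.551, 0.443, 0.551, -0.443]
ft_force: [-0.3, -1.0, -1.0]
grip_width: 13.7
```

```bash
python3 - <<'E'
from h import *
info();cal=viewer.calibration('wrist');im=cap('wrist','w7.png');st=info()
z0=st['tool_pos'][2]-29.9
s=slot('m1');p,sc,l=fit(im,cal,[s[0],s[1],np.radians(12.8)],z0=z0,spread=3,angs=.03);print(z0,p[:2],s,np.degrees(p[2]),sc,l[1])
intool(p,st)
place('m1',-.83,-.87,.25,[34])
cv2.imwrite('pics/ov7.png',cv2.resize(overlay(im,cal,p,z0),None,fx=.39,fy=.39,interpolation=cv2.INTER_AREA))
E
```

```text
t 7.68 tcp [558.3  26.1  60.5] jaw ang 12.42 x [-0.001 -0.001 -1.   ] q [ 0.25  0.55 -0.52  1.93  0.39  0.76 -0.28] F [-0.3 -1.  -1. ] w 13.7
t 7.73 tcp [558.7  26.3  60.9] jaw ang 12.42 x [-0. -0. -1.] q [ 0.25  0.55 -0.52  1.93  0.39  0.76 -0.28] F [-0.4  0.6 -0. ] w 13.9
31.0354053954132 [555.92018384  26.51962253] [557.4408189   28.48935977] 13.691989980622303 15.741357310192663 [5.5592e+02 2.6520e+01 2.4000e-01]
cart in tool: dy -2.62 dz -0.84 yaw-a 1.27
m1 tcp [558.4  27.8] a 12.55
d 26.9 0.1 -1.6  r -0.0022 0.0002 0.0004  rows 0.6
```

View pics/ov7.png

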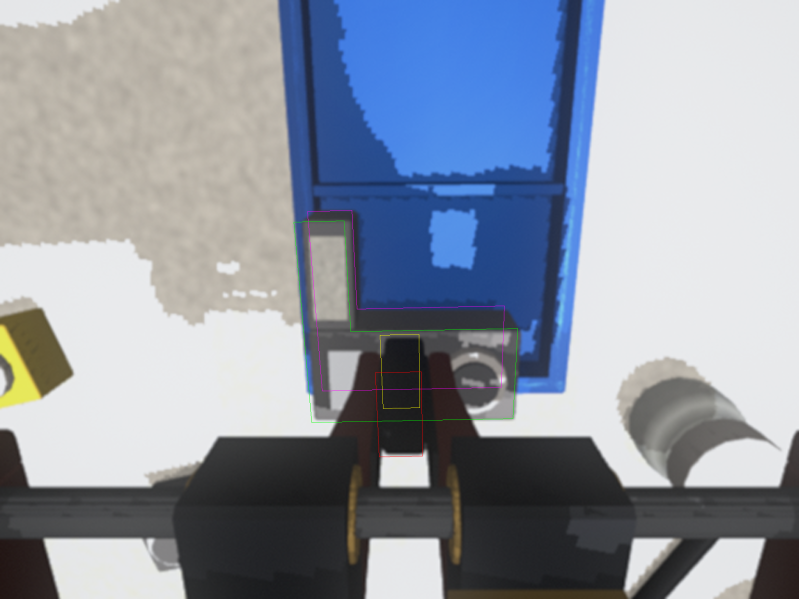

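Call:
{"method": "servo_tool", "body": {
  "increments": [
    {"jaw": 0,"dx": 8,"dy": 0,"dz": -1.6,"rx": 0,"ry": 0,"rz": 0},
    {"jaw": 0,"dx": 14,"dy": 0,"dz": -1.6,"rx": 0,"ry": 0,"rz": 0},
    {"jaw": 0,"dx": 19,"dy": 0,"dz": -1.6,"rx": 0,"ry": 0,"rz": 0},
    {"jaw": 0,"dx": 23,"dy": 0,"dz": -1.6,"rx": 0,"ry": 0,"rz": 0},
    {"jaw": 0,"dx": 25,"dy": 0,"dz": -1.6,"rx": 0,"ry": 0,"rz": 0},
    {"jaw": 0,"dx": 25,"dy": 0,"dz": -1.6,"rx": 0,"ry": 0,"rz": 0}
  ]
}}

```text
clock: 8.23
tool_pos: [557.7, 29.4, 36.0]
orientation: [0.552, 0.442, 0.552, -0.442]
ft_force: [0.3, -0.4, -1.1]
grip_width: 13.9
```

```bash
python3 - <<'E'
from h import *
info();im=cap('wrist','w8.png');info()
place('m1',-.83,-.87,.25,[34])
E
```

```text
t 8.23 tcp [557.7  29.4  36. ] jaw ang 12.56 x [-0.  0. -1.] q [ 0.23  0.59 -0.5   1.95  0.42  0.71 -0.31] F [ 0.3 -0.4 -1.1] w 13.9
t 8.28 tcp [557.9  29.4  36.4] jaw ang 12.56 x [ 0.  0. -1.] q [ 0.23  0.59 -0.5   1.95  0.42  0.71 -0.31] F [ 0.   0.9 -0.1] w 13.5
m1 tcp [558.4  27.8] a 12.55
d 2.4 0.1 1.7  r 0.0002 -0.0001 -0.0001  rows 0.1
```

View pics/w8.png

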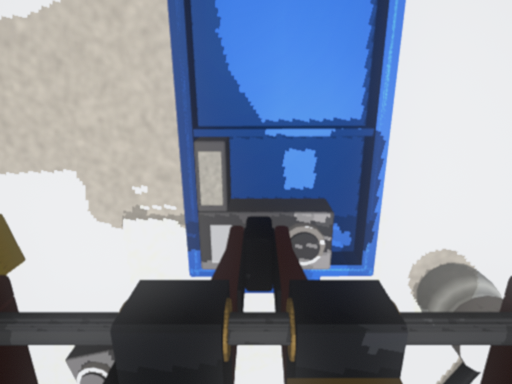

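Call:
{"method": "servo_tool", "body": {
  "increments": [
    {"jaw": 0,"dx": 0,"dy": 0,"dz": 1.6,"rx": 0,"ry": 0,"rz": 0},
    {"jaw": 0,"dx": 1,"dy": 0,"dz": 1.6,"rx": 0,"ry": 0,"rz": 0},
    {"jaw": 0,"dx": 2,"dy": 0,"dz": 1.6,"rx": 0,"ry": 0,"rz": 0},
    {"jaw": 0,"dx": 2,"dy": 0,"dz": 1.6,"rx": 0,"ry": 0,"rz": 0},
    {"jaw": 0,"dx": 2,"dy": 0,"dz": 1.6,"rx": 0,"ry": 0,"rz": 0}
  ]
}}

```text
clock: 8.7
tool_pos: [558.4, 27.8, 34.7]
orientation: [0.552, 0.443, 0.552, -0.442]
ft_force: [0.2, 0.6, -0.4]
grip_width: 13.9
```

```bash
python3 - <<'E'
from h import *
info();im=cap('wrist','w9.png');info()
place('m1',-.83,-.87,.25,[34])
o=cv2.resize(im[110:290,170:400,::-1],None,fx=3.3,fy=3.3,interpolation=cv2.INTER_CUBIC);cv2.imwrite('pics/w9c.png',o)
E
```

```text
t 8.70 tcp [558.4  27.8  34.7] jaw ang 12.55 x [ 0.001  0.    -1.   ] q [ 0.23  0.59 -0.5   1.95  0.42  0.71 -0.31] F [ 0.2  0.6 -0.4] w 13.9
t 8.75 tcp [558.5  27.9  34.7] jaw ang 12.55 x [ 0.001  0.    -1.   ] q [ 0.23  0.59 -0.5   1.95  0.42  0.71 -0.31] F [-0.7 -0.1 -1.4] w 13.8
m1 tcp [558.4  27.8] a 12.55
d 0.7 -0.0 0.0  r 0.0001 -0.0000 -0.0007  rows 0.0
```

View pics/w9c.png

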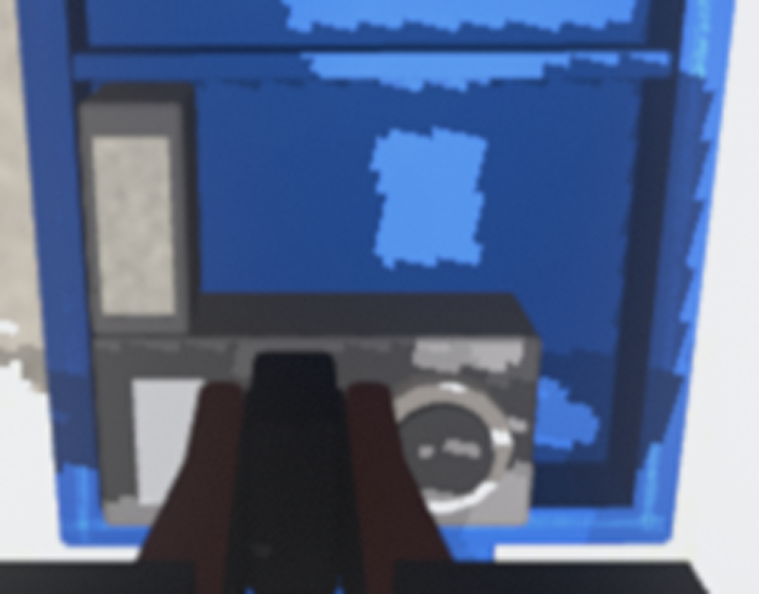

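```bash
python3 - <<'E'
from h import *
mv([558,28,110],12.55); mv([494,-90.5,80],25.6)
E
```

```text
d -75.3 -0.4 -0.2  r 0.0001 -0.0000 -0.0007  rows 1.8
d -45.4 -88.6 101.5  r -0.2277 0.0001 -0.0007  rows 3.4
```

Call:
{"method": "servo_tool", "body": {
  "increments": [
    {"jaw": 0.5,"dx": 0,"dy": 0,"dz": 0,"rx": 0,"ry": 0,"rz": 0},
    {"jaw": 0.5,"dx": 0,"dy": 0,"dz": 0,"rx": 0,"ry": 0,"rz": 0},
    {"jaw": 0.5,"dx": 0,"dy": 0,"dz": 0,"rx": 0,"ry": 0,"rz": 0},
    {"jaw": 0.5,"dx": -35,"dy": 0,"dz": 0,"rx": 0,"ry": 0,"rz": 0},
    {"jaw": 0.6,"dx": -60,"dy": -20,"dz": 20,"rx": -0.05,"ry": 0,"rz": 0},
    {"jaw": 0.6,"dx": -60,"dy": -45,"dz": 50,"rx": -0.1,"ry": 0,"rz": 0},
    {"jaw": 0.6,"dx": -50,"dy": -68,"dz": 76,"rx": -0.18,"ry": 0,"rz": 0},
    {"jaw": 0.6,"dx": -45.4,"dy": -88.6,"dz": 101.5,"rx": -0.2277,"ry": 0,"rz": 0},
    {"jaw": 0.6,"dx": -45.4,"dy": -88.6,"dz": 101.5,"rx": -0.2277,"ry": 0,"rz": 0},
    {"jaw": 0.6,"dx": -45.4,"dy": -88.6,"dz": 101.5,"rx": -0.2277,"ry": 0,"rz": 0},
    {"jaw": 0.6,"dx": -45.4,"dy": -88.6,"dz": 101.5,"rx": -0.2277,"ry": 0,"rz": 0}
  ]
}}

```text
clock: 9.67
tool_pos: [494.5, -90.1, 80.3]
orientation: [0.599, 0.378, 0.598, -0.377]
ft_force: [-0.2, 0.5, 0.6]
grip_width: 52.7
```

```bash
cat >> h.py <<'E'
def look(g,name,z0=0,sp=5,an=.05):
    info();cal=viewer.calibration('wrist');im=cap('wrist',name+'.png');st=info()
    p,s,l=fit(im,cal,[g[0],g[1],np.radians(g[2])],z0=z0,spread=sp,angs=an);print(p[:2].round(2),np.degrees(p[2]).round(2),round(s,1),l[1])
    intool(p,st); cv2.imwrite('pics/ov'+name+'.png',cv2.resize(overlay(im,cal,p,z0),None,fx=.39,fy=.39,interpolation=cv2.INTER_AREA))
    return p,st
E
python3 - <<'E'
from h import *
p,st=look((494,-90.5,-154.4),'w10')
E
```

```text
t 9.67 tcp [494.5 -90.1  80.3] jaw ang 25.55 x [ 0.002  0.001 -1.   ] q [ 0.55  0.46 -0.6   2.05  0.38  0.74  0.16] F [-0.2  0.5  0.6] w 52.7
t 9.72 tcp [494.9 -89.4  80.4] jaw ang 25.64 x [ 0.002  0.001 -1.   ] q [ 0.54  0.46 -0.6   2.05  0.38  0.74  0.16] F [-0.2  0.5 -0.3] w 52.1
[494.25 -90.35] -153.24 24.9 [494.25 -90.35  -2.67]
cart in tool: dy -1.02 dz 0.58 yaw-a -178.88
```

View pics/ovw10.png

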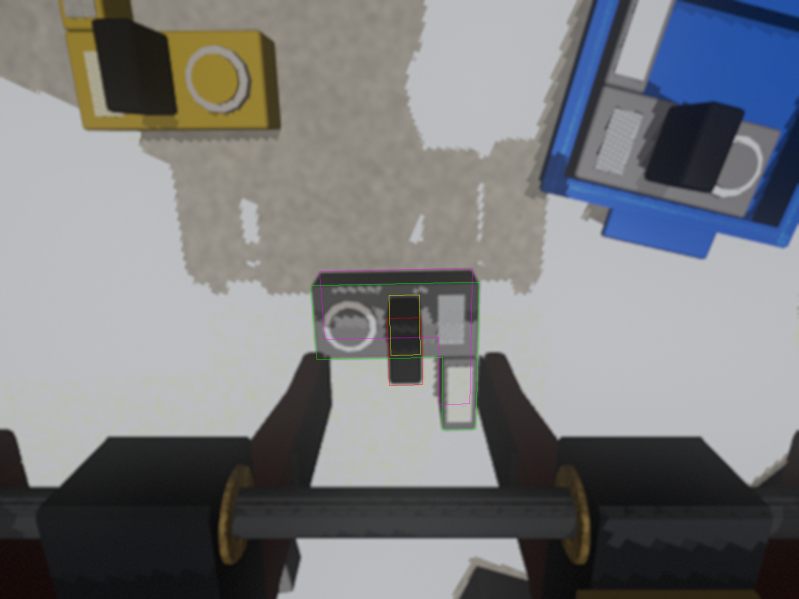

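Call:
{"method": "servo_tool", "body": {
  "increments": [
    {"jaw": 0.5,"dx": 30,"dy": -0.2,"dz": 0.6,"rx": -0.014,"ry": 0,"rz": 0},
    {"jaw": 0.45,"dx": 50,"dy": -0.2,"dz": 0.6,"rx": -0.014,"ry": 0,"rz": 0},
    {"jaw": 0.4,"dx": 50,"dy": -0.2,"dz": 0.6,"rx": -0.014,"ry": 0,"rz": 0},
    {"jaw": 0.3,"dx": 50,"dy": -0.2,"dz": 0.6,"rx": -0.014,"ry": 0,"rz": 0},
    {"jaw": 0,"dx": 50,"dy": -0.2,"dz": 0.6,"rx": -0.014,"ry": 0,"rz": 0},
    {"jaw": 0,"dx": 50,"dy": -0.2,"dz": 0.6,"rx": -0.014,"ry": 0,"rz": 0},
    {"jaw": 0,"dx": 50,"dy": -0.2,"dz": 0.6,"rx": -0.014,"ry": 0,"rz": 0},
    {"jaw": 0,"dx": 50,"dy": -0.2,"dz": 0.6,"rx": -0.014,"ry": 0,"rz": 0},
    {"jaw": 0,"dx": 50,"dy": -0.2,"dz": 0.6,"rx": -0.014,"ry": 0,"rz": 0},
    {"jaw": 0,"dx": 50,"dy": -0.2,"dz": 0.6,"rx": -0.014,"ry": 0,"rz": 0}
  ]
}}

```text
clock: 10.55
tool_pos: [495.2, -90.9, 31.2]
orientation: [0.602, 0.373, 0.6, -0.372]
ft_force: [-0.8, 1.5, 7.7]
grip_width: 14.2
```

```bash
python3 - <<'E'
from h import *
p,st=look((494.2,-90.3,-154),'w11')
E
```

```text
t 10.55 tcp [495.2 -90.9  31.2] jaw ang 26.41 x [ 0.003 -0.    -1.   ] q [ 0.5   0.54 -0.55  2.08  0.46  0.64  0.1 ] F [-0.8  1.5  7.7] w 14.2
t 10.60 tcp [495.2 -90.9  31.2] jaw ang 26.41 x [ 0.003 -0.    -1.   ] q [ 0.5   0.54 -0.55  2.08  0.46  0.64  0.1 ] F [-1.1  0.9  7.1] w 14.1
[494.32 -90.52] -154.12 13.7 [494.32 -90.52  -2.69]
cart in tool: dy -0.67 dz -0.73 yaw-a 179.47
```

View pics/ovw11.png

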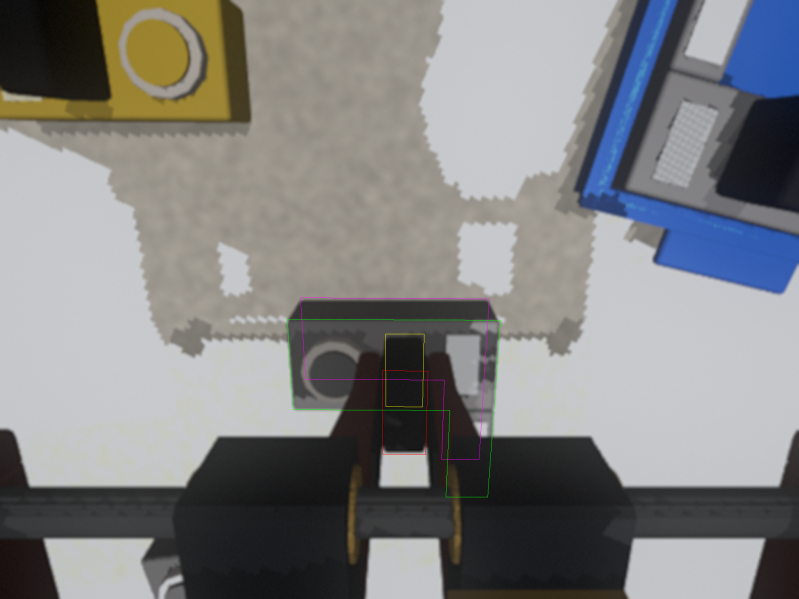

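```bash
python3 - <<'E'
from h import *
place('m2',-.75,-.73,179.47,[80,60,36])
E
```

```text
m2 tcp [577.7  69.3] a 13.33
d -48.6 145.2 -106.7  r 0.2283 0.0010 -0.0028  rows 4.5
d -28.6 145.1 -106.7  r 0.2283 0.0010 -0.0028  rows 4.4
d -4.6 145.1 -106.8  r 0.2283 0.0010 -0.0028  rows 4.3
```

Call:
{"method": "servo_tool", "body": {
  "increments": [
    {"jaw": 0,"dx": -40,"dy": 0,"dz": 0,"rx": 0,"ry": 0,"rz": 0},
    {"jaw": 0,"dx": -75,"dy": 15,"dz": -10,"rx": 0.05,"ry": 0,"rz": 0},
    {"jaw": 0,"dx": -86,"dy": 45,"dz": -35,"rx": 0.12,"ry": 0,"rz": 0},
    {"jaw": 0,"dx": -86,"dy": 75,"dz": -60,"rx": 0.18,"ry": 0.001,"rz": -0.003},
    {"jaw": 0,"dx": -86,"dy": 105,"dz": -80,"rx": 0.2283,"ry": 0.001,"rz": -0.003},
    {"jaw": 0,"dx": -86,"dy": 130,"dz": -98,"rx": 0.2283,"ry": 0.001,"rz": -0.003},
    {"jaw": 0,"dx": -86,"dy": 145.1,"dz": -106.7,"rx": 0.2283,"ry": 0.001,"rz": -0.003},
    {"jaw": 0,"dx": -70,"dy": 145.1,"dz": -106.7,"rx": 0.2283,"ry": 0.001,"rz": -0.003},
    {"jaw": 0,"dx": -50,"dy": 145.1,"dz": -106.7,"rx": 0.2283,"ry": 0.001,"rz": -0.003},
    {"jaw": 0,"dx": -35,"dy": 145.1,"dz": -106.7,"rx": 0.2283,"ry": 0.001,"rz": -0.003},
    {"jaw": 0,"dx": -35,"dy": 145.1,"dz": -106.7,"rx": 0.2283,"ry": 0.001,"rz": -0.003},
    {"jaw": 0,"dx": -35,"dy": 145.1,"dz": -106.7,"rx": 0.2283,"ry": 0.001,"rz": -0.003},
    {"jaw": 0,"dx": -35,"dy": 145.1,"dz": -106.7,"rx": 0.2283,"ry": 0.001,"rz": -0.003},
    {"jaw": 0,"dx": -35,"dy": 145.1,"dz": -106.7,"rx": 0.2283,"ry": 0.001,"rz": -0.003}
  ]
}}

```text
clock: 11.77
tool_pos: [577.4, 69.0, 66.3]
orientation: [0.554, 0.439, 0.555, -0.439]
ft_force: [-0.1, 0.1, -0.5]
grip_width: 14.0
```

```bash
python3 - <<'E'
from h import *
info();im=cap('wrist','w12.png');info();place('m2',-.75,-.73,179.47,[36])
E
```

```text
t 11.77 tcp [577.4  69.   66.3] jaw ang 13.30 x [-0.001  0.    -1.   ] q [ 0.19  0.58 -0.55  1.88  0.41  0.8  -0.34] F [-0.1  0.1 -0.5] w 14.0
t 11.82 tcp [577.4  69.   66.3] jaw ang 13.30 x [-0.001  0.    -1.   ] q [ 0.19  0.58 -0.55  1.88  0.41  0.8  -0.34] F [-0.   0.8 -0.3] w 13.9
m2 tcp [577.7  69.3] a 13.33
d 30.3 0.3 -0.2  r -0.0005 -0.0004 0.0004  rows 0.7
```

View pics/w12.png

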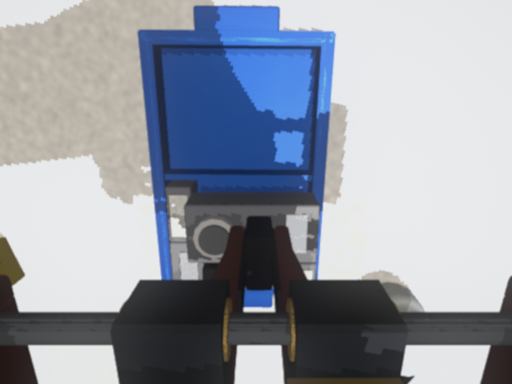

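Call:
{"method": "servo_tool", "body": {
  "increments": [
    {"jaw": 0,"dx": 8,"dy": 0.3,"dz": -0.2,"rx": 0,"ry": 0,"rz": 0},
    {"jaw": 0,"dx": 16,"dy": 0.3,"dz": -0.2,"rx": 0,"ry": 0,"rz": 0},
    {"jaw": 0,"dx": 22,"dy": 0.3,"dz": -0.2,"rx": 0,"ry": 0,"rz": 0},
    {"jaw": 0,"dx": 27,"dy": 0.3,"dz": -0.2,"rx": 0,"ry": 0,"rz": 0},
    {"jaw": 0,"dx": 30,"dy": 0.3,"dz": -0.2,"rx": 0,"ry": 0,"rz": 0},
    {"jaw": 0,"dx": 30,"dy": 0.3,"dz": -0.2,"rx": 0,"ry": 0,"rz": 0},
    {"jaw": 0,"dx": 30,"dy": 0.3,"dz": -0.2,"rx": 0,"ry": 0,"rz": 0}
  ]
}}

```text
clock: 12.4
tool_pos: [576.5, 69.4, 35.0]
orientation: [0.554, 0.438, 0.555, -0.439]
ft_force: [-2.4, 0.4, 3.2]
grip_width: 13.9
```

```bash
python3 - <<'E'
from h import *
info();im=cap('wrist','w13.png');info();place('m2',-.75,-.73,179.47,[35.5])
o=cv2.resize(im[110:290,150:380,::-1],None,fx=3.3,fy=3.3,interpolation=cv2.INTER_CUBIC);cv2.imwrite('pics/w13c.png',o)
mv([590,70,110],13); mv([629,-254,90],-84.3)
E
```

```text
t 12.40 tcp [576.5  69.4  35. ] jaw ang 13.34 x [-0.003 -0.    -1.   ] q [ 0.17  0.62 -0.52  1.89  0.44  0.75 -0.37] F [-2.4  0.4  3.2] w 13.9
t 12.45 tcp [576.5  69.4  35. ] jaw ang 13.33 x [-0.003 -0.    -1.   ] q [ 0.17  0.62 -0.52  1.89  0.44  0.75 -0.37] F [-1.5  0.4  2.4] w 13.6
m2 tcp [577.7  69.3] a 13.33
d -0.5 1.1 0.4  r -0.0000 -0.0007 0.0030  rows 0.0
d -75.1 13.0 2.4  r 0.0058 -0.0007 0.0030  rows 1.8
d -55.2 -23.7 326.7  r 1.7040 0.0020 0.0028  rows 13.6
```

View pics/w13c.png

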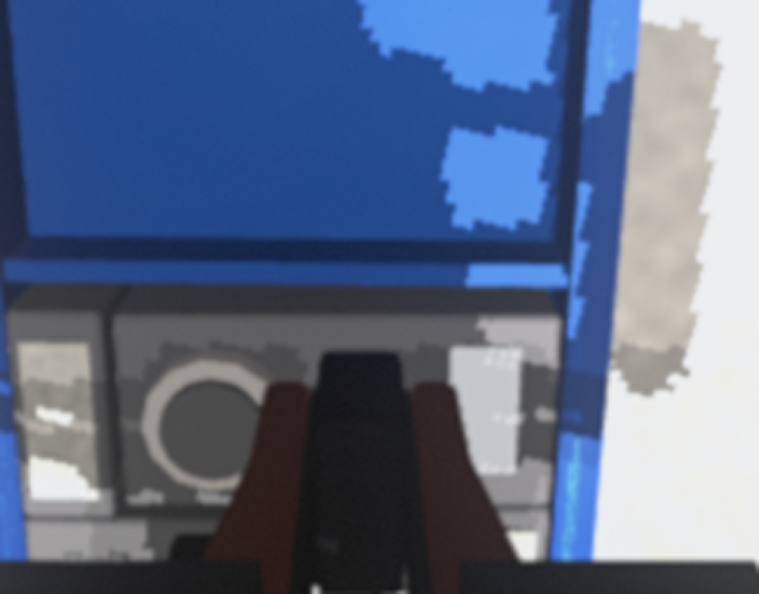

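Call:
{"method": "servo_tool", "body": {
  "increments": [
    {"jaw": 0.4,"dx": 0,"dy": 0.3,"dz": 0,"rx": 0,"ry": 0,"rz": 0},
    {"jaw": 0.4,"dx": 0,"dy": 0.3,"dz": 0,"rx": 0,"ry": 0,"rz": 0},
    {"jaw": 0.4,"dx": 0,"dy": 0.3,"dz": 0,"rx": 0,"ry": 0,"rz": 0},
    {"jaw": 0.4,"dx": -35,"dy": 0,"dz": 0,"rx": 0,"ry": 0,"rz": 0},
    {"jaw": 0.6,"dx": -70,"dy": -3,"dz": 30,"rx": 0.12,"ry": 0,"rz": 0},
    {"jaw": 0.6,"dx": -70,"dy": -6,"dz": 60,"rx": 0.25,"ry": 0,"rz": 0},
    {"jaw": 0.6,"dx": -70,"dy": -9,"dz": 95,"rx": 0.37,"ry": 0,"rz": 0},
    {"jaw": 0.6,"dx": -70,"dy": -12,"dz": 130,"rx": 0.5,"ry": 0,"rz": 0},
    {"jaw": 0.6,"dx": -70,"dy": -14,"dz": 165,"rx": 0.62,"ry": 0,"rz": 0},
    {"jaw": 0.6,"dx": -70,"dy": -17,"dz": 200,"rx": 0.75,"ry": 0,"rz": 0},
    {"jaw": 0.6,"dx": -65,"dy": -19,"dz": 230,"rx": 0.87,"ry": 0,"rz": 0},
    {"jaw": 0.6,"dx": -60,"dy": -21,"dz": 265,"rx": 1.0,"ry": 0,"rz": 0},
    {"jaw": 0.6,"dx": -55.2,"dy": -22,"dz": 295,"rx": 1.12,"ry": 0,"rz": 0},
    {"jaw": 0.6,"dx": -55.2,"dy": -23.7,"dz": 326.7,"rx": 1.25,"ry": 0,"rz": 0},
    {"jaw": 0.6,"dx": -55.2,"dy": -23.7,"dz": 326.7,"rx": 1.37,"ry": 0,"rz": 0},
    {"jaw": 0.6,"dx": -55.2,"dy": -23.7,"dz": 326.7,"rx": 1.5,"ry": 0.001,"rz": 0.003},
    {"jaw": 0.6,"dx": -55.2,"dy": -23.7,"dz": 326.7,"rx": 1.62,"ry": 0.002,"rz": 0.003},
    {"jaw": 0.6,"dx": -55.2,"dy": -23.7,"dz": 326.7,"rx": 1.704,"ry": 0.002,"rz": 0.003},
    {"jaw": 0.6,"dx": -55.2,"dy": -23.7,"dz": 326.7,"rx": 1.704,"ry": 0.002,"rz": 0.003},
    {"jaw": 0.6,"dx": -55.2,"dy": -23.7,"dz": 326.7,"rx": 1.704,"ry": 0.002,"rz": 0.003}
  ]
}}

```text
clock: 14.12
tool_pos: [629.1, -254.0, 89.9]
orientation: [0.036, 0.706, 0.036, -0.706]
ft_force: [0.0, -0.6, -0.4]
grip_width: 52.7
```

```bash
python3 - <<'E'
from h import *
im=cap('top','t14.png');cv2.imwrite('pics/t14c.png',cv2.resize(im[140:285,180:350,::-1],None,fx=4,fy=4,interpolation=cv2.INTER_CUBIC))
p,st=look((629.2,-254.2,-84.3),'w14')
E
```

```text
t 14.17 tcp [ 629.1 -254.    90. ] jaw ang -84.13 x [ 0. -0. -1.] q [ 0.36  0.62 -0.1   1.65  0.08  0.88 -1.24] F [-0.7  0.4  0.1] w 52.6
t 14.22 tcp [ 629.1 -254.    90. ] jaw ang -84.16 x [ 0.001  0.    -1.   ] q [ 0.36  0.62 -0.1   1.65  0.08  0.88 -1.24] F [0.1 1.  0.4] w 52.8
[ 629.91 -253.57] -86.35 21.4 [ 629.91 -253.57   -1.51]
cart in tool: dy -0.37 dz -0.85 yaw-a -2.19
```

View pics/ovw14.png

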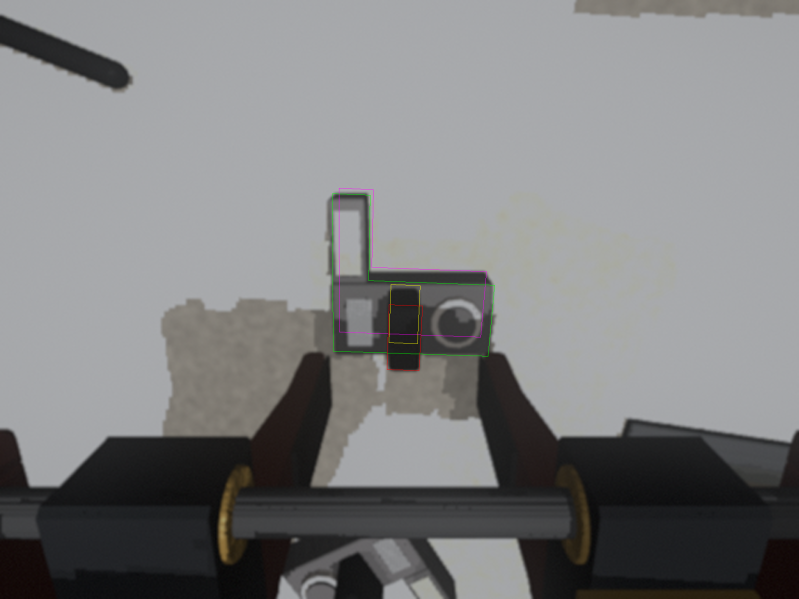

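View pics/t14c.png

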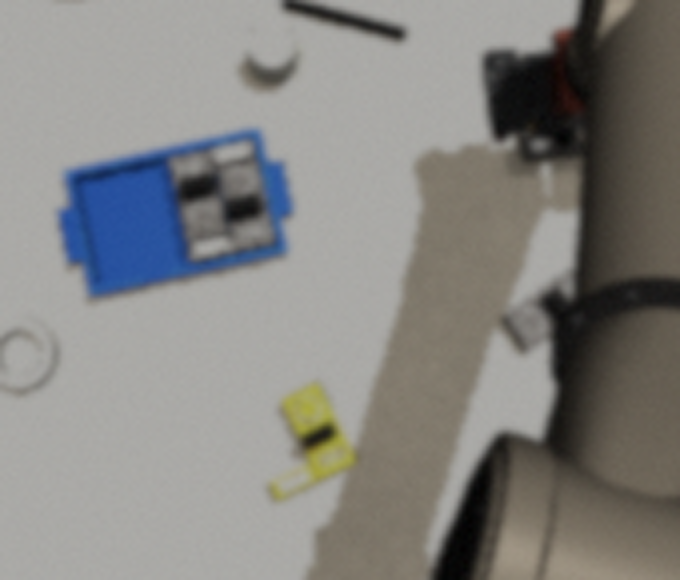

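Call:
{"method": "servo_tool", "body": {
  "increments": [
    {"jaw": 0.5,"dx": 30,"dy": 0,"dz": -0.6,"rx": 0.01,"ry": 0,"rz": 0},
    {"jaw": 0.45,"dx": 60,"dy": 0,"dz": -0.6,"rx": 0.01,"ry": 0,"rz": 0},
    {"jaw": 0.4,"dx": 60,"dy": 0,"dz": -0.6,"rx": 0.01,"ry": 0,"rz": 0},
    {"jaw": 0.3,"dx": 60,"dy": 0,"dz": -0.6,"rx": 0.01,"ry": 0,"rz": 0},
    {"jaw": 0,"dx": 60,"dy": 0,"dz": -0.6,"rx": 0.01,"ry": 0,"rz": 0},
    {"jaw": 0,"dx": 60,"dy": 0,"dz": -0.6,"rx": 0.01,"ry": 0,"rz": 0},
    {"jaw": 0,"dx": 60,"dy": 0,"dz": -0.6,"rx": 0.01,"ry": 0,"rz": 0},
    {"jaw": 0,"dx": 60,"dy": 0,"dz": -0.6,"rx": 0.01,"ry": 0,"rz": 0},
    {"jaw": 0,"dx": 60,"dy": 0,"dz": -0.6,"rx": 0.01,"ry": 0,"rz": 0},
    {"jaw": 0,"dx": 60,"dy": 0,"dz": -0.6,"rx": 0.01,"ry": 0,"rz": 0},
    {"jaw": 0,"dx": 60,"dy": 0,"dz": -0.6,"rx": 0.01,"ry": 0,"rz": 0}
  ]
}}

```text
clock: 15.13
tool_pos: [630.1, -254.2, 30.9]
orientation: [0.032, 0.707, 0.031, -0.706]
ft_force: [-1.3, -0.4, 6.5]
grip_width: 13.7
```

```bash
python3 - <<'E'
from h import *
p,st=look((629.6,-254,-85),'w15',sp=3,an=.03)
E
```

```text
t 15.13 tcp [ 630.1 -254.2   30.9] jaw ang -84.89 x [ 0.001 -0.    -1.   ] q [ 0.36  0.69 -0.1   1.67  0.09  0.78 -1.26] F [-1.3 -0.4  6.5] w 13.7
t 15.18 tcp [ 630.1 -254.2   30.9] jaw ang -84.89 x [ 0.001 -0.    -1.   ] q [ 0.36  0.69 -0.1   1.67  0.09  0.78 -1.26] F [-0.9  1.   5.3] w 13.8
[ 629.03 -253.81] -84.6 16.2 [ 629.03 -253.81   -1.48]
cart in tool: dy -0.51 dz 1.02 yaw-a 0.29
```

View pics/ovw15.png

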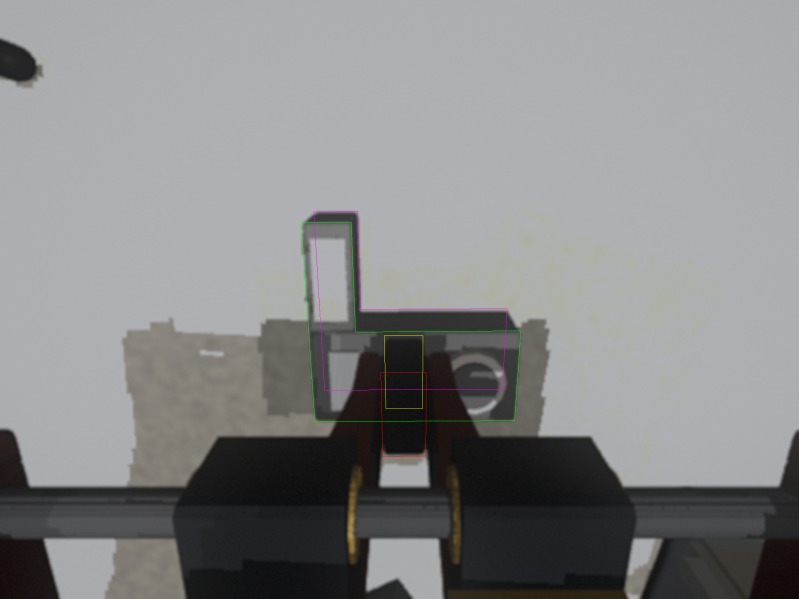

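```bash
sed -i 's/^TR=.*/TR=(557.2,90.0,12.8)/' h.py; python3 - <<'E'
from h import *
place('p1',-.7,1.02,.29,[115,60,36])
E
```

```text
p1 tcp [538.7 111.4] a 12.51
d -84.4 -372.3 58.3  r -1.6999 -0.0006 -0.0015  rows 13.6
d -29.4 -372.3 58.4  r -1.6999 -0.0006 -0.0015  rows 13.6
d -5.4 -372.4 58.4  r -1.6999 -0.0006 -0.0015  rows 13.6
```

Call:
{"method": "servo_tool", "body": {
  "increments": [
    {"jaw": 0,"dx": -40,"dy": 0,"dz": 0,"rx": 0,"ry": 0,"rz": 0},
    {"jaw": 0,"dx": -80,"dy": -15,"dz": 3,"rx": -0.1,"ry": 0,"rz": 0},
    {"jaw": 0,"dx": -90,"dy": -45,"dz": 8,"rx": -0.22,"ry": 0,"rz": 0},
    {"jaw": 0,"dx": -90,"dy": -75,"dz": 12,"rx": -0.34,"ry": 0,"rz": 0},
    {"jaw": 0,"dx": -90,"dy": -105,"dz": 16,"rx": -0.46,"ry": 0,"rz": 0},
    {"jaw": 0,"dx": -90,"dy": -135,"dz": 20,"rx": -0.58,"ry": 0,"rz": 0},
    {"jaw": 0,"dx": -90,"dy": -165,"dz": 25,"rx": -0.7,"ry": 0,"rz": 0},
    {"jaw": 0,"dx": -90,"dy": -195,"dz": 30,"rx": -0.82,"ry": 0,"rz": 0},
    {"jaw": 0,"dx": -90,"dy": -225,"dz": 35,"rx": -0.94,"ry": 0,"rz": 0},
    {"jaw": 0,"dx": -90,"dy": -255,"dz": 40,"rx": -1.06,"ry": 0,"rz": 0},
    {"jaw": 0,"dx": -90,"dy": -285,"dz": 45,"rx": -1.18,"ry": 0,"rz": 0},
    {"jaw": 0,"dx": -90,"dy": -315,"dz": 50,"rx": -1.3,"ry": 0,"rz": 0},
    {"jaw": 0,"dx": -90,"dy": -345,"dz": 55,"rx": -1.42,"ry": 0,"rz": 0},
    {"jaw": 0,"dx": -90,"dy": -372.3,"dz": 58.4,"rx": -1.54,"ry": 0,"rz": 0},
    {"jaw": 0,"dx": -90,"dy": -372.3,"dz": 58.4,"rx": -1.65,"ry": 0,"rz": 0},
    {"jaw": 0,"dx": -80,"dy": -372.3,"dz": 58.4,"rx": -1.7,"ry": 0,"rz": -0.001},
    {"jaw": 0,"dx": -60,"dy": -372.3,"dz": 58.4,"rx": -1.7,"ry": 0,"rz": -0.001},
    {"jaw": 0,"dx": -35,"dy": -372.3,"dz": 58.4,"rx": -1.7,"ry": 0,"rz": -0.001},
    {"jaw": 0,"dx": -35,"dy": -372.3,"dz": 58.4,"rx": -1.7,"ry": 0,"rz": -0.001},
    {"jaw": 0,"dx": -35,"dy": -372.3,"dz": 58.4,"rx": -1.7,"ry": 0,"rz": -0.001}
  ]
}}

```text
clock: 16.85
tool_pos: [537.2, 111.2, 64.1]
orientation: [0.551, 0.442, 0.552, -0.443]
ft_force: [0.8, 1.0, -0.4]
grip_width: 14.1
```

Call:
{"method": "servo_tool", "body": {
  "increments": [
    {"jaw": 0,"dx": 0,"dy": 0,"dz": 0,"rx": 0,"ry": 0,"rz": 0},
    {"jaw": 0,"dx": 0,"dy": 0,"dz": 0,"rx": 0,"ry": 0,"rz": 0}
  ]
}}

```text
clock: 17.02
tool_pos: [539.3, 111.9, 66.3]
orientation: [0.552, 0.443, 0.551, -0.442]
ft_force: [0.5, -1.0, -0.0]
grip_width: 13.8
```

```bash
python3 - <<'E'
from h import *
info();im=cap('wrist','w16.png');info();place('p1',-.7,1.02,.29,[36])
E
```

```text
t 17.02 tcp [539.3 111.9  66.3] jaw ang 12.51 x [ 0.002  0.001 -1.   ] q [ 0.11  0.54 -0.55  1.95  0.4   0.76 -0.45] F [ 0.5 -1.  -0. ] w 13.8
t 17.07 tcp [539.3 111.8  66.4] jaw ang 12.51 x [ 0.002  0.001 -1.   ] q [ 0.11  0.54 -0.55  1.95  0.4   0.76 -0.45] F [ 0.7 -0.6 -1. ] w 13.6
p1 tcp [538.7 111.4] a 12.51
d 30.4 -0.7 0.2  r 0.0001 -0.0004 -0.0023  rows 0.7
```

View pics/w16.png

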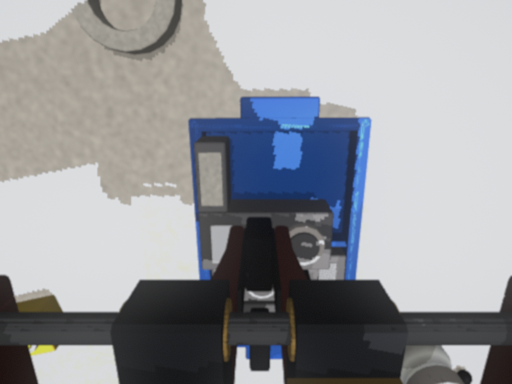

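Call:
{"method": "servo_tool", "body": {
  "increments": [
    {"jaw": 0,"dx": 8,"dy": -0.7,"dz": 0.2,"rx": 0,"ry": 0,"rz": -0.002},
    {"jaw": 0,"dx": 16,"dy": -0.7,"dz": 0.2,"rx": 0,"ry": 0,"rz": -0.002},
    {"jaw": 0,"dx": 22,"dy": -0.7,"dz": 0.2,"rx": 0,"ry": 0,"rz": -0.002},
    {"jaw": 0,"dx": 27,"dy": -0.7,"dz": 0.2,"rx": 0,"ry": 0,"rz": -0.002},
    {"jaw": 0,"dx": 30,"dy": -0.7,"dz": 0.2,"rx": 0,"ry": 0,"rz": -0.002},
    {"jaw": 0,"dx": 30,"dy": -0.7,"dz": 0.2,"rx": 0,"ry": 0,"rz": -0.002},
    {"jaw": 0,"dx": 30,"dy": -0.7,"dz": 0.2,"rx": 0,"ry": 0,"rz": -0.002}
  ]
}}

```text
clock: 17.65
tool_pos: [537.6, 111.3, 34.7]
orientation: [0.551, 0.442, 0.552, -0.443]
ft_force: [0.6, 0.3, 0.4]
grip_width: 14.1
```

```bash
python3 - <<'E'
from h import *
info();im=cap('wrist','w17.png');info();place('p1',-.7,1.02,.29,[35.5])
o=cv2.resize(im[110:290,150:380,::-1],None,fx=3.3,fy=3.3,interpolation=cv2.INTER_CUBIC);cv2.imwrite('pics/w17c.png',o)
mv([469.5,-244.3,90],-56)
E
```

```text
t 17.65 tcp [537.6 111.3  34.7] jaw ang 12.53 x [-0.002  0.    -1.   ] q [ 0.09  0.58 -0.52  1.97  0.43  0.7  -0.48] F [0.6 0.3 0.4] w 14.1
t 17.70 tcp [537.6 111.2  34.7] jaw ang 12.52 x [-0.002  0.    -1.   ] q [ 0.09  0.58 -0.52  1.97  0.43  0.7  -0.48] F [-0.2 -1.2 -1.7] w 13.7
p1 tcp [538.7 111.4] a 12.51
d -0.8 1.2 0.0  r 0.0002 -0.0006 0.0024  rows 0.0
d -55.1 -143.7 332.3  r 1.1960 0.0009 0.0024  rows 9.6
```

View pics/w17c.png

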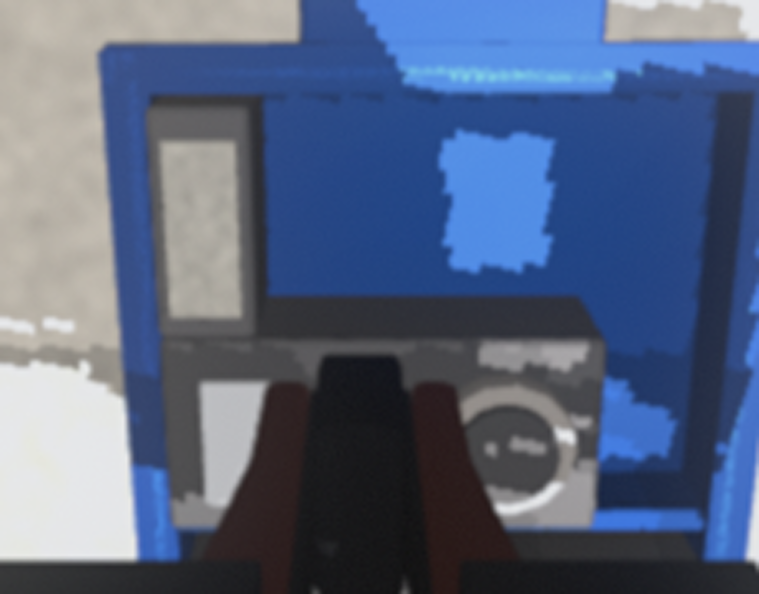

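Call:
{"method": "servo_tool", "body": {
  "increments": [
    {"jaw": 0,"dx": 0,"dy": 0.8,"dz": 0,"rx": 0,"ry": 0,"rz": 0},
    {"jaw": 0,"dx": 0,"dy": 0.8,"dz": 0,"rx": 0,"ry": 0,"rz": 0},
    {"jaw": 0.4,"dx": 0,"dy": 0.8,"dz": 0,"rx": 0,"ry": 0,"rz": 0},
    {"jaw": 0.4,"dx": 0,"dy": 0.8,"dz": 0,"rx": 0,"ry": 0,"rz": 0},
    {"jaw": 0.4,"dx": 0,"dy": 0.8,"dz": 0,"rx": 0,"ry": 0,"rz": 0},
    {"jaw": 0.4,"dx": -40,"dy": 0,"dz": 0,"rx": 0,"ry": 0,"rz": 0},
    {"jaw": 0.5,"dx": -70,"dy": -12,"dz": 28,"rx": 0.11,"ry": 0,"rz": 0},
    {"jaw": 0.6,"dx": -70,"dy": -26,"dz": 60,"rx": 0.22,"ry": 0,"rz": 0},
    {"jaw": 0.6,"dx": -70,"dy": -40,"dz": 92,"rx": 0.34,"ry": 0,"rz": 0},
    {"jaw": 0.6,"dx": -70,"dy": -54,"dz": 124,"rx": 0.46,"ry": 0,"rz": 0},
    {"jaw": 0.6,"dx": -70,"dy": -68,"dz": 156,"rx": 0.58,"ry": 0,"rz": 0},
    {"jaw": 0.6,"dx": -70,"dy": -82,"dz": 190,"rx": 0.7,"ry": 0,"rz": 0},
    {"jaw": 0.6,"dx": -65,"dy": -96,"dz": 222,"rx": 0.82,"ry": 0,"rz": 0},
    {"jaw": 0.6,"dx": -60,"dy": -110,"dz": 254,"rx": 0.94,"ry": 0,"rz": 0},
    {"jaw": 0.6,"dx": -55,"dy": -124,"dz": 286,"rx": 1.06,"ry": 0,"rz": 0},
    {"jaw": 0.6,"dx": -55,"dy": -137,"dz": 317,"rx": 1.15,"ry": 0,"rz": 0},
    {"jaw": 0.6,"dx": -55,"dy": -143.7,"dz": 332.3,"rx": 1.196,"ry": 0.001,"rz": 0.002},
    {"jaw": 0.6,"dx": -55,"dy": -143.7,"dz": 332.3,"rx": 1.196,"ry": 0.001,"rz": 0.002},
    {"jaw": 0.6,"dx": -55,"dy": -143.7,"dz": 332.3,"rx": 1.196,"ry": 0.001,"rz": 0.002},
    {"jaw": 0.6,"dx": -55,"dy": -143.7,"dz": 332.3,"rx": 1.196,"ry": 0.001,"rz": 0.002}
  ]
}}

```text
clock: 19.37
tool_pos: [470.3, -242.4, 90.2]
orientation: [0.208, 0.676, 0.208, -0.676]
ft_force: [-0.3, -0.2, -0.3]
grip_width: 52.8
```

```bash
sed -i 's/^TR=.*/TR=(557.6,90.0,12.8)/' h.py; python3 - <<'E'
from h import *
p,st=look((469.5,-244.3,124.3),'w18')
E
```

```text
t 19.37 tcp [ 470.3 -242.4   90.2] jaw ang -55.80 x [ 0.001  0.001 -1.   ] q [ 0.55  0.42 -0.23  2.    0.14  0.73 -0.75] F [-0.3 -0.2 -0.3] w 52.8
t 19.42 tcp [ 470.4 -242.1   90.3] jaw ang -55.77 x [ 0.001  0.001 -1.   ] q [ 0.55  0.42 -0.23  2.    0.14  0.73 -0.75] F [ 0.2  1.3 -0.1] w 52.5
[ 469.96 -245.32] 124.0 19.0 [ 469.96 -245.32    2.16]
cart in tool: dy 2.43 dz 2.17 yaw-a 179.76
```

View pics/ovw18.png

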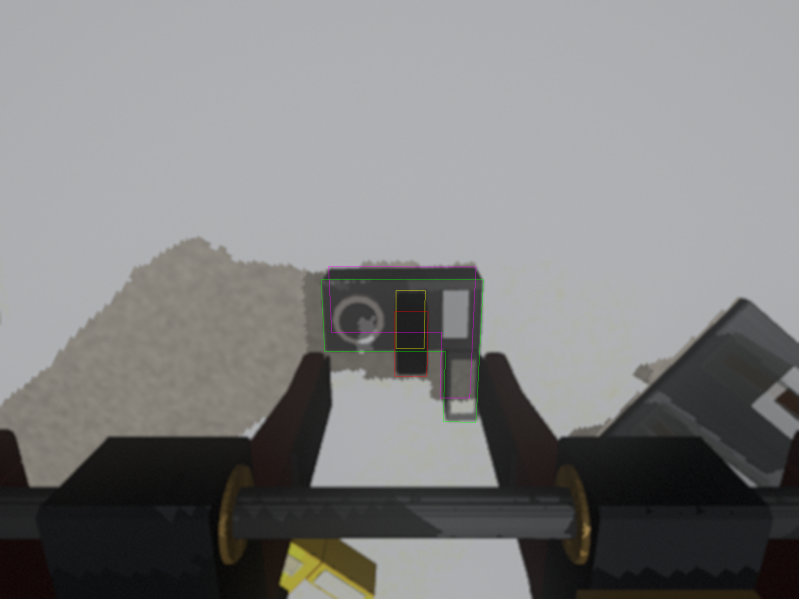

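Call:
{"method": "servo_tool", "body": {
  "increments": [
    {"jaw": 0.5,"dx": 30,"dy": 3,"dz": 2,"rx": 0,"ry": 0,"rz": 0},
    {"jaw": 0.45,"dx": 60,"dy": 3,"dz": 2,"rx": 0,"ry": 0,"rz": 0},
    {"jaw": 0.4,"dx": 60,"dy": 3,"dz": 2,"rx": 0,"ry": 0,"rz": 0},
    {"jaw": 0.3,"dx": 60,"dy": 3,"dz": 2,"rx": 0,"ry": 0,"rz": 0},
    {"jaw": 0,"dx": 60,"dy": 3,"dz": 2,"rx": 0,"ry": 0,"rz": 0},
    {"jaw": 0,"dx": 60,"dy": 3,"dz": 2,"rx": 0,"ry": 0,"rz": 0},
    {"jaw": 0,"dx": 60,"dy": 3,"dz": 2,"rx": 0,"ry": 0,"rz": 0},
    {"jaw": 0,"dx": 60,"dy": 3,"dz": 2,"rx": 0,"ry": 0,"rz": 0},
    {"jaw": 0,"dx": 60,"dy": 3,"dz": 2,"rx": 0,"ry": 0,"rz": 0},
    {"jaw": 0,"dx": 60,"dy": 3,"dz": 2,"rx": 0,"ry": 0,"rz": 0},
    {"jaw": 0,"dx": 60,"dy": 3,"dz": 2,"rx": 0,"ry": 0,"rz": 0}
  ]
}}

```text
clock: 20.33
tool_pos: [470.5, -247.9, 31.6]
orientation: [0.207, 0.677, 0.206, -0.676]
ft_force: [-1.3, 2.2, 7.4]
grip_width: 14.0
```

```bash
python3 - <<'E'
from h import *
p,st=look((469.9,-245,124),'w19',sp=3,an=.03)
E
```

```text
t 20.33 tcp [ 470.5 -247.9   31.6] jaw ang -55.99 x [ 0.002 -0.    -1.   ] q [ 0.53  0.52 -0.21  2.03  0.18  0.61 -0.77] F [-1.3  2.2  7.4] w 14.0
t 20.38 tcp [ 470.5 -247.8   31.6] jaw ang -55.99 x [ 0.002 -0.    -1.   ] q [ 0.53  0.52 -0.21  2.03  0.18  0.61 -0.77] F [-0.7  1.9  8.2] w 14.1
[ 470.74 -246.82] 124.21 9.4 [ 470.75 -246.82    2.17]
cart in tool: dy -0.69 dz -0.74 yaw-a -179.80
```

View pics/ovw19.png

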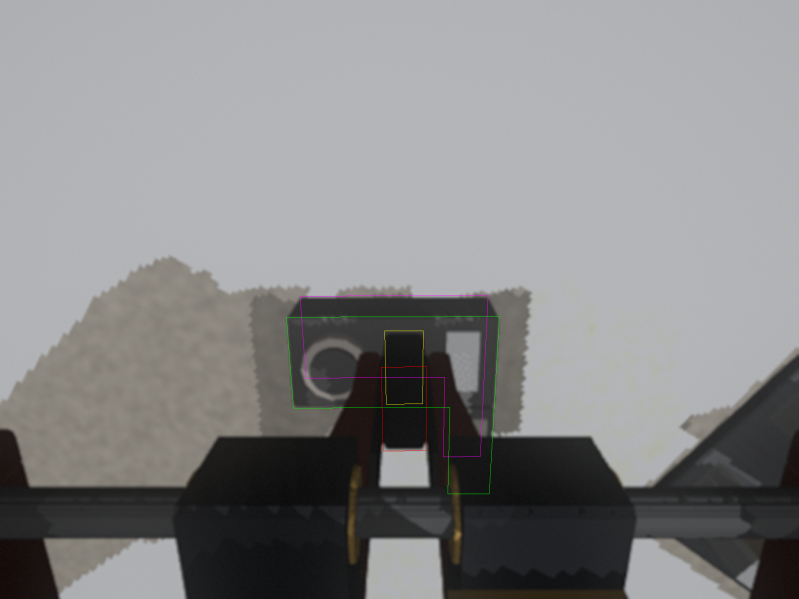

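```bash
python3 - <<'E'
from h import *
place('p2',-.7,-.74,-179.8,[36])
E
```

```text
p2 tcp [558.8 151. ] a 12.6
d -4.4 -281.2 -296.3  r -1.1971 -0.0005 -0.0020  rows 9.8
```

Call:
{"method": "servo_tool", "body": {
  "increments": [
    {"jaw": 0,"dx": -40,"dy": 0,"dz": 0,"rx": 0,"ry": 0,"rz": 0},
    {"jaw": 0,"dx": -75,"dy": -15,"dz": -15,"rx": -0.08,"ry": 0,"rz": 0},
    {"jaw": 0,"dx": -90,"dy": -40,"dz": -42,"rx": -0.19,"ry": 0,"rz": 0},
    {"jaw": 0,"dx": -90,"dy": -65,"dz": -68,"rx": -0.3,"ry": 0,"rz": 0},
    {"jaw": 0,"dx": -90,"dy": -90,"dz": -95,"rx": -0.41,"ry": 0,"rz": 0},
    {"jaw": 0,"dx": -90,"dy": -115,"dz": -121,"rx": -0.52,"ry": 0,"rz": 0},
    {"jaw": 0,"dx": -90,"dy": -140,"dz": -148,"rx": -0.63,"ry": 0,"rz": 0},
    {"jaw": 0,"dx": -90,"dy": -165,"dz": -174,"rx": -0.74,"ry": 0,"rz": 0},
    {"jaw": 0,"dx": -90,"dy": -190,"dz": -200,"rx": -0.85,"ry": 0,"rz": 0},
    {"jaw": 0,"dx": -90,"dy": -215,"dz": -227,"rx": -0.96,"ry": 0,"rz": 0},
    {"jaw": 0,"dx": -90,"dy": -240,"dz": -253,"rx": -1.07,"ry": 0,"rz": 0},
    {"jaw": 0,"dx": -90,"dy": -262,"dz": -276,"rx": -1.15,"ry": 0,"rz": 0},
    {"jaw": 0,"dx": -90,"dy": -281.2,"dz": -296.3,"rx": -1.197,"ry": 0,"rz": -0.002},
    {"jaw": 0,"dx": -90,"dy": -281.2,"dz": -296.3,"rx": -1.197,"ry": 0,"rz": -0.002},
    {"jaw": 0,"dx": -65,"dy": -281.2,"dz": -296.3,"rx": -1.197,"ry": 0,"rz": -0.002},
    {"jaw": 0,"dx": -35,"dy": -281.2,"dz": -296.3,"rx": -1.197,"ry": 0,"rz": -0.002},
    {"jaw": 0,"dx": -35,"dy": -281.2,"dz": -296.3,"rx": -1.197,"ry": 0,"rz": -0.002},
    {"jaw": 0,"dx": -35,"dy": -281.2,"dz": -296.3,"rx": -1.197,"ry": 0,"rz": -0.002},
    {"jaw": 0,"dx": -35,"dy": -281.2,"dz": -296.3,"rx": -1.197,"ry": 0,"rz": -0.002},
    {"jaw": 0,"dx": -35,"dy": -281.2,"dz": -296.3,"rx": -1.197,"ry": 0,"rz": -0.002}
  ]
}}

```text
clock: 22.05
tool_pos: [559.1, 151.0, 67.1]
orientation: [0.551, 0.443, 0.552, -0.442]
ft_force: [0.1, 0.1, -1.1]
grip_width: 13.4
```

```bash
python3 - <<'E'
from h import *
info();im=cap('wrist','w20.png');info();place('p2',-.7,-.74,-179.8,[36])
E
```

```text
t 22.05 tcp [559.1 151.   67.1] jaw ang 12.54 x [ 0.001  0.002 -1.   ] q [ 0.05  0.57 -0.55  1.88  0.41  0.8  -0.5 ] F [ 0.1  0.1 -1.1] w 13.4
t 22.10 tcp [559.1 151.   67. ] jaw ang 12.54 x [ 0.001  0.002 -1.   ] q [ 0.05  0.57 -0.55  1.88  0.41  0.8  -0.5 ] F [ 0.5  0.3 -1.4] w 13.7
p2 tcp [558.8 151. ] a 12.6
d 31.0 -0.3 -0.1  r -0.0010 -0.0013 -0.0012  rows 0.7
```

View pics/w20.png

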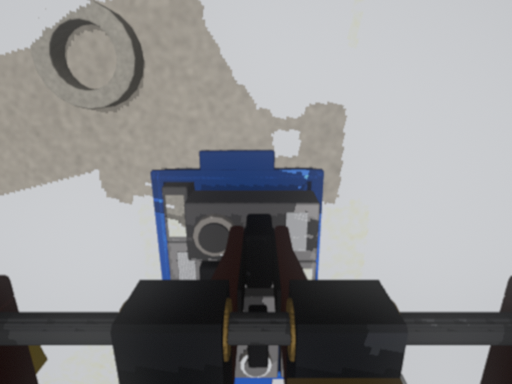

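Call:
{"method": "servo_tool", "body": {
  "increments": [
    {"jaw": 0,"dx": 8,"dy": 0,"dz": 0,"rx": 0,"ry": 0,"rz": 0},
    {"jaw": 0,"dx": 16,"dy": 0,"dz": 0,"rx": 0,"ry": 0,"rz": 0},
    {"jaw": 0,"dx": 22,"dy": 0,"dz": 0,"rx": 0,"ry": 0,"rz": 0},
    {"jaw": 0,"dx": 27,"dy": 0,"dz": 0,"rx": 0,"ry": 0,"rz": 0},
    {"jaw": 0,"dx": 30,"dy": 0,"dz": 0,"rx": 0,"ry": 0,"rz": 0},
    {"jaw": 0,"dx": 31,"dy": 0,"dz": 0,"rx": 0,"ry": 0,"rz": 0},
    {"jaw": 0,"dx": 31,"dy": 0,"dz": 0,"rx": 0,"ry": 0,"rz": 0}
  ]
}}

```text
clock: 22.68
tool_pos: [557.3, 150.6, 35.3]
orientation: [0.551, 0.441, 0.552, -0.443]
ft_force: [-6.8, -4.1, 16.5]
grip_width: 13.9
```

```bash
python3 - <<'E'
from h import *
info();im=cap('wrist','w21.png');info();place('p2',-.7,-.74,-179.8,[35.6])
o=cv2.resize(im[110:290,150:380,::-1],None,fx=3.3,fy=3.3,interpolation=cv2.INTER_CUBIC);cv2.imwrite('pics/w21c.png',o)
mv([570,20,250],12.8)
E
```

```text
t 22.68 tcp [557.3 150.6  35.3] jaw ang 12.58 x [-0.003 -0.001 -1.   ] q [ 0.03  0.62 -0.53  1.9   0.44  0.74 -0.53] F [-6.8 -4.1 16.5] w 13.9
t 22.73 tcp [557.3 150.6  35.3] jaw ang 12.58 x [-0.003 -0.001 -1.   ] q [ 0.03  0.62 -0.53  1.9   0.44  0.74 -0.53] F [-6.2 -2.8 16.1] w 13.6
p2 tcp [558.8 151. ] a 12.6
d -0.3 1.6 -0.1  r -0.0004 0.0002 0.0029  rows 0.0
d -214.6 -16.7 130.3  r -0.0038 0.0002 0.0029  rows 6.0
```

View pics/w21c.png

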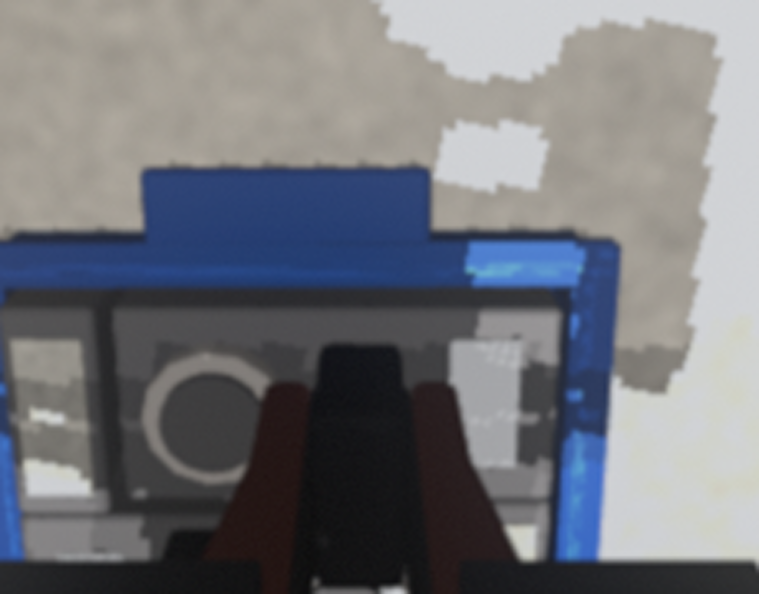

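Call:
{"method": "servo_tool", "body": {
  "increments": [
    {"jaw": 0.4,"dx": 0,"dy": 0,"dz": 0,"rx": 0,"ry": 0,"rz": 0},
    {"jaw": 0.4,"dx": 0,"dy": 0,"dz": 0,"rx": 0,"ry": 0,"rz": 0},
    {"jaw": 0.4,"dx": 0,"dy": 0,"dz": 0,"rx": 0,"ry": 0,"rz": 0},
    {"jaw": 0.4,"dx": -40,"dy": 0,"dz": 0,"rx": 0,"ry": 0,"rz": 0},
    {"jaw": 0.4,"dx": -80,"dy": 0,"dz": 0,"rx": 0,"ry": 0,"rz": 0},
    {"jaw": 0.6,"dx": -110,"dy": -5,"dz": 25,"rx": 0,"ry": 0,"rz": 0},
    {"jaw": 0.8,"dx": -140,"dy": -9,"dz": 50,"rx": 0,"ry": 0,"rz": 0},
    {"jaw": 1,"dx": -170,"dy": -13,"dz": 80,"rx": 0,"ry": 0,"rz": 0},
    {"jaw": 1,"dx": -195,"dy": -16.7,"dz": 110,"rx": 0,"ry": 0,"rz": 0},
    {"jaw": 1,"dx": -214,"dy": -16.7,"dz": 130,"rx": -0.004,"ry": 0,"rz": 0.003},
    {"jaw": 1,"dx": -214,"dy": -16.7,"dz": 130,"rx": -0.004,"ry": 0,"rz": 0.003},
    {"jaw": 1,"dx": -214,"dy": -16.7,"dz": 130,"rx": -0.004,"ry": 0,"rz": 0.003}
  ]
}}

```text
clock: 23.73
tool_pos: [571.1, 18.9, 248.7]
orientation: [0.552, 0.443, 0.551, -0.441]
ft_force: [-0.2, 0.3, -1.1]
grip_width: 78.2
```

```bash
python3 - <<'E'
from h import *
info();im=cap('wrist','w22.png');cap('top','t22.png');cap('scene','s22.png')
o=cv2.resize(im[0:190,150:370,::-1],None,fx=3.1,fy=3.1,interpolation=cv2.INTER_CUBIC);cv2.imwrite('pics/w22c.png',o)
E
```

```text
t 23.73 tcp [571.1  18.9 248.7] jaw ang 12.62 x [ 0.003  0.001 -1.   ] q [ 0.35  0.34 -0.62  1.75  0.22  1.12 -0.12] F [-0.2  0.3 -1.1] w 78.2
```

View pics/w22c.png

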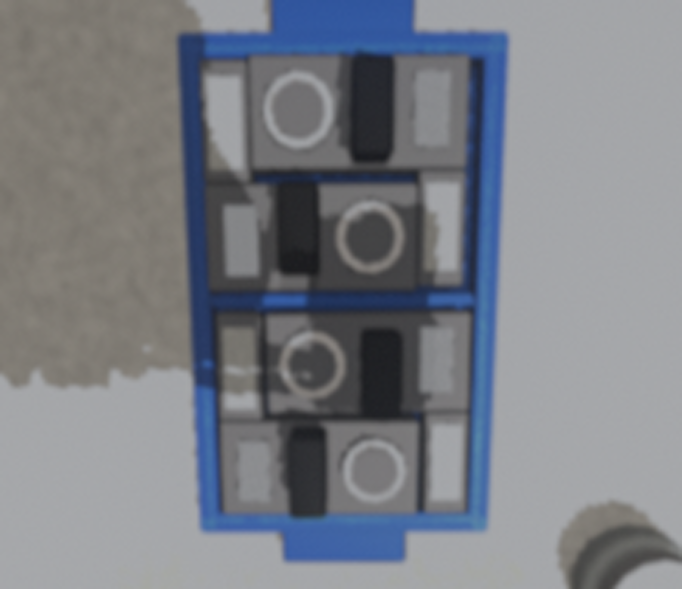

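View pics/s22.png

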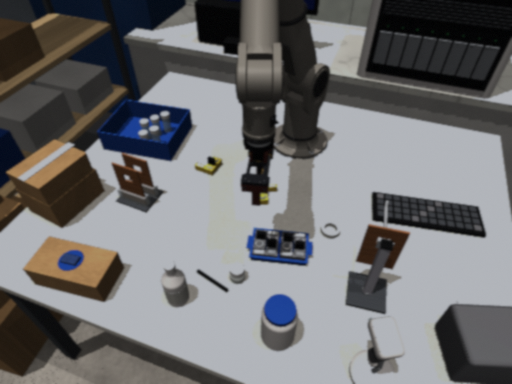

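```bash
python3 - <<'E'
from h import *
mv([520,-430,290],0)
E
```

```text
d -44.2 -149.2 429.1  r 0.2257 -0.0023 0.0008  rows 10.9
```

Call:
{"method": "servo_tool", "body": {
  "increments": [
    {"jaw": 1,"dx": -10,"dy": -14,"dz": 39,"rx": 0.05,"ry": -0.002,"rz": 0.001},
    {"jaw": 1,"dx": -20,"dy": -28,"dz": 78,"rx": 0.1,"ry": -0.002,"rz": 0.001},
    {"jaw": 1,"dx": -30,"dy": -42,"dz": 117,"rx": 0.15,"ry": -0.002,"rz": 0.001},
    {"jaw": 1,"dx": -44,"dy": -56,"dz": 156,"rx": 0.2,"ry": -0.002,"rz": 0.001},
    {"jaw": 1,"dx": -44,"dy": -68,"dz": 195,"rx": 0.2257,"ry": -0.002,"rz": 0.001},
    {"jaw": 1,"dx": -44,"dy": -82,"dz": 234,"rx": 0.2257,"ry": -0.002,"rz": 0.001},
    {"jaw": 1,"dx": -44,"dy": -95,"dz": 273,"rx": 0.2257,"ry": -0.002,"rz": 0.001},
    {"jaw": 1,"dx": -44,"dy": -109,"dz": 312,"rx": 0.2257,"ry": -0.002,"rz": 0.001},
    {"jaw": 1,"dx": -44,"dy": -122,"dz": 350,"rx": 0.2257,"ry": -0.002,"rz": 0.001},
    {"jaw": 1,"dx": -44,"dy": -136,"dz": 390,"rx": 0.2257,"ry": -0.002,"rz": 0.001},
    {"jaw": 1,"dx": -44,"dy": -149,"dz": 429,"rx": 0.2257,"ry": -0.002,"rz": 0.001},
    {"jaw": 1,"dx": -44,"dy": -149,"dz": 429,"rx": 0.2257,"ry": -0.002,"rz": 0.001},
    {"jaw": 1,"dx": -44,"dy": -149,"dz": 429,"rx": 0.2257,"ry": -0.002,"rz": 0.001},
    {"jaw": 1,"dx": -44,"dy": -149,"dz": 429,"rx": 0.2257,"ry": -0.002,"rz": 0.001},
    {"jaw": 1,"dx": -44,"dy": -149,"dz": 429,"rx": 0.2257,"ry": -0.002,"rz": 0.001}
  ]
}}

```text
clock: 25.13
tool_pos: [521.4, -428.2, 290.7]
orientation: [0.501, 0.5, 0.5, -0.499]
ft_force: [0.0, 0.7, -1.2]
grip_width: 88.0
```

```bash
python3 - <<'E'
from h import *
info();cal=viewer.calibration('wrist');np.save('cal23.npy',cal['pose']);im=cap('wrist','w23.png');info()
E
```

```text
t 25.13 tcp [ 521.4 -428.2  290.7] jaw ang 0.11 x [ 0.002  0.002 -1.   ] q [ 0.87  0.46 -0.39  1.45  0.17  1.27  0.46] F [ 0.   0.7 -1.2] w 88.0
t 25.18 tcp [ 521.4 -428.4  291. ] jaw ang 0.10 x [ 0.002  0.001 -1.   ] q [ 0.87  0.46 -0.39  1.45  0.17  1.27  0.46] F [-0.4  0.4  0.4] w 88.0
```

View pics/w23.png

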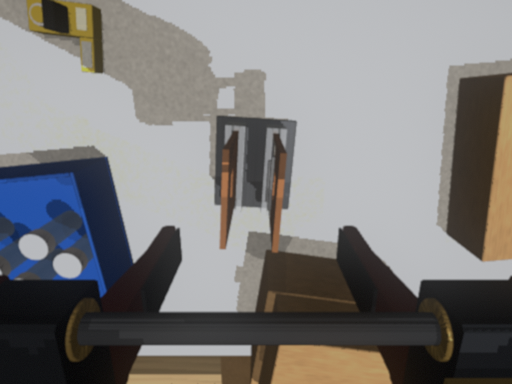

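```bash
python3 - <<'E'
import cv2
im=cv2.imread('pics/w23.png')[105:260,200:320]; cv2.imwrite('pics/w23c.png',cv2.resize(im,None,fx=5,fy=5,interpolation=cv2.INTER_CUBIC))
E
```

```text
(no output)
```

View pics/w23c.png

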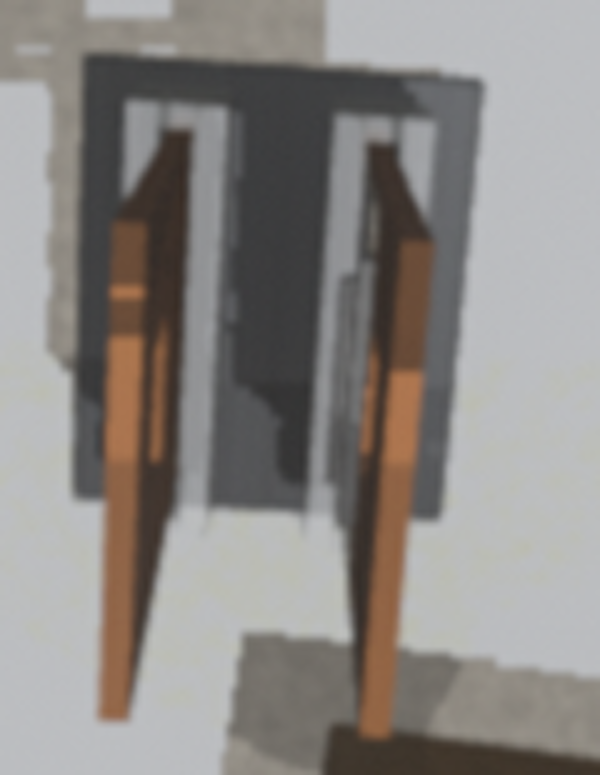

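```bash
python3 - <<'E'
from h import *
np.set_printoptions(precision=1,suppress=True)
cal=viewer.calibration('wrist').copy();cal['pose']=np.load('cal23.npy')
f=lambda p,z:atz('wrist',(200+p[0]/5-.4,105+p[1]/5-.4),z,cal)[:2]
for n,a,b in (('L',(130,222),(114,720)),('R',(416,238),(375.5,738))):
    A,B=f(a,168),f(b,168);print(n,A,B,(A+B)/2,np.linalg.norm(A-B),np.degrees(np.arctan2(*(A-B)[::-1])))
C=np.array([f(c,8) for c in ((85,57),(483,80),(440,518),(73,497))]);print(C,C.mean(0),[np.linalg.norm(C[i]-C[(i+1)%4]) for i in range(4)],np.degrees(np.arctan2(*(C[1]-C[0])[::-1])),np.degrees(np.arctan2(*(C[0]-C[3])[::-1])))
E
```

```text
L [ 491.  -397.4] [ 484.8 -497.4] [ 487.9 -447.4] 100.20157314972911 86.45079083303305
R [ 542.6 -400.3] [ 536.9 -501.4] [ 539.7 -450.8] 101.30463880184844 86.78345774361128
[[ 463.8 -381.7]
 [ 572.4 -387.8]
 [ 564.3 -516. ]
 [ 455.3 -509.3]] [ 514.  -448.7] [np.float64(108.7927933696422), np.float64(128.43982513786753), np.float64(109.18696913780717), np.float64(127.88679555363078)] -3.1904486508022765 86.19208798031002
```

```bash
python3 - <<'E'
from h import *
mv([488.6,-447.4,200],-3.4)
mv([488.6,-447.4,137],-3.4)
E
```

```text
d 90.9 -33.1 19.0  r 0.0612 -0.0011 -0.0024  rows 2.4
d 153.9 -33.2 19.1  r 0.0612 -0.0011 -0.0024  rows 3.8
```

Call:
{"method": "servo_tool", "body": {
  "increments": [
    {"jaw": 0.45,"dx": 30,"dy": -16,"dz": 10,"rx": 0.06,"ry": -0.001,"rz": -0.0024},
    {"jaw": 0.45,"dx": 60,"dy": -33,"dz": 19,"rx": 0.0612,"ry": -0.001,"rz": -0.0024},
    {"jaw": 0.45,"dx": 85,"dy": -33.2,"dz": 19,"rx": 0.0612,"ry": -0.001,"rz": -0.0024},
    {"jaw": 0.45,"dx": 95,"dy": -33.2,"dz": 19,"rx": 0.0612,"ry": -0.001,"rz": -0.0024},
    {"jaw": 0.45,"dx": 95,"dy": -33.2,"dz": 19,"rx": 0.0612,"ry": -0.001,"rz": -0.0024},
    {"jaw": 0.45,"dx": 95,"dy": -33.2,"dz": 19,"rx": 0.0612,"ry": -0.001,"rz": -0.0024}
  ]
}}

```text
clock: 25.68
tool_pos: [488.7, -448.8, 197.1]
orientation: [0.485, 0.515, 0.484, -0.515]
ft_force: [0.5, 0.5, 0.4]
grip_width: 51.3
```

```bash
python3 - <<'E'
from h import *
info();im=cap('wrist','w24.png');info();mv([488.6,-447.4,137],-3.4)
E
```

```text
t 25.68 tcp [ 488.7 -448.8  197.1] jaw ang -3.49 x [ 0.001 -0.001 -1.   ] q [ 0.91  0.51 -0.36  1.59  0.2   1.08  0.43] F [0.5 0.5 0.4] w 51.3
t 25.73 tcp [ 489.1 -449.4  198.1] jaw ang -3.50 x [ 0.002 -0.002 -1.   ] q [ 0.91  0.51 -0.36  1.59  0.2   1.08  0.43] F [ 0.4  0.1 -0.3] w 47.3
d 61.1 -0.8 -2.1  r -0.0018 0.0020 -0.0026  rows 1.5
```

View pics/w24.png

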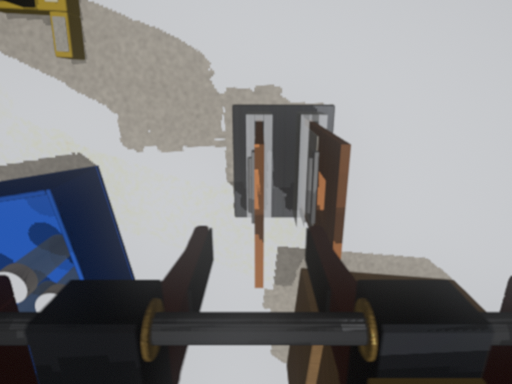

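Call:
{"method": "servo_tool", "body": {
  "increments": [
    {"jaw": 0.4,"dx": 15,"dy": -0.6,"dz": -1,"rx": 0,"ry": 0.002,"rz": -0.002},
    {"jaw": 0.4,"dx": 35,"dy": -0.6,"dz": -1,"rx": 0,"ry": 0.002,"rz": -0.002},
    {"jaw": 0.4,"dx": 55,"dy": -0.6,"dz": -1,"rx": 0,"ry": 0.002,"rz": -0.002},
    {"jaw": 0.3,"dx": 61,"dy": -0.6,"dz": -1,"rx": 0,"ry": 0.002,"rz": -0.002},
    {"jaw": 0.2,"dx": 61,"dy": -0.6,"dz": -1,"rx": 0,"ry": 0.002,"rz": -0.002},
    {"jaw": 0,"dx": 61,"dy": -0.6,"dz": -1,"rx": 0,"ry": 0.002,"rz": -0.002},
    {"jaw": 0,"dx": 61,"dy": -0.6,"dz": -1,"rx": 0,"ry": 0.002,"rz": -0.002},
    {"jaw": 0,"dx": 61,"dy": -0.6,"dz": -1,"rx": 0,"ry": 0.002,"rz": -0.002},
    {"jaw": 0,"dx": 61,"dy": -0.6,"dz": -1,"rx": 0,"ry": 0.002,"rz": -0.002},
    {"jaw": 0,"dx": 61,"dy": -0.6,"dz": -1,"rx": 0,"ry": 0.002,"rz": -0.002}
  ],
  "squeeze": 35
}}

```text
clock: 26.57
tool_pos: [487.3, -449.8, 136.7]
orientation: [-0.484, -0.515, -0.484, 0.516]
ft_force: [-0.1, 0.4, 5.9]
grip_width: 5.8
```

```bash
python3 - <<'E'
from h import *
info();mv([488.6,-447.4,240],-3.4);mv([420,300,240],0)
E
```

```text
t 26.57 tcp [ 487.3 -449.8  136.7] jaw ang -3.64 x [ 0.    -0.001 -1.   ] q [ 0.9   0.57 -0.35  1.64  0.22  0.97  0.41] F [-0.1  0.4  5.9] w 5.8
d -103.3 1.1 -2.4  r -0.0042 0.0007 -0.0001  rows 2.5
d -103.8 -114.8 -743.9  r -0.0635 0.0007 -0.0001  rows 18.2
```

Call:
{"method": "servo_tool", "body": {
  "increments": [
    {"jaw": 0,"dx": -20,"dy": 0,"dz": 0,"rx": 0,"ry": 0,"rz": 0},
    {"jaw": 0,"dx": -50,"dy": 0,"dz": 0,"rx": 0,"ry": 0,"rz": 0},
    {"jaw": 0,"dx": -85,"dy": 0,"dz": 0,"rx": 0,"ry": 0,"rz": 0},
    {"jaw": 0,"dx": -106,"dy": -2,"dz": -15,"rx": 0,"ry": 0,"rz": 0},
    {"jaw": 0,"dx": -106,"dy": -7,"dz": -45,"rx": 0,"ry": 0,"rz": 0},
    {"jaw": 0,"dx": -106,"dy": -13,"dz": -84,"rx": -0.01,"ry": 0,"rz": 0},
    {"jaw": 0,"dx": -106,"dy": -19,"dz": -123,"rx": -0.02,"ry": 0,"rz": 0},
    {"jaw": 0,"dx": -106,"dy": -25,"dz": -162,"rx": -0.03,"ry": 0,"rz": 0},
    {"jaw": 0,"dx": -106,"dy": -31,"dz": -200,"rx": -0.04,"ry": 0,"rz": 0},
    {"jaw": 0,"dx": -106,"dy": -37,"dz": -240,"rx": -0.05,"ry": 0,"rz": 0},
    {"jaw": 0,"dx": -106,"dy": -43,"dz": -279,"rx": -0.06,"ry": 0,"rz": 0},
    {"jaw": 0,"dx": -106,"dy": -49,"dz": -318,"rx": -0.06,"ry": 0,"rz": 0},
    {"jaw": 0,"dx": -106,"dy": -55,"dz": -357,"rx": -0.06,"ry": 0,"rz": 0},
    {"jaw": 0,"dx": -106,"dy": -61,"dz": -396,"rx": -0.06,"ry": 0,"rz": 0},
    {"jaw": 0,"dx": -106,"dy": -67,"dz": -435,"rx": -0.06,"ry": 0,"rz": 0},
    {"jaw": 0,"dx": -106,"dy": -73,"dz": -474,"rx": -0.06,"ry": 0,"rz": 0},
    {"jaw": 0,"dx": -106,"dy": -79,"dz": -510,"rx": -0.06,"ry": 0,"rz": 0},
    {"jaw": 0,"dx": -106,"dy": -85,"dz": -540,"rx": -0.06,"ry": 0,"rz": 0},
    {"jaw": 0,"dx": -106,"dy": -88,"dz": -560,"rx": -0.06,"ry": 0,"rz": 0},
    {"jaw": 0,"dx": -106,"dy": -88,"dz": -560,"rx": -0.06,"ry": 0,"rz": 0}
  ]
}}

```text
clock: 28.23
tool_pos: [433.5, 120.0, 242.4]
orientation: [0.5, 0.5, 0.502, -0.499]
ft_force: [-0.3, 0.4, -2.0]
grip_width: 5.8
```

```bash
python3 - <<'E'
from h import *
info();mv([420,285,245],0);im=cap('wrist','w25.png')
im=cap('scene','s25.png');cv2.imwrite('pics/s25c.png',cv2.resize(im[150:330,300:460,::-1],None,fx=3.3,fy=3.3,interpolation=cv2.INTER_CUBIC))
E
```

```text
t 28.23 tcp [433.5 120.  242.4] jaw ang 0.21 x [-0.001  0.003 -1.   ] q [ 0.3   0.15 -0.76  2.    0.11  1.03 -0.51] F [-0.3  0.4 -2. ] w 5.8
d -2.1 -12.9 -165.1  r 0.0037 -0.0027 0.0008  rows 4.0
```

View pics/w25.png

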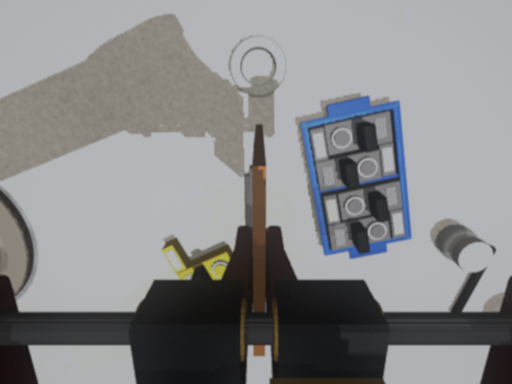

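View pics/s25c.png

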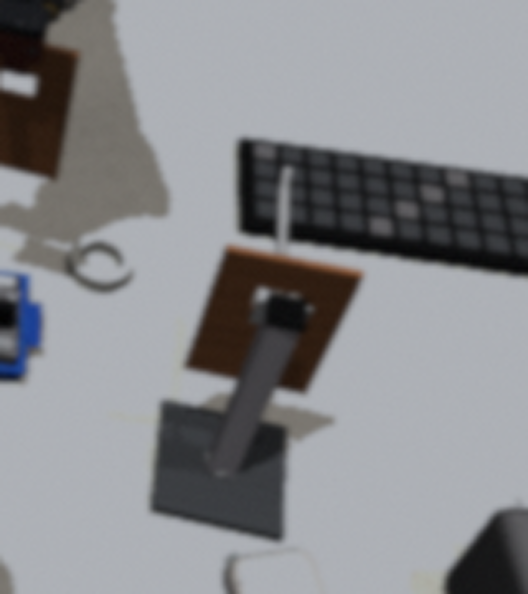

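Call:
{"method": "servo_tool", "body": {
  "increments": [
    {"jaw": 0,"dx": -2,"dy": -3,"dz": -38,"rx": 0,"ry": -0.002,"rz": 0},
    {"jaw": 0,"dx": -2,"dy": -6,"dz": -76,"rx": 0,"ry": -0.002,"rz": 0},
    {"jaw": 0,"dx": -2,"dy": -10,"dz": -114,"rx": 0,"ry": -0.002,"rz": 0},
    {"jaw": 0,"dx": -2,"dy": -13,"dz": -148,"rx": 0,"ry": -0.002,"rz": 0},
    {"jaw": 0,"dx": -2,"dy": -13,"dz": -165,"rx": 0,"ry": -0.002,"rz": 0},
    {"jaw": 0,"dx": -2,"dy": -13,"dz": -165,"rx": 0,"ry": -0.002,"rz": 0},
    {"jaw": 0,"dx": -2,"dy": -13,"dz": -165,"rx": 0,"ry": -0.002,"rz": 0},
    {"jaw": 0,"dx": -2,"dy": -13,"dz": -165,"rx": 0,"ry": -0.002,"rz": 0}
  ]
}}

```text
clock: 29.0
tool_pos: [422.7, 277.9, 243.5]
orientation: [-0.499, -0.5, -0.498, 0.503]
ft_force: [-0.3, 0.1, -1.5]
grip_width: 5.8
```

```bash
python3 - <<'E'
from h import *
info();cal=viewer.calibration('wrist');np.save('cal26.npy',cal['pose']);im=cap('wrist','w26.png');info()
E
```

```text
t 29.00 tcp [422.7 277.9 243.5] jaw ang -0.35 x [-0.002 -0.003 -1.   ] q [ 0.    0.28 -0.83  1.88  0.23  1.08 -0.92] F [-0.3  0.1 -1.5] w 5.8
t 29.05 tcp [422.8 277.7 243.6] jaw ang -0.38 x [-0.002 -0.003 -1.   ] q [ 0.    0.28 -0.83  1.88  0.23  1.08 -0.93] F [ 0.3 -1.1 -1.1] w 5.8
```

View pics/w26.png

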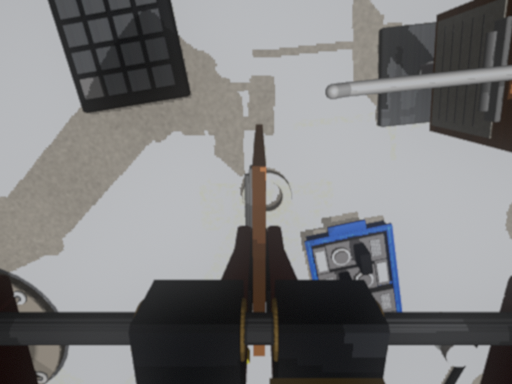

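```bash
python3 - <<'E'
import cv2
im=cv2.imread('pics/w26.png')[0:150,315:512]; cv2.imwrite('pics/w26c.png',cv2.resize(im,None,fx=4,fy=4,interpolation=cv2.INTER_CUBIC))
E
```

```text
(no output)
```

View pics/w26c.png

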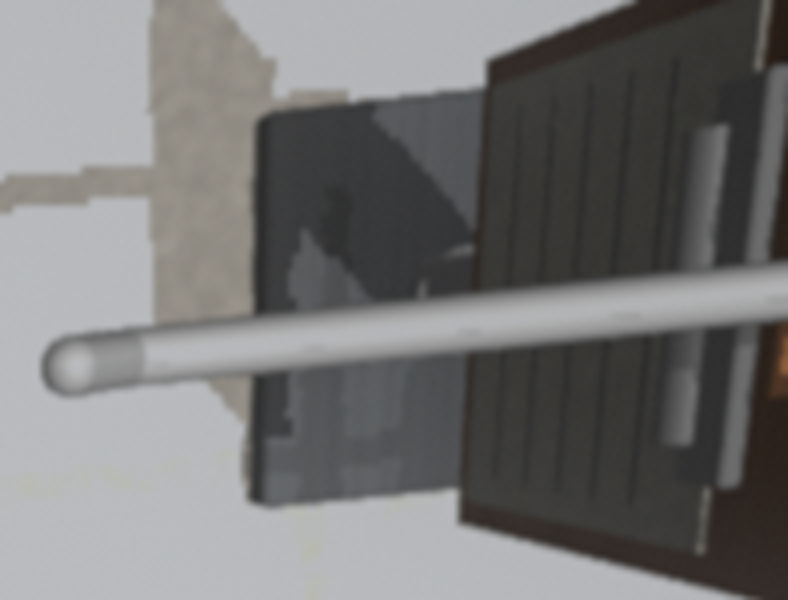

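```bash
python3 - <<'E'
from h import *
np.set_printoptions(precision=1,suppress=True)
cal=viewer.calibration('wrist').copy();cal['pose']=np.load('cal26.npy')
f=lambda p,z:atz('wrist',(315+p[0]/4-.4,p[1]/4-.4),z,cal)[:2]
T=f((72,363),226);P1=f((170,352),215);P2=f((450,323),215);P3=f((750,293),215)
print(T,P1,P2,P3)
d=P3-P1;print(np.degrees(np.arctan2(d[1],d[0])), np.degrees(np.arctan2(*(P3-T)[::-1])))
u=d/np.linalg.norm(d)
print('root',T+145*u,P1)
# apparent width check
A=f((450,295),215);B=f((450,352),215);print(np.linalg.norm(A-B))
c=viewer.calibration('top');print('root px in top',proj('top',[*(T+145*u),215]),proj('top',[*T,225]),proj('scene',[*(T+145*u),215]),proj('scene',[*T,225]))
st=readout.read_state();print(st['tool_pos'])
E
python3 - <<'E'
import cv2
im=cv2.imread('pics/t22.png')[140:250,90:190]; cv2.imwrite('pics/t22c.png',cv2.resize(im,None,fx=5,fy=5,interpolation=cv2.INTER_CUBIC))
E
```

```text
[462.1 359.8] [478.3 361.1] [517.6 364.7] [559.  368.4]
5.204896303483149 5.06436555464372
root [606.5 373. ] [478.3 361.1]
7.731016824914619
root px in top [127.5 166.5] [128.5 212.6] [384.3 244.9] [386.6 201.1]
[422.8 277.7 243.6]
```

View pics/t22c.png

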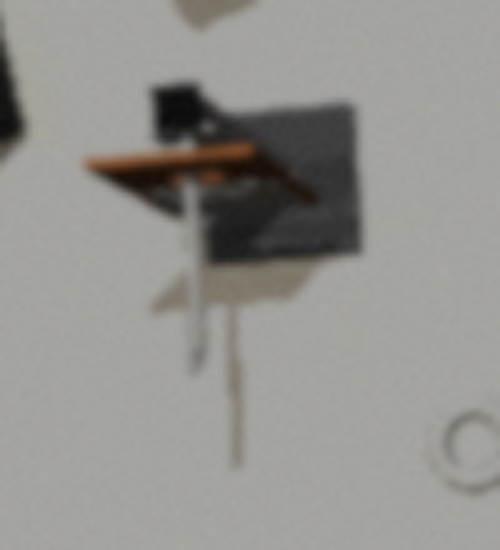

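```bash
python3 - <<'E'
import cv2
im=cv2.imread('pics/w26.png')[110:370,210:310]; cv2.imwrite('pics/w26d.png',cv2.resize(im,None,fx=3,fy=3,interpolation=cv2.INTER_CUBIC))
E
cat >> h.py <<'E'
HK=(606.5,373.0,5.1)
def hook(x,z,dz,y=0):
    u=np.array([np.cos(np.radians(HK[2])),np.sin(np.radians(HK[2]))]);v=np.array([-u[1],u[0]])
    m=Rdown(HK[2]).as_matrix();t=np.array(HK[:2])+x*u+y*v-dz*m[:2,2]
    print('hook',x,'tcp',t.round(1));mv([t[0],t[1],z],HK[2])
E
python3 - <<'E'
from h import *
cal=viewer.calibration('wrist').copy();cal['pose']=np.load('cal26.npy')
print(atz('wrist',(259.5,167),275,cal)); hook(-178,240,-2.4); hook(-70,240,-2.4)
E
```

```text
[422.58814032 329.84114744 275.        ]
hook -178 tcp [429.4 354.8]
d 3.4 6.1 -77.1  r -0.0957 0.0027 0.0022  rows 1.9
hook -70 tcp [537.  364.4]
d 3.2 113.7 -87.4  r -0.0957 0.0027 0.0022  rows 3.4
```

View pics/w26d.png

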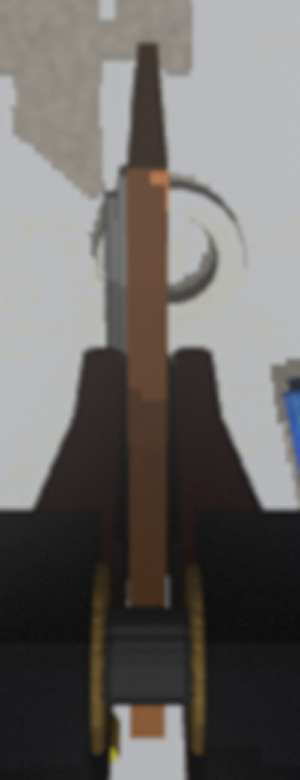

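Call:
{"method": "servo_tool", "body": {
  "increments": [
    {"jaw": 0,"dx": 3.4,"dy": 2,"dz": -25,"rx": -0.05,"ry": 0.0027,"rz": 0.002},
    {"jaw": 0,"dx": 3.4,"dy": 4,"dz": -50,"rx": -0.0957,"ry": 0.0027,"rz": 0.002},
    {"jaw": 0,"dx": 3.4,"dy": 6,"dz": -70,"rx": -0.0957,"ry": 0.0027,"rz": 0.002},
    {"jaw": 0,"dx": 3.4,"dy": 6,"dz": -77,"rx": -0.0957,"ry": 0.0027,"rz": 0.002},
    {"jaw": 0,"dx": 3.4,"dy": 6,"dz": -77,"rx": -0.0957,"ry": 0.0027,"rz": 0.002},
    {"jaw": 0,"dx": 3.4,"dy": 6,"dz": -77,"rx": -0.0957,"ry": 0.0027,"rz": 0.002},
    {"jaw": 0,"dx": 3.4,"dy": 6,"dz": -77,"rx": -0.0957,"ry": 0.0027,"rz": 0.002},
    {"jaw": 0,"dx": 3.4,"dy": 6,"dz": -77,"rx": -0.0957,"ry": 0.0027,"rz": 0.002}
  ]
}}

```text
clock: 29.72
tool_pos: [428.8, 355.4, 240.5]
orientation: [0.522, 0.477, 0.522, -0.477]
ft_force: [0.1, 0.3, -1.4]
grip_width: 5.7
```

```bash
python3 - <<'E'
from h import *
cal=viewer.calibration('wrist').copy();c2=dict(cal);c2['pose']=np.load('cal26.npy')
print('bottom far',atz('wrist',(259,125),115,c2))
info();im=cap('wrist','w27.png');sc=cap('scene','s27.png');info();hook(-178,240,-2.3);hook(-145,240,-2.3);hook(-70,240,-2.3)
cv2.imwrite('pics/s27c.png',cv2.resize(sc[140:300,300:460,::-1],None,fx=3.6,fy=3.6,interpolation=cv2.INTER_CUBIC))
E
```

```text
bottom far [422.1380066  328.87081596 115.        ]
t 29.72 tcp [428.8 355.4 240.5] jaw ang 5.17 x [ 0.  0. -1.] q [-0.14  0.38 -0.84  1.78  0.31  1.12 -0.99] F [ 0.1  0.3 -1.4] w 5.7
t 29.82 tcp [428.6 356.  240.6] jaw ang 5.20 x [ 0.     0.001 -1.   ] q [-0.14  0.38 -0.84  1.78  0.31  1.12 -0.99] F [ 0.4  1.  -1.3] w 6.1
hook -178 tcp [429.4 354.9]
d 0.6 0.7 1.1  r 0.0018 -0.0009 -0.0006  rows 0.0
hook -145 tcp [462.3 357.8]
d 0.6 33.7 1.2  r 0.0018 -0.0009 -0.0006  rows 0.8
hook -70 tcp [537.  364.5]
d 0.7 108.7 1.3  r 0.0018 -0.0009 -0.0006  rows 2.6
```

View pics/w27.png

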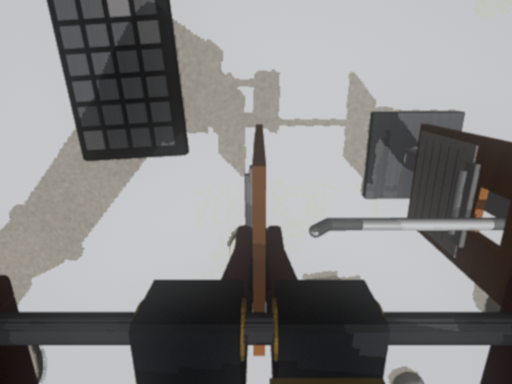

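View pics/s27c.png

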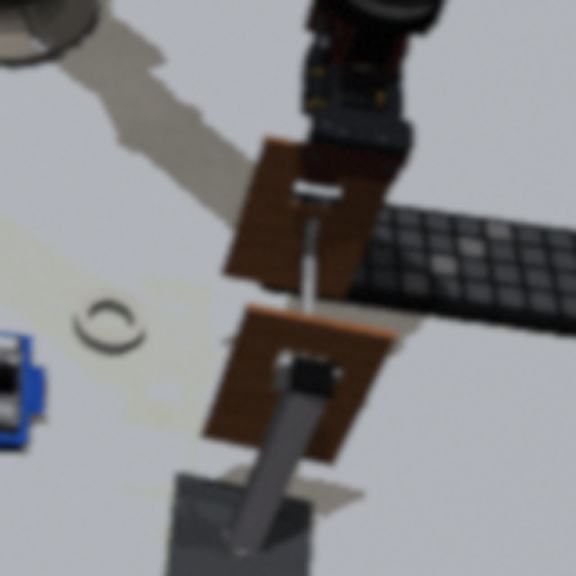

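Call:
{"method": "servo_tool", "body": {
  "increments": [
    {"jaw": 0,"dx": 0.6,"dy": 8,"dz": 1.2,"rx": 0.001,"ry": -0.001,"rz": 0},
    {"jaw": 0,"dx": 0.6,"dy": 18,"dz": 1.2,"rx": 0.001,"ry": -0.001,"rz": 0},
    {"jaw": 0,"dx": 0.6,"dy": 28,"dz": 1.2,"rx": 0.001,"ry": -0.001,"rz": 0},
    {"jaw": 0,"dx": 0.6,"dy": 35,"dz": 1.2,"rx": 0.001,"ry": -0.001,"rz": 0},
    {"jaw": 0,"dx": 0.6,"dy": 38,"dz": 1.2,"rx": 0.001,"ry": -0.001,"rz": 0}
  ]
}}

```text
clock: 30.23
tool_pos: [468.1, 359.2, 239.6]
orientation: [0.522, 0.477, 0.522, -0.477]
ft_force: [-0.5, 0.1, -0.7]
grip_width: 5.9
```

```bash
python3 - <<'E'
from h import *
info();im=cap('wrist','w28.png');sc=cap('scene','s28.png');info();hook(-70,240,-2.3)
cv2.imwrite('pics/s28c.png',cv2.resize(sc[140:300,300:460,::-1],None,fx=3.6,fy=3.6,interpolation=cv2.INTER_CUBIC))
E
```

```text
t 30.23 tcp [468.1 359.2 239.6] jaw ang 5.12 x [-0.     0.001 -1.   ] q [-0.14  0.44 -0.82  1.7   0.34  1.15 -0.96] F [-0.5  0.1 -0.7] w 5.9
t 30.33 tcp [466.9 359.4 239.6] jaw ang 5.18 x [-0.001  0.001 -1.   ] q [-0.14  0.44 -0.82  1.71  0.34  1.15 -0.96] F [ 0.   0.5 -1. ] w 5.3
hook -70 tcp [537.  364.5]
d -0.4 70.2 1.3  r 0.0014 -0.0009 0.0004  rows 1.7
```

View pics/w28.png

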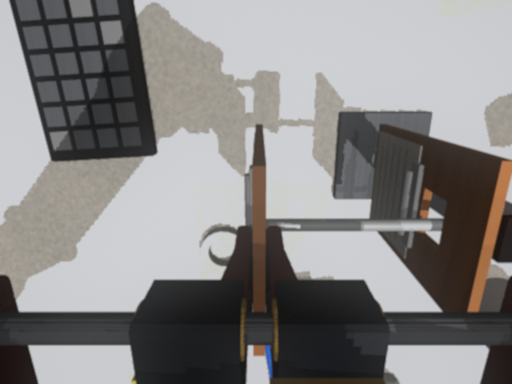

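View pics/s28c.png

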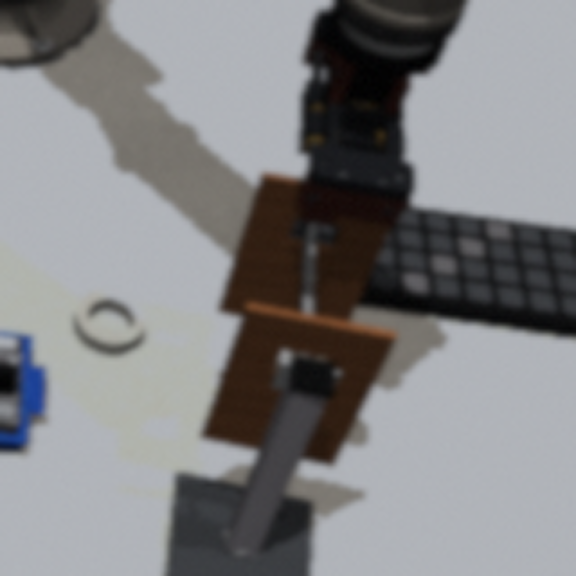

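Call:
{"method": "servo_tool", "body": {
  "increments": [
    {"jaw": 0,"dx": 0,"dy": 12,"dz": 1.2,"rx": 0.001,"ry": 0,"rz": 0},
    {"jaw": 0,"dx": 0,"dy": 26,"dz": 1.2,"rx": 0.001,"ry": 0,"rz": 0},
    {"jaw": 0,"dx": 0,"dy": 40,"dz": 1.2,"rx": 0.001,"ry": 0,"rz": 0},
    {"jaw": 0,"dx": 0,"dy": 54,"dz": 1.2,"rx": 0.001,"ry": 0,"rz": 0},
    {"jaw": 0,"dx": 0,"dy": 64,"dz": 1.2,"rx": 0.001,"ry": 0,"rz": 0},
    {"jaw": 0,"dx": 0,"dy": 68,"dz": 1.2,"rx": 0.001,"ry": 0,"rz": 0},
    {"jaw": 0,"dx": 0,"dy": 68,"dz": 1.2,"rx": 0.001,"ry": 0,"rz": 0},
    {"jaw": 0,"dx": 4,"dy": 68,"dz": 1.2,"rx": 0.001,"ry": 0,"rz": 0},
    {"jaw": 0,"dx": 8,"dy": 68,"dz": 1.2,"rx": 0.001,"ry": 0,"rz": 0},
    {"jaw": 0,"dx": 8,"dy": 68,"dz": 1.2,"rx": 0.001,"ry": 0,"rz": 0},
    {"jaw": 0,"dx": 8,"dy": 68,"dz": 1.2,"rx": 0.001,"ry": 0,"rz": 0}
  ]
}}

```text
clock: 31.25
tool_pos: [533.3, 364.3, 231.6]
orientation: [0.522, 0.477, 0.522, -0.477]
ft_force: [0.3, -1.5, -0.8]
grip_width: 6.3
```

```bash
python3 - <<'E'
from h import *
info();cal=viewer.calibration('wrist');np.save('cal29.npy',cal['pose']);im=cap('wrist','w29.png');info();hook(-70,229,-2.3)
E
```

```text
t 31.25 tcp [533.3 364.3 231.6] jaw ang 5.21 x [-0.001  0.    -1.   ] q [-0.16  0.53 -0.77  1.58  0.39  1.19 -0.92] F [ 0.3 -1.5 -0.8] w 6.3
t 31.30 tcp [533.6 364.4 231.9] jaw ang 5.21 x [-0.  0. -1.] q [-0.16  0.53 -0.77  1.58  0.39  1.19 -0.92] F [ 0.7  0.3 -1.5] w 6.2
hook -70 tcp [537.  364.5]
d 2.9 3.4 0.3  r 0.0018 -0.0004 0.0000  rows 0.1
```

View pics/w29.png

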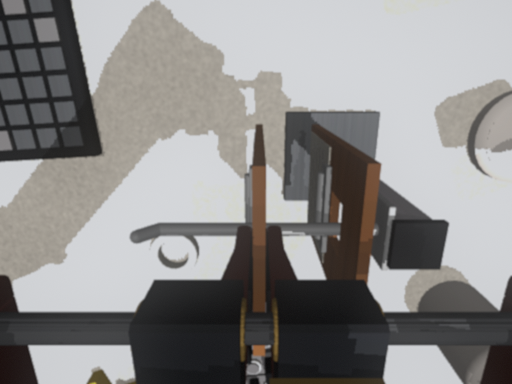

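Call:
{"method": "servo_tool", "body": {
  "increments": [
    {"jaw": 0,"dx": 3,"dy": 0,"dz": 0.3,"rx": 0,"ry": 0,"rz": 0},
    {"jaw": 0,"dx": 5.5,"dy": 0,"dz": 0.3,"rx": 0,"ry": 0,"rz": 0},
    {"jaw": 0,"dx": 7,"dy": 0,"dz": 0.3,"rx": 0,"ry": 0,"rz": 0},
    {"jaw": 0,"dx": 7,"dy": 0,"dz": 0.3,"rx": 0,"ry": 0,"rz": 0},
    {"jaw": 0,"dx": 7,"dy": 0,"dz": 0.3,"rx": 0,"ry": 0,"rz": 0}
  ]
}}

```text
clock: 31.72
tool_pos: [534.0, 364.0, 224.8]
orientation: [0.522, 0.477, 0.522, -0.477]
ft_force: [-0.1, -0.5, -1.4]
grip_width: 5.7
```

```bash
python3 - <<'E'
from h import *
info()
E
```

```text
t 31.72 tcp [534.  364.  224.8] jaw ang 5.17 x [-0.     0.001 -1.   ] q [-0.16  0.54 -0.77  1.59  0.4   1.18 -0.92] F [-0.1 -0.5 -1.4] w 5.7
```

Call:
{"method": "servo_tool", "body": {
  "increments": [
    {"jaw": 0,"dx": 0.8,"dy": 0,"dz": 0,"rx": 0,"ry": 0,"rz": 0},
    {"jaw": 0,"dx": 1.3,"dy": 0,"dz": 0,"rx": 0,"ry": 0,"rz": 0},
    {"jaw": 0,"dx": 1.3,"dy": 0,"dz": 0,"rx": 0,"ry": 0,"rz": 0}
  ]
}}

```text
clock: 31.97
tool_pos: [534.1, 364.2, 223.7]
orientation: [0.522, 0.477, 0.522, -0.477]
ft_force: [-0.5, -0.0, -0.5]
grip_width: 5.9
```

```bash
python3 - <<'E'
from h import *
info()
E
```

```text
t 31.97 tcp [534.1 364.2 223.7] jaw ang 5.17 x [ 0.     0.001 -1.   ] q [-0.16  0.54 -0.77  1.59  0.4   1.18 -0.92] F [-0.5 -0.  -0.5] w 5.9
```

Call:
{"method": "servo_tool", "body": {
  "increments": [
    {"jaw": 0.05,"dx": 0.5,"dy": 0,"dz": 0,"rx": 0,"ry": 0,"rz": 0},
    {"jaw": 0.12,"dx": 0.5,"dy": 0,"dz": 0,"rx": 0,"ry": 0,"rz": 0},
    {"jaw": 0.2,"dx": 0.5,"dy": 0,"dz": 0,"rx": 0,"ry": 0,"rz": 0},
    {"jaw": 0.2,"dx": 0.5,"dy": 0,"dz": 0,"rx": 0,"ry": 0,"rz": 0},
    {"jaw": 0.2,"dx": 0.5,"dy": 0,"dz": 0,"rx": 0,"ry": 0,"rz": 0}
  ]
}}

```text
clock: 32.38
tool_pos: [534.1, 364.2, 223.2]
orientation: [0.522, 0.477, 0.522, -0.477]
ft_force: [-0.4, 0.5, -0.7]
grip_width: 17.2
```

```bash
python3 - <<'E'
from h import *
info();im=cap('wrist','w30.png')
E
```

```text
t 32.38 tcp [534.1 364.2 223.2] jaw ang 5.17 x [ 0.     0.001 -1.   ] q [-0.16  0.54 -0.77  1.59  0.4   1.18 -0.92] F [-0.4  0.5 -0.7] w 17.2
```

View pics/w30.png

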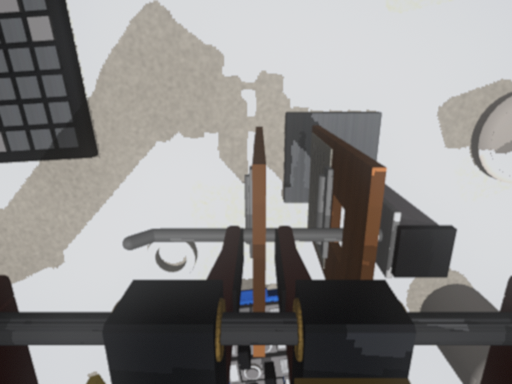

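```bash
python3 - <<'E'
from h import *
mv([540.3,-450.6,210],-3.4)
E
```

```text
d 12.6 -67.3 812.0  r 0.1496 -0.0007 -0.0002  rows 19.5
```

Call:
{"method": "servo_tool", "body": {
  "increments": [
    {"jaw": 0.2,"dx": -15,"dy": 0,"dz": 0,"rx": 0,"ry": 0,"rz": 0},
    {"jaw": 0.2,"dx": -45,"dy": 0,"dz": 0,"rx": 0,"ry": 0,"rz": 0},
    {"jaw": 0.4,"dx": -80,"dy": 0,"dz": 10,"rx": 0,"ry": 0,"rz": 0},
    {"jaw": 0.45,"dx": -80,"dy": 0,"dz": 45,"rx": 0.02,"ry": 0,"rz": 0},
    {"jaw": 0.45,"dx": -80,"dy": -3,"dz": 85,"rx": 0.04,"ry": 0,"rz": 0},
    {"jaw": 0.45,"dx": -80,"dy": -6,"dz": 125,"rx": 0.06,"ry": 0,"rz": 0},
    {"jaw": 0.45,"dx": -80,"dy": -10,"dz": 165,"rx": 0.08,"ry": 0,"rz": 0},
    {"jaw": 0.45,"dx": -80,"dy": -14,"dz": 205,"rx": 0.1,"ry": 0,"rz": 0},
    {"jaw": 0.45,"dx": -80,"dy": -18,"dz": 245,"rx": 0.12,"ry": 0,"rz": 0},
    {"jaw": 0.45,"dx": -80,"dy": -22,"dz": 285,"rx": 0.14,"ry": 0,"rz": 0},
    {"jaw": 0.45,"dx": -80,"dy": -26,"dz": 325,"rx": 0.15,"ry": 0,"rz": 0},
    {"jaw": 0.45,"dx": -80,"dy": -30,"dz": 365,"rx": 0.15,"ry": 0,"rz": 0},
    {"jaw": 0.45,"dx": -80,"dy": -34,"dz": 405,"rx": 0.15,"ry": 0,"rz": 0},
    {"jaw": 0.45,"dx": -80,"dy": -38,"dz": 445,"rx": 0.15,"ry": 0,"rz": 0},
    {"jaw": 0.45,"dx": -80,"dy": -42,"dz": 485,"rx": 0.15,"ry": 0,"rz": 0},
    {"jaw": 0.45,"dx": -80,"dy": -46,"dz": 525,"rx": 0.15,"ry": 0,"rz": 0},
    {"jaw": 0.45,"dx": -80,"dy": -50,"dz": 565,"rx": 0.15,"ry": 0,"rz": 0},
    {"jaw": 0.45,"dx": -80,"dy": -54,"dz": 605,"rx": 0.15,"ry": 0,"rz": 0},
    {"jaw": 0.45,"dx": -80,"dy": -56,"dz": 630,"rx": 0.15,"ry": 0,"rz": 0},
    {"jaw": 0.45,"dx": -80,"dy": -56,"dz": 630,"rx": 0.15,"ry": 0,"rz": 0}
  ]
}}

```text
clock: 34.1
tool_pos: [533.3, -276.1, 301.9]
orientation: [-0.482, -0.516, -0.482, 0.518]
ft_force: [-0.4, -0.2, -0.1]
grip_width: 39.5
```

```bash
python3 - <<'E'
from h import *
info();sc=cap('scene','s31.png');cv2.imwrite('pics/s31c.png',cv2.resize(sc[140:300,220:460,::-1],None,fx=3.2,fy=3.2,interpolation=cv2.INTER_CUBIC))
mv([540.3,-450.6,205],-3.4)
E
```

```text
t 34.10 tcp [ 533.3 -276.1  301.9] jaw ang -3.98 x [-0.001 -0.002 -1.   ] q [ 0.81  0.34 -0.56  1.61  0.19  1.24  0.14] F [-0.4 -0.2 -0.1] w 39.5
d 97.0 18.0 177.7  r -0.0064 -0.0004 0.0007  rows 4.9
```

View pics/s31c.png

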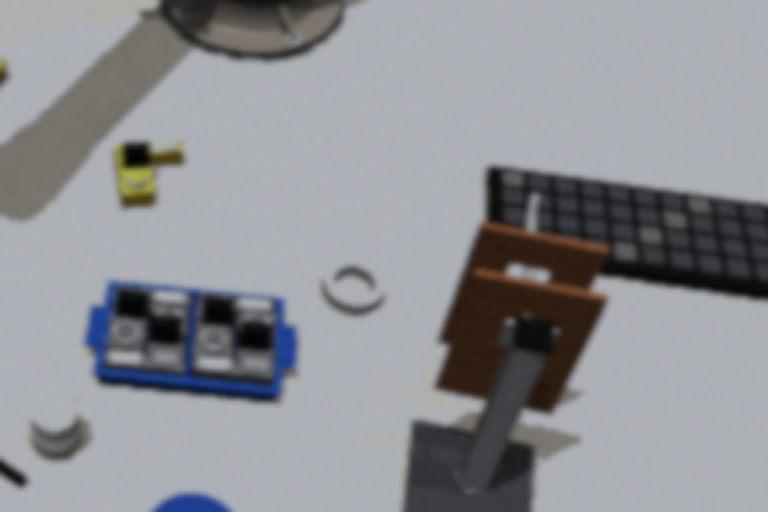

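Call:
{"method": "servo_tool", "body": {
  "increments": [
    {"jaw": 0.45,"dx": 0,"dy": 4,"dz": 40,"rx": 0,"ry": 0,"rz": 0},
    {"jaw": 0.45,"dx": 20,"dy": 8,"dz": 75,"rx": 0,"ry": 0,"rz": 0},
    {"jaw": 0.45,"dx": 40,"dy": 12,"dz": 110,"rx": 0,"ry": 0,"rz": 0},
    {"jaw": 0.45,"dx": 65,"dy": 16,"dz": 145,"rx": 0,"ry": 0,"rz": 0},
    {"jaw": 0.45,"dx": 90,"dy": 18,"dz": 172,"rx": -0.006,"ry": 0,"rz": 0},
    {"jaw": 0.45,"dx": 97,"dy": 18,"dz": 177.7,"rx": -0.006,"ry": 0,"rz": 0.001},
    {"jaw": 0.45,"dx": 97,"dy": 18,"dz": 177.7,"rx": -0.006,"ry": 0,"rz": 0.001},
    {"jaw": 0.45,"dx": 97,"dy": 18,"dz": 177.7,"rx": -0.006,"ry": 0,"rz": 0.001},
    {"jaw": 0.45,"dx": 97,"dy": 18,"dz": 177.7,"rx": -0.006,"ry": 0,"rz": 0.001}
  ]
}}

```text
clock: 34.9
tool_pos: [544.5, -444.1, 207.6]
orientation: [0.488, 0.514, 0.487, -0.511]
ft_force: [0.6, -0.0, 1.2]
grip_width: 39.4
```

```bash
python3 - <<'E'
from h import *
info();im=cap('wrist','w32.png');info();mv([540.3,-450.6,137],-3.4)
E
```

```text
t 34.90 tcp [ 544.5 -444.1  207.6] jaw ang -2.88 x [ 0.004  0.001 -1.   ] q [ 0.92  0.58 -0.48  1.47  0.28  1.16  0.34] F [ 0.6 -0.   1.2] w 39.4
t 34.95 tcp [ 544.5 -444.4  207.9] jaw ang -2.89 x [ 0.004  0.    -1.   ] q [ 0.92  0.58 -0.48  1.47  0.28  1.16  0.34] F [-0.5  0.   0. ] w 39.2
d 70.9 -4.1 6.4  r 0.0089 -0.0003 -0.0041  rows 1.7
```

View pics/w32.png

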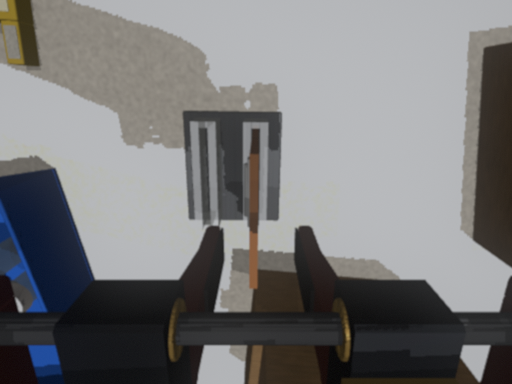

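Call:
{"method": "servo_tool", "body": {
  "increments": [
    {"jaw": 0.4,"dx": 15,"dy": -4,"dz": 6,"rx": 0.008,"ry": 0,"rz": -0.004},
    {"jaw": 0.4,"dx": 30,"dy": -4,"dz": 6,"rx": 0.008,"ry": 0,"rz": -0.004},
    {"jaw": 0.4,"dx": 50,"dy": -4,"dz": 6,"rx": 0.008,"ry": 0,"rz": -0.004},
    {"jaw": 0.4,"dx": 65,"dy": -4,"dz": 6,"rx": 0.008,"ry": 0,"rz": -0.004},
    {"jaw": 0.3,"dx": 71,"dy": -4,"dz": 6,"rx": 0.008,"ry": 0,"rz": -0.004},
    {"jaw": 0.2,"dx": 71,"dy": -4,"dz": 6,"rx": 0.008,"ry": 0,"rz": -0.004},
    {"jaw": 0,"dx": 71,"dy": -4,"dz": 6,"rx": 0.008,"ry": 0,"rz": -0.004},
    {"jaw": 0,"dx": 71,"dy": -4,"dz": 6,"rx": 0.008,"ry": 0,"rz": -0.004},
    {"jaw": 0,"dx": 71,"dy": -4,"dz": 6,"rx": 0.008,"ry": 0,"rz": -0.004},
    {"jaw": 0,"dx": 71,"dy": -4,"dz": 6,"rx": 0.008,"ry": 0,"rz": -0.004},
    {"jaw": 0,"dx": 71,"dy": -4,"dz": 6,"rx": 0.008,"ry": 0,"rz": -0.004}
  ],
  "squeeze": 35
}}

```text
clock: 35.87
tool_pos: [539.0, -452.9, 135.9]
orientation: [-0.484, -0.515, -0.484, 0.516]
ft_force: [-0.7, -0.2, 4.3]
grip_width: 5.7
```

```bash
python3 - <<'E'
from h import *
info();mv([540,-450,245],-3.4);mv([425,285,245],2)
E
```

```text
t 35.87 tcp [ 539.  -452.9  135.9] jaw ang -3.54 x [-0.001 -0.    -1.   ] q [ 0.91  0.65 -0.46  1.53  0.32  1.04  0.31] F [-0.7 -0.2  4.3] w 5.7
d -109.1 0.7 -2.9  r -0.0025 0.0004 0.0009  rows 2.6
d -109.3 -159.5 -729.4  r -0.0967 0.0004 0.0010  rows 18.1
```

Call:
{"method": "servo_tool", "body": {
  "increments": [
    {"jaw": 0,"dx": -20,"dy": 0,"dz": 0,"rx": 0,"ry": 0,"rz": 0},
    {"jaw": 0,"dx": -50,"dy": 0,"dz": 0,"rx": 0,"ry": 0,"rz": 0},
    {"jaw": 0,"dx": -85,"dy": 0,"dz": 0,"rx": 0,"ry": 0,"rz": 0},
    {"jaw": 0,"dx": -109,"dy": -3,"dz": -15,"rx": 0,"ry": 0,"rz": 0},
    {"jaw": 0,"dx": -109,"dy": -10,"dz": -45,"rx": 0,"ry": 0,"rz": 0},
    {"jaw": 0,"dx": -109,"dy": -19,"dz": -84,"rx": -0.01,"ry": 0,"rz": 0},
    {"jaw": 0,"dx": -109,"dy": -28,"dz": -122,"rx": -0.02,"ry": 0,"rz": 0},
    {"jaw": 0,"dx": -109,"dy": -37,"dz": -160,"rx": -0.03,"ry": 0,"rz": 0},
    {"jaw": 0,"dx": -109,"dy": -46,"dz": -199,"rx": -0.04,"ry": 0,"rz": 0},
    {"jaw": 0,"dx": -109,"dy": -55,"dz": -238,"rx": -0.05,"ry": 0,"rz": 0},
    {"jaw": 0,"dx": -109,"dy": -64,"dz": -277,"rx": -0.06,"ry": 0,"rz": 0},
    {"jaw": 0,"dx": -109,"dy": -73,"dz": -316,"rx": -0.07,"ry": 0,"rz": 0},
    {"jaw": 0,"dx": -109,"dy": -82,"dz": -355,"rx": -0.08,"ry": 0,"rz": 0},
    {"jaw": 0,"dx": -109,"dy": -91,"dz": -394,"rx": -0.09,"ry": 0,"rz": 0},
    {"jaw": 0,"dx": -109,"dy": -100,"dz": -433,"rx": -0.0967,"ry": 0,"rz": 0},
    {"jaw": 0,"dx": -109,"dy": -109,"dz": -472,"rx": -0.0967,"ry": 0,"rz": 0},
    {"jaw": 0,"dx": -109,"dy": -118,"dz": -510,"rx": -0.0967,"ry": 0,"rz": 0},
    {"jaw": 0,"dx": -109,"dy": -124,"dz": -540,"rx": -0.0967,"ry": 0,"rz": 0},
    {"jaw": 0,"dx": -109,"dy": -128,"dz": -560,"rx": -0.0967,"ry": 0,"rz": 0},
    {"jaw": 0,"dx": -109,"dy": -128,"dz": -560,"rx": -0.0967,"ry": 0,"rz": 0}
  ]
}}

```text
clock: 37.53
tool_pos: [444.1, 119.2, 245.0]
orientation: [0.509, 0.489, 0.512, -0.489]
ft_force: [-0.1, -0.2, -0.4]
grip_width: 6.0
```

```bash
python3 - <<'E'
from h import *
info();hook(-180,240,-2.3)
E
```

```text
t 37.53 tcp [444.1 119.2 245. ] jaw ang 2.43 x [-0.002  0.002 -1.   ] q [ 0.37  0.18 -0.84  1.98  0.15  1.05 -0.49] F [-0.1 -0.2 -0.4] w 6.0
hook -180 tcp [427.4 354.7]
d 5.6 -6.6 -236.0  r -0.0466 -0.0025 0.0017  rows 5.7
```

Call:
{"method": "servo_tool", "body": {
  "increments": [
    {"jaw": 0,"dx": 0,"dy": -6,"dz": -38,"rx": -0.01,"ry": 0,"rz": 0},
    {"jaw": 0,"dx": 2,"dy": -8,"dz": -76,"rx": -0.02,"ry": -0.002,"rz": 0},
    {"jaw": 0,"dx": 4,"dy": -8,"dz": -114,"rx": -0.03,"ry": -0.002,"rz": 0.001},
    {"jaw": 0,"dx": 5.6,"dy": -8,"dz": -152,"rx": -0.04,"ry": -0.0025,"rz": 0.0017},
    {"jaw": 0,"dx": 5.6,"dy": -7,"dz": -190,"rx": -0.0466,"ry": -0.0025,"rz": 0.0017},
    {"jaw": 0,"dx": 5.6,"dy": -6.6,"dz": -220,"rx": -0.0466,"ry": -0.0025,"rz": 0.0017},
    {"jaw": 0,"dx": 5.6,"dy": -6.6,"dz": -236,"rx": -0.0466,"ry": -0.0025,"rz": 0.0017},
    {"jaw": 0,"dx": 5.6,"dy": -6.6,"dz": -236,"rx": -0.0466,"ry": -0.0025,"rz": 0.0017},
    {"jaw": 0,"dx": 5.6,"dy": -6.6,"dz": -236,"rx": -0.0466,"ry": -0.0025,"rz": 0.0017},
    {"jaw": 0,"dx": 5.6,"dy": -6.6,"dz": -236,"rx": -0.0466,"ry": -0.0025,"rz": 0.0017},
    {"jaw": 0,"dx": 5.6,"dy": -6.6,"dz": -236,"rx": -0.0466,"ry": -0.0025,"rz": 0.0017}
  ]
}}

```text
clock: 38.45
tool_pos: [431.2, 347.8, 238.8]
orientation: [0.52, 0.479, 0.519, -0.481]
ft_force: [0.5, 0.8, -2.5]
grip_width: 5.8
```

```bash
python3 - <<'E'
from h import *
info();im=cap('wrist','w33.png');hook(-180,239,-2.3);hook(-138,239,-2.3)
E
```

```text
t 38.45 tcp [431.2 347.8 238.8] jaw ang 4.53 x [-0.001 -0.003 -1.   ] q [-0.09  0.39 -0.89  1.78  0.34  1.13 -1.01] F [ 0.5  0.8 -2.5] w 5.8
hook -180 tcp [427.4 354.7]
d -0.1 -3.2 -7.0  r -0.0099 0.0027 0.0009  rows 0.2
hook -138 tcp [469.3 358.4]
d -0.2 38.8 -7.4  r -0.0099 0.0027 0.0009  rows 0.9
```

View pics/w33.png

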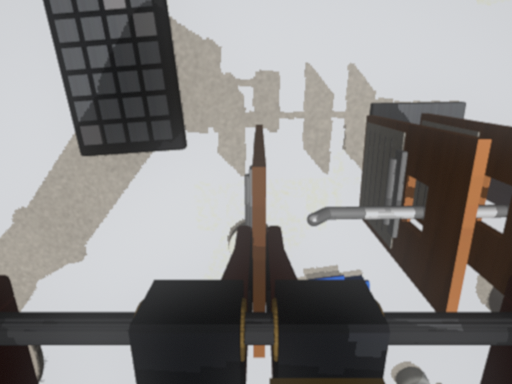

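Call:
{"method": "servo_tool", "body": {
  "increments": [
    {"jaw": 0,"dx": 0,"dy": -2,"dz": -7,"rx": -0.01,"ry": 0.0027,"rz": 0},
    {"jaw": 0,"dx": 0,"dy": -2,"dz": -7,"rx": -0.01,"ry": 0.0027,"rz": 0},
    {"jaw": 0,"dx": 0,"dy": -2,"dz": -7,"rx": -0.01,"ry": 0.0027,"rz": 0},
    {"jaw": 0,"dx": 0,"dy": -2,"dz": -7,"rx": -0.01,"ry": 0.0027,"rz": 0}
  ]
}}

```text
clock: 38.83
tool_pos: [427.9, 356.6, 239.0]
orientation: [0.522, 0.477, 0.523, -0.477]
ft_force: [-0.7, -0.6, -1.4]
grip_width: 5.7
```

```bash
python3 - <<'E'
from h import *
info();hook(-138,239,-2.3);hook(-110,239,-2.3)
E
```

```text
t 38.83 tcp [427.9 356.6 239. ] jaw ang 5.25 x [-0.001  0.001 -1.   ] q [-0.1   0.4  -0.89  1.78  0.34  1.13 -1.01] F [-0.7 -0.6 -1.4] w 5.7
hook -138 tcp [469.3 358.4]
d -0.0 41.4 1.9  r 0.0026 -0.0012 0.0011  rows 1.0
hook -110 tcp [497.1 360.9]
d -0.0 69.4 2.0  r 0.0026 -0.0012 0.0011  rows 1.7
```

Call:
{"method": "servo_tool", "body": {
  "increments": [
    {"jaw": 0,"dx": 0,"dy": 8,"dz": 1.5,"rx": 0.002,"ry": 0,"rz": 0},
    {"jaw": 0,"dx": 0,"dy": 16,"dz": 1.5,"rx": 0.002,"ry": 0,"rz": 0},
    {"jaw": 0,"dx": 0,"dy": 25,"dz": 1.5,"rx": 0.002,"ry": 0,"rz": 0},
    {"jaw": 0,"dx": 0,"dy": 34,"dz": 1.5,"rx": 0.002,"ry": 0,"rz": 0},
    {"jaw": 0,"dx": 0,"dy": 40,"dz": 1.5,"rx": 0.002,"ry": 0,"rz": 0},
    {"jaw": 0,"dx": 0,"dy": 42,"dz": 1.5,"rx": 0.002,"ry": 0,"rz": 0}
  ]
}}

```text
clock: 39.33
tool_pos: [471.4, 358.8, 238.6]
orientation: [0.521, 0.478, 0.522, -0.478]
ft_force: [0.2, -0.2, -0.9]
grip_width: 5.8
```

```bash
python3 - <<'E'
from h import *
info();im=cap('wrist','w34.png');info();hook(-110,239,-2.3)
E
```

```text
t 39.33 tcp [471.4 358.8 238.6] jaw ang 5.04 x [-0.002  0.001 -1.   ] q [-0.11  0.46 -0.86  1.7   0.37  1.16 -0.98] F [ 0.2 -0.2 -0.9] w 5.8
t 39.38 tcp [471.  358.9 238.6] jaw ang 5.06 x [-0.002  0.001 -1.   ] q [-0.11  0.46 -0.86  1.7   0.37  1.16 -0.98] F [-0.6 -0.2 -0.6] w 5.5
hook -110 tcp [497.1 360.9]
d -0.4 26.2 0.3  r -0.0008 -0.0016 0.0016  rows 0.6
```

View pics/w34.png

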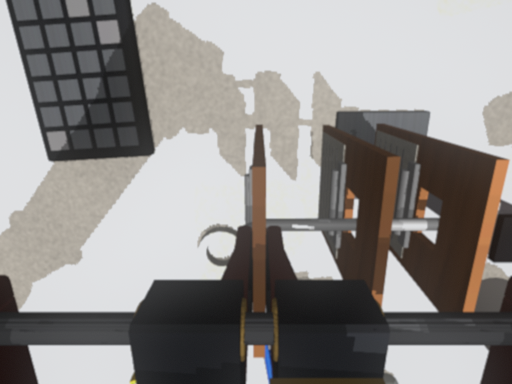

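Call:
{"method": "servo_tool", "body": {
  "increments": [
    {"jaw": 0,"dx": 0,"dy": 10,"dz": 0.3,"rx": 0,"ry": 0,"rz": 0},
    {"jaw": 0,"dx": 0,"dy": 20,"dz": 0.3,"rx": 0,"ry": 0,"rz": 0},
    {"jaw": 0,"dx": 0,"dy": 27,"dz": 0.3,"rx": 0,"ry": 0,"rz": 0},
    {"jaw": 0,"dx": 0,"dy": 28,"dz": 0.3,"rx": 0,"ry": 0,"rz": 0},
    {"jaw": 0,"dx": 4,"dy": 28,"dz": 0.3,"rx": 0,"ry": 0,"rz": 0},
    {"jaw": 0,"dx": 8,"dy": 28,"dz": 0.3,"rx": 0,"ry": 0,"rz": 0},
    {"jaw": 0,"dx": 12,"dy": 28,"dz": 0.3,"rx": 0,"ry": 0,"rz": 0},
    {"jaw": 0,"dx": 14,"dy": 28,"dz": 0.3,"rx": 0,"ry": 0,"rz": 0},
    {"jaw": 0,"dx": 14,"dy": 28,"dz": 0.3,"rx": 0,"ry": 0,"rz": 0},
    {"jaw": 0,"dx": 14,"dy": 28,"dz": 0.3,"rx": 0,"ry": 0,"rz": 0}
  ]
}}

```text
clock: 40.22
tool_pos: [497.5, 361.2, 224.8]
orientation: [0.521, 0.477, 0.523, -0.477]
ft_force: [0.7, 0.4, -1.0]
grip_width: 5.9
```

```bash
python3 - <<'E'
from h import *
info();im=cap('wrist','w35.png');info();hook(-110,223,-2.3)
E
```

```text
t 40.22 tcp [497.5 361.2 224.8] jaw ang 5.15 x [-0.001  0.001 -1.   ] q [-0.12  0.51 -0.84  1.66  0.4   1.16 -0.97] F [ 0.7  0.4 -1. ] w 5.9
t 40.27 tcp [497.6 361.3 225. ] jaw ang 5.15 x [-0.001  0.001 -1.   ] q [-0.12  0.51 -0.84  1.66  0.4   1.16 -0.97] F [-0.1 -1.7 -1. ] w 5.9
hook -110 tcp [497.1 360.9]
d 2.0 -0.5 0.3  r 0.0008 -0.0013 0.0011  rows 0.0
```

View pics/w35.png

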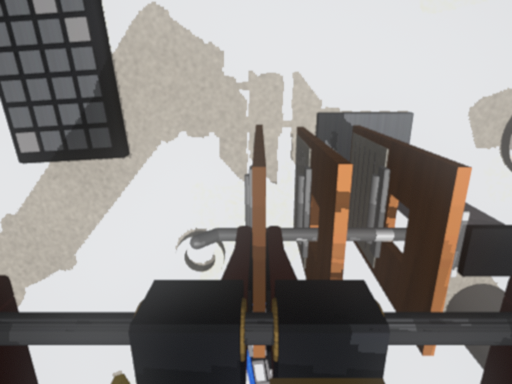

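Call:
{"method": "servo_tool", "body": {
  "increments": [
    {"jaw": 0,"dx": 1,"dy": 0.5,"dz": 0,"rx": 0,"ry": 0,"rz": 0},
    {"jaw": 0,"dx": 2,"dy": 0.5,"dz": 0,"rx": 0,"ry": 0,"rz": 0},
    {"jaw": 0,"dx": 2,"dy": 0.5,"dz": 0,"rx": 0,"ry": 0,"rz": 0},
    {"jaw": 0.05,"dx": 2,"dy": 0.5,"dz": 0,"rx": 0,"ry": 0,"rz": 0},
    {"jaw": 0.12,"dx": 2,"dy": 0.5,"dz": 0,"rx": 0,"ry": 0,"rz": 0},
    {"jaw": 0.19,"dx": 2,"dy": 0.5,"dz": 0,"rx": 0,"ry": 0,"rz": 0},
    {"jaw": 0.19,"dx": 2,"dy": 0.5,"dz": 0,"rx": 0,"ry": 0,"rz": 0},
    {"jaw": 0.19,"dx": 2,"dy": 0.5,"dz": 0,"rx": 0,"ry": 0,"rz": 0}
  ]
}}

```text
clock: 40.93
tool_pos: [498.3, 361.4, 223.1]
orientation: [0.521, 0.477, 0.522, -0.477]
ft_force: [-0.2, 1.3, -0.1]
grip_width: 16.6
```

```bash
python3 - <<'E'
from h import *
info();im=cap('wrist','w36.png')
E
```

```text
t 40.93 tcp [498.3 361.4 223.1] jaw ang 5.13 x [-0.001  0.001 -1.   ] q [-0.12  0.51 -0.84  1.66  0.4   1.16 -0.97] F [-0.2  1.3 -0.1] w 16.6
```

View pics/w36.png

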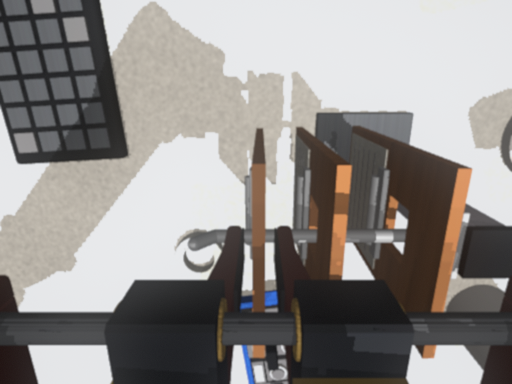

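```bash
python3 - <<'E'
from h import *
mv([571,19,300],12.7)
E
```

```text
d -77.5 41.7 347.4  r -0.1321 -0.0015 0.0009  rows 8.6
```

Call:
{"method": "servo_tool", "body": {
  "increments": [
    {"jaw": 0.19,"dx": -12,"dy": 0,"dz": 0,"rx": 0,"ry": 0,"rz": 0},
    {"jaw": 0.19,"dx": -40,"dy": 0,"dz": 0,"rx": 0,"ry": 0,"rz": 0},
    {"jaw": 0.3,"dx": -78,"dy": 0,"dz": 5,"rx": 0,"ry": 0,"rz": 0},
    {"jaw": 0.5,"dx": -78,"dy": 0,"dz": 40,"rx": 0,"ry": 0,"rz": 0},
    {"jaw": 0.6,"dx": -78,"dy": 0,"dz": 80,"rx": -0.02,"ry": 0,"rz": 0},
    {"jaw": 0.6,"dx": -78,"dy": 5,"dz": 120,"rx": -0.05,"ry": 0,"rz": 0},
    {"jaw": 0.6,"dx": -78,"dy": 12,"dz": 160,"rx": -0.08,"ry": 0,"rz": 0},
    {"jaw": 0.6,"dx": -78,"dy": 18,"dz": 200,"rx": -0.1,"ry": 0,"rz": 0},
    {"jaw": 0.6,"dx": -78,"dy": 24,"dz": 240,"rx": -0.13,"ry": 0,"rz": 0},
    {"jaw": 0.6,"dx": -78,"dy": 30,"dz": 280,"rx": -0.132,"ry": 0,"rz": 0},
    {"jaw": 0.6,"dx": -78,"dy": 36,"dz": 315,"rx": -0.132,"ry": 0,"rz": 0},
    {"jaw": 0.6,"dx": -78,"dy": 41.7,"dz": 347,"rx": -0.132,"ry": 0,"rz": 0},
    {"jaw": 0.6,"dx": -78,"dy": 41.7,"dz": 347,"rx": -0.132,"ry": 0,"rz": 0},
    {"jaw": 0.6,"dx": -78,"dy": 41.7,"dz": 347,"rx": -0.132,"ry": 0,"rz": 0},
    {"jaw": 0.6,"dx": -78,"dy": 41.7,"dz": 347,"rx": -0.132,"ry": 0,"rz": 0}
  ]
}}

```text
clock: 42.23
tool_pos: [570.9, 20.3, 301.1]
orientation: [0.552, 0.442, 0.553, -0.441]
ft_force: [0.1, 1.9, 0.7]
grip_width: 52.7
```

```bash
python3 - <<'E'
from h import *
info();cal=viewer.calibration('wrist');im=cap('wrist','w37.png');sc=cap('scene','s37.png')
cv2.imwrite('pics/w37c.png',cv2.resize(im[0:200,140:380,::-1],None,fx=3,fy=3,interpolation=cv2.INTER_CUBIC))
cv2.imwrite('pics/s37c.png',cv2.resize(sc[140:330,220:460,::-1],None,fx=3.1,fy=3.1,interpolation=cv2.INTER_CUBIC))
for k in SL:
    s=slot(k); 
    for z0 in (4,):
        p,q,l=fit(im,cal,[s[0],s[1],np.radians(TR[2]+SL[k][2])],z0=z0,spread=3,angs=.03);print(k,z0,s.round(1),p[:2].round(1),np.degrees(p[2]).round(1),round(q,1))
E
```

```text
t 42.23 tcp [570.9  20.3 301.1] jaw ang 12.73 x [-0.001  0.002 -1.   ] q [ 0.51  0.35 -0.83  1.67  0.27  1.24 -0.16] F [0.1 1.9 0.7] w 52.7
m1 4 [557.2  28.4] [557.1  28. ] 14.5 17.1
m2 4 [576.6  69.7] [573.3  68.8] 193.0 16.7
p1 4 [538.6 110.3] [536.5 115.3] 17.1 15.1
p2 4 [558.  151.6] [552.2 153.1] 194.8 19.4
```

View pics/w37c.png

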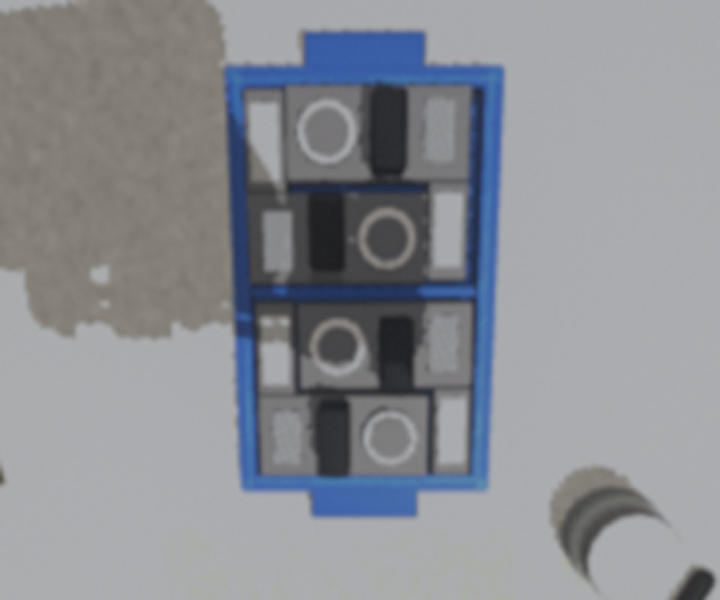

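View pics/s37c.png

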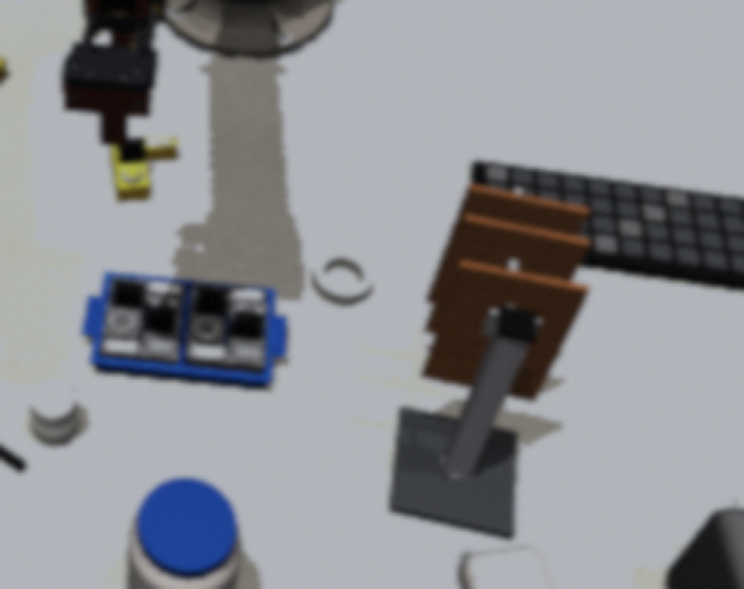

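```bash
python3 - <<'E'
from h import *
a=cap('top','t38.png')
for n,l in (('top','pot_mid'),('scene','hung_slot'),('scene','board0_slot')):
    for m in mark_of(n,l): print(l,round(m['confidence'],2),np.round(m['point'],1))
cv2.imwrite('pics/t38c.png',cv2.resize(a[130:260,90:310,::-1],None,fx=3.4,fy=3.4,interpolation=cv2.INTER_CUBIC))
E
```

```text
hung_slot 0.98 [383.5 241.4]
board0_slot 0.63 [386.7 224.9]
board0_slot 0.28 [291. 249.]
```

View pics/t38c.png

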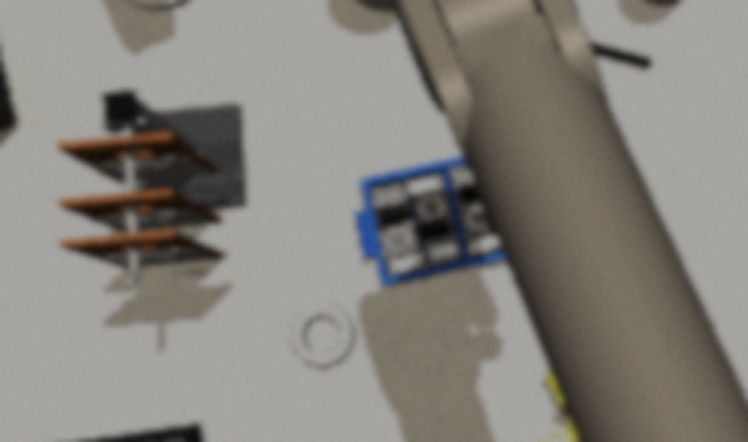

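The top view shows all three boards hanging on the prong, at zoomed x≈130 and y≈140, 200 and 242. The cartridges are nested in the tray, and the wrist view showed the pot upright. I'm handing in now.

```bash
python3 - <<'E'
from h import *
print(ticket.hand_in()); info()
E
```

```text
the job is handed in; nothing more can be done
None
the job is handed in; nothing more can be done
```

The job is handed in. All four grey cartridges are nested head to tail in the tray, two per compartment. Both clipboards hang on the hook in front of the first one. The run took about 42 s of the 210 s allowed.

- **Cartridges:** the last wrist and scene pictures show all four in place, fin up. I saw no sign that any had been bumped. The gripper height at each release was within about 1 mm of the seated height.
- **Seating force:** the last cartridge went in with about 16 N of upward force as it reached the floor. Its release height was still right.
- **Weak check:** the final automatic fit of cartridge positions was up to about 6 mm and 4° off the expected places. I put this down to poor edges in that picture, because the picture itself shows all of them inside the walls. I did not get a separate camera measurement of their seated height.
- **Clipboards:** the top and scene pictures show all three hanging upright on the level part of the hook. The first clipboard did not come off.
- **Bystanders:** the pot was upright in the last wrist picture. The detector did not find it in the last top view, where the arm covered part of the scene. The tape roll and the yellow look-alikes were not touched.
- **Arm:** it ended hovering clear, about 300 mm above the bench, touching nothing.

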